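# Take the display unit off its keyhole studs for wiping down

### The arm

A 7-joint arm with a two-finger parallel gripper is mounted at the origin on the work surface. World frame = base frame: x ahead of the robot, y to its left, z up, the work surface at z = 0. Lengths are in m, angles in degrees, forces in N, time in s.
With the tool pointing down it reaches from about 0.4 to 0.9 m from the base axis. Payload 5.6 kg.
Tool frame: the origin (TCP) lies on the centre line of the jaws, within the pads' length; the fingertips stand 8 mm ahead of it and the grasp point (between the pads) lies 11 mm behind it; x points along the fingers, y is the direction in which the jaws open and shut, and the axes are right-handed (so a half turn about x gives the same grasp; the last joint's range is limited). The gripper opens to 92 mm and grips with 3 to 60 N. Pads are 20 mm wide; open, the fingers measure 128 mm over their backs; the gripper's body (75 mm by 189 mm) begins 69 mm behind the grasp point.
Start: joints at [62.338, 26.786, -0.665, 91.828, 0.344, 61.387, -3.226], TCP at [0.277, -0.588, 0.223] pointing down, gripper open.
Joint ranges: [-144.91, 144.91], [-17.63, 115.5], [-89.93, 88.59], [15.96, 139.68], [-74.01, 254.01], [8.47, 105.57], [-167.45, 167.45]. Speed limits (degrees/s): [147.25, 147.25, 180, 180, 180, 180, 180].

### API

Orientations are given as [roll, pitch, yaw] about the fixed x, y, z axes, in that order (R = Rz(yaw) Ry(pitch) Rx(roll)).
In Python, from bench import r, read_camera, calibration gives the robot as it stands.
- The arm moves only by the tool carry_out, never from a script. Its argument "increments" is a list of rows, each an object with "linear": the shift along the tool's x, y, z in cm, a list of three; "twist": the turn about the tool's x in degrees. A call has 1 to 5 rows; each row shifts and turns the commanded pose from where the row before left it, along the tool's axes as they then stand; what a row does not reach is not made up. A row lasts 1/10 s, in which the tool goes at most 50 mm and 8.59 degrees, less where a joint would pass 70% of its speed; a pose out of reach is approached as far as the arm can. A call is refused whole if a number of a shift passes 5 or a number of a turn 8.59, either way. A call with a gripper value outside its range is refused whole. "hand" is the opening, from 0 (shut) to 1 (fully open), set as the call begins (left out, the last holds). The fingers move at their own pace and stop on an object; "newtons" is the grip in N (left out, the last holds). Time passes only in rows, so rows that do not move let the fingers close. It gives the time, the measured TCP pose, the force and the opening at its end, in the units of the state.
- r.get_obs(): the state, without advancing time (a new reading comes with each control period).
- read_camera(name): name is "scene" or "top" or "wrist"; returns (picture, depth): 384x512x3 uint8, blue, green, red; 384x512 float32, m along the optical axis (not along the pixel's ray), 0 where there is no reading.
- calibration(name): a dict with "K" (3x3 intrinsics, pixels), "T" (4x4, takes a point from camera to world coordinates); the wrist camera has in their place "mount" (4x4, takes a point from camera to tool coordinates, whose origin is the TCP and whose axes are the tool frame's). Camera axes: x right, y down, z forward; pixel columns grow to the right and rows downward; lengths in m; the calibration is good to about 2 mm. A picture is of the moment at which its call begins: read the wrist's pose just before it. calibration takes no time and is no camera call.
- r.hand_in(): hands the job in, once; it reports no verdict.
The state is a dict: "time": time; "joint_positions": joint angles; "joint_vel": joint speeds; "tau": joint torques, N m; "ee_pos": TCP position; "orientation": TCP orientation; "wrist_force": force on the tool from outside, world axes, zero at the start; "moment": the same for the moment, N m; "gripper_width": opening from 0.0 (shut) to 1.0 (fully open).
Only numpy, scipy, OpenCV 4.12 (cv2) and the standard library are available. Lean on these libraries where they do the work, as an engineer would, in place of code of your own. Each camera call takes 0.05 s, during which the arm holds its last target.

### The job

The display unit on the sloping panel is due for its wipe-down. Grip it by its case, slide it up the panel until the wide ends of its keyhole slots are at the studs, lift it straight off, and lay it gently, flat and screen up, in the shallow steel tray. Do not drop it, and leave the tube rack and the beaker that stand between panel and tray where they are.

Things in the scene. Friction and masses are not known exactly. Their poses are not given: they have to be found in the camera images.
- unit_mid (a point): Centre of the loose display unit (0.3 kg) on the sloping panel: aluminium back plate 110 (x) x 160 (y) x 5 mm, on it a grey case 80 (x) x 50 (y) mm, 40 mm thick, screen on its front; grip the 50 mm. The point: middle of the case, 22.5 mm above the plate's back. z out of the screen, x to its top edge (up the slope), y left. Plate reaches 66 mm to +x, 44 mm to -x. Not clamped, only hangs.
- keyholes (a point): On the unit, at the plate's back face, midway between the wide ends (26 mm) of its two keyholes, which are at y = +-62 mm; axes as the unit's, 22 mm to +x of its centre. A 12 mm wide slot runs from each towards +x. As it hangs the studs are at the slots' far ends, 26 mm to +x: slide the unit 26 mm (+-4) up the slope, so that this point meets the studs' point; then it comes off along z.
- studs (a point): On the face of the fixed sloping dark steel panel, midway between its two steel studs (y = +-62 mm). z: outward normal, 40 degrees from vertical, leaning to the robot; x up the slope; y level. Shanks 8 mm, heads 16 mm across, 8 to 12 mm off the panel. Panel 280 mm wide, reaching 75 mm up and 115 mm down the slope from here.
- lamp_bar (a point): Middle of the white lamp bar, 22 mm thick, 260 mm long along y, fixed over the panel's upper part, 75 mm up the slope from the studs' point and 130 mm out from the panel, a thin post at each end. It blocks a gripper that comes vertically down on the unit; one that points squarely at the panel clears it.
- tray_in (a point): Centre of the inner floor of the fixed shallow steel tray, 5 mm above the work surface; inside 220 (x) x 260 mm (y), walls 5 mm thick, rim 25 mm above this floor. z up.
- unit: The same display unit; origin at the middle of the back face of its plate, 16 mm to +x of the case's centre and 22.5 mm below it; same axes.
- rack: Bystander: wire rack with nine orange-capped tubes, 153 x 64 mm, 118 mm high; origin under its centre, on the work surface. Not to be moved.
- beaker: Bystander: open white beaker, 64 mm across, 80 mm high; origin under its centre, on the work surface. Not to be moved.

How it is judged:
By the outcome, as a careful person would: the job done as asked, in the order asked, and still so for the second after the job is handed in, with the robot touching nothing.
It also fails if it takes over 48 s, if anything falls off the work surface, if the arm or the gripper's body presses on something with over 40 N, if the wrist force passes 120 N, or if a joint passes its speed limit or range.

## Working session

There is one attempt and no reset: what is moved stays moved. The work goes in short steps, Python scripts to look and compute and a tool call to move; the robot and the scene stay as the last step left them, time stands still between calls to the robot, and variables do not carry over. Pictures are saved under pics/ and viewed, and the job is handed in when it is done.

Besides the shell and the picture viewer there is one more tool, called after ">>>" by a JSON object that holds its "name" and its "arguments". carry_out: Moves the arm, as the interface text tells. Its arguments: {"type":"object","properties":{"increments":{"type":"array","items":{"type":"object","properties":{"linear":{"type":"array","items":{"type":"number"}},"twist":{"type":"number"}}}},"hand":{"type":"number"},"newtons":{"type":"number"}},"required":["increments"]}

```bash
ls; mkdir -p pics; python3 - <<'E'
from bench import r, read_camera, calibration
import cv2, numpy as np
np.set_printoptions(precision=4,suppress=True)
print(r.get_obs())
for n in ("scene","top"):
    p,d=read_camera(n); cv2.imwrite(f"pics/{n}0.png",p); np.save(f"pics/{n}0.npy",d)
    c=calibration(n); print(n,c)
print(calibration("wrist"))
E
```

```text
pics
{'time': 0.0, 'joint_positions': array([62.3387, 26.8369, -0.6651, 91.8792,  0.3453, 61.3851, -3.2245]), 'joint_vel': array([ 0.1858, -0.0105,  0.016 ,  0.0441,  0.0362, -0.1336, -0.0437]), 'tau': array([ -0.0005, -52.0575,  -0.0131, -24.3758,  -0.0567,   0.0171,
         0.0002]), 'ee_pos': array([ 0.2764, -0.5877,  0.2216]), 'orientation': array([-85.2895,  89.9008, 119.9066]), 'wrist_force': array([0.1776, 0.4771, 1.1388]), 'moment': array([ 0.0315,  0.0003, -0.0578]), 'gripper_width': 0.9991125855178354}
scene {'K': array([[408.7873,   0.    , 258.5798],
       [  0.    , 408.7873, 189.7091],
       [  0.    ,   0.    ,   1.    ]]), 'T': array([[-0.1644,  0.5568, -0.8142,  1.1985],
       [ 0.9863,  0.103 , -0.1287,  0.1001],
       [ 0.0122, -0.8242, -0.5661,  0.6217],
       [ 0.    ,  0.    ,  0.    ,  1.    ]])}
top {'K': array([[424.8944,   0.    , 258.9711],
       [  0.    , 424.8944, 188.2856],
       [  0.    ,   0.    ,   1.    ]]), 'T': array([[ 0.0164, -0.9991,  0.04  ,  0.4917],
       [-0.9998, -0.0161,  0.0097,  0.0039],
       [-0.009 , -0.0402, -0.9992,  1.0892],
       [ 0.    ,  0.    ,  0.    ,  1.    ]])}
{'K': array([[274.3587,   0.    , 251.5281],
       [  0.    , 274.3587, 190.6875],
       [  0.    ,   0.    ,   1.    ]]), 'mount': array([[-0.001 , -0.2476,  0.9689, -0.162 ],
       [ 1.    ,  0.0005,  0.0012, -0.    ],
       [-0.0008,  0.9689,  0.2476, -0.0684],
       [ 0.    ,  0.    ,  0.    ,  1.    ]])}
```

View pics/scene0.png

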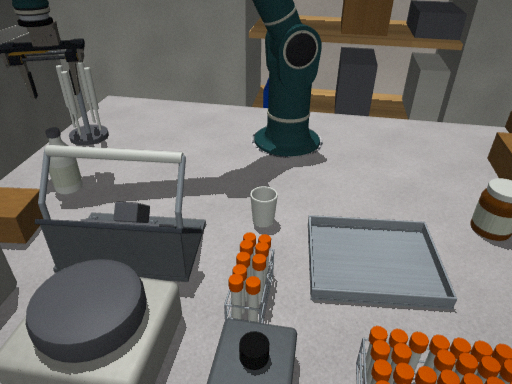

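View pics/top0.png

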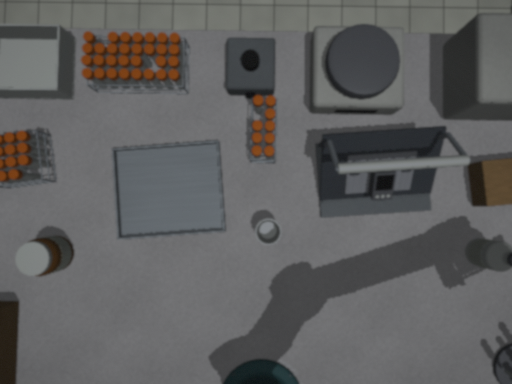

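The top view shows the panel at (318–440, 130–215), with the unit's screen near (383,182). The lamp bar crosses from (330,167) to (468,160). The tray is at (115–225, 142–237), the rack at (262,128) and the beaker at (267,229). The scene view shows the panel from behind.

```bash
cat > h.py <<'E'
import numpy as np, cv2
from bench import r, read_camera, calibration
from scipy.spatial.transform import Rotation as Ro
np.set_printoptions(precision=4,suppress=True)
def tool(o=None):
    o=o or r.get_obs(); T=np.eye(4)
    T[:3,:3]=Ro.from_euler('xyz',o['orientation'],degrees=True).as_matrix(); T[:3,3]=o['ee_pos']; return T
def cam(n,Tt=None):
    c=calibration(n)
    return c['K'], (c['T'] if 'T' in c else Tt@c['mount'])
def pts(d,K,T):
    v,u=np.indices(d.shape); P=np.stack([(u-K[0,2])/K[0,0]*d,(v-K[1,2])/K[1,1]*d,d],-1)
    return P@T[:3,:3].T+T[:3,3]
def ray(u,v,K,T):
    q=T[:3,:3]@np.array([(u-K[0,2])/K[0,0],(v-K[1,2])/K[1,1],1.]); return T[:3,3],q
def proj(P,K,T):
    P=np.atleast_2d(P); c=(P-T[:3,3])@T[:3,:3]; return np.c_[c[:,0]/c[:,2]*K[0,0]+K[0,2],c[:,1]/c[:,2]*K[1,1]+K[1,2]]
def shoot(tag):
    o=r.get_obs(); Tt=tool(o); p,d=read_camera('wrist')
    cv2.imwrite(f'pics/{tag}.png',p); np.savez(f'pics/{tag}.npz',d=d,Tt=Tt,p=p); return p,d,Tt
E
python3 - <<'E'
from h import *
p=cv2.imread('pics/top0.png'); d=np.load('pics/top0.npy'); K,T=cam('top')
cv2.imwrite('pics/topz.png',cv2.resize(p[110:240,300:480],None,fx=4,fy=4,interpolation=cv2.INTER_CUBIC))
W=pts(d,K,T)
for u,v in [(383,182),(383,178),(383,193),(355,185),(410,182),(340,190),(325,185),(425,185),(375,205),(380,140),(400,163),(350,166),(440,161),(170,190),(120,190),(262,128),(267,229),(290,190)]:
    print((u,v),W[v,u])
shoot('w0')
E
```

```text
(383, 182) [ 0.5502 -0.2733  0.1048]
(383, 178) [ 0.5589 -0.2709  0.1131]
(383, 193) [ 0.5256 -0.2803  0.0806]
(355, 185) [ 0.5451 -0.2208  0.049 ]
(410, 182) [ 0.5545 -0.3543  0.0507]
(340, 190) [ 0.5329 -0.1869  0.0345]
(325, 185) [ 0.5438 -0.1471  0.0519]
(425, 185) [ 0.5486 -0.3968  0.0347]
(375, 205) [ 0.4972 -0.2788  0.0149]
(380, 140) [ 0.6451 -0.2611  0.1223]
(400, 163) [ 0.58   -0.2665  0.2478]
(350, 166) [ 0.5722 -0.1671  0.2506]
(440, 161) [ 0.585  -0.3448  0.2491]
(170, 190) [0.527  0.2417 0.0058]
(120, 190) [0.525  0.3705 0.004 ]
(262, 128) [ 0.692   0.0092 -0.0054]
(267, 229) [ 0.4317 -0.0077  0.0043]
(290, 190) [ 0.5321 -0.0651  0.0007]
```

View pics/topz.png

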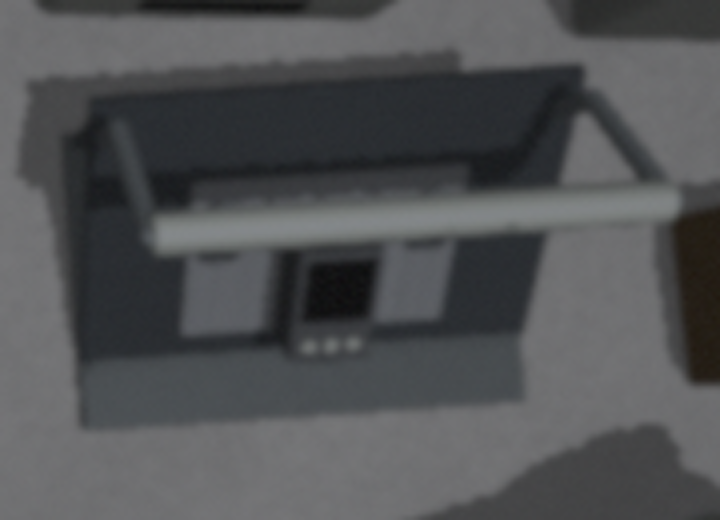

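View pics/w0.png

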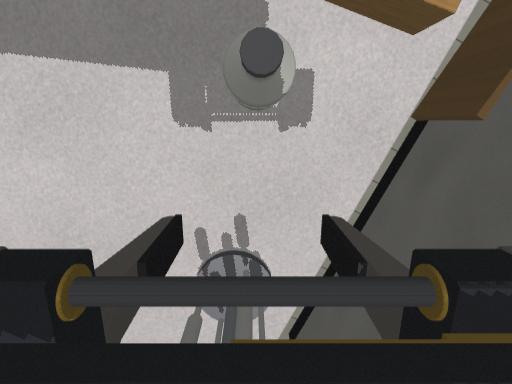

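>>> {"name": "carry_out", "arguments": {"increments": [{"linear": [-5,0,0],"twist": 0},{"linear": [-5,0,0],"twist": 0},{"linear": [-5,0,0],"twist": 0},{"linear": [-5,0,0],"twist": 0},{"linear": [-5,0,0],"twist": 0}], "hand": 1}}

```text
time: 0.65
ee_pos: [0.2764, -0.5877, 0.4746]
orientation: [-80.8, 90.0, 124.4]
wrist_force: [1.0, -1.6, -0.1]
gripper_width: 1.001
```

```bash
python3 - <<'E'
from h import *
o=r.get_obs(); print(o['time'],o['joint_positions'],o['ee_pos'],o['orientation']); print(tool(o))
E
```

```text
0.65 [61.7422 19.7759  0.1662 70.1601 -0.0548 90.0773 -2.9105] [ 0.2764 -0.5877  0.4746] [-80.7998  89.9867 124.3912]
[[-0.0001  0.4256 -0.9049  0.2764]
 [ 0.0002 -0.9049 -0.4256 -0.5877]
 [-1.     -0.0002  0.      0.4746]
 [ 0.      0.      0.      1.    ]]
```

>>> {"name": "carry_out", "arguments": {"increments": [{"linear": [-5,0,0],"twist": 0},{"linear": [-5,0,0],"twist": 0},{"linear": [-5,0,0],"twist": 0},{"linear": [-5,0,0],"twist": 0}]}}

```text
time: 1.05
ee_pos: [0.2695, -0.5765, 0.6332]
orientation: [88.1, 86.3, -66.9]
wrist_force: [-0.1, -0.4, -0.4]
gripper_width: 1.003
```

```bash
python3 - <<'E'
from h import *
o=r.get_obs(); print(o['time'],o['joint_positions'],o['ee_pos'],o['orientation']); print(tool(o))
E
```

```text
1.05 [ 53.3829  18.7196  13.7856  52.5727  -4.5131 105.473   -0.0163] [ 0.2695 -0.5765  0.6332] [ 88.0968  86.3184 -66.8969]
[[ 0.0252  0.4219 -0.9063  0.2695]
 [-0.0591 -0.9044 -0.4227 -0.5765]
 [-0.9979  0.0642  0.0021  0.6332]
 [ 0.      0.      0.      1.    ]]
```

The tilt about the other axes starts once joint 6 reaches its limit. I'll check whether it grows and persists, because only twist can be commanded directly.

>>> {"name": "carry_out", "arguments": {"increments": [{"linear": [-5,0,0],"twist": 0},{"linear": [-5,0,0],"twist": 0},{"linear": [-5,0,0],"twist": 0}]}}

```text
time: 1.35
ee_pos: [0.2553, -0.5424, 0.7008]
orientation: [90.1, 80.0, -64.7]
wrist_force: [0.1, 0.1, 0.0]
gripper_width: 1.0
```

```bash
cat > s.py <<'E'
from h import *
o=r.get_obs(); T=tool(o); print(o['time'],o['joint_positions'],o['ee_pos'],'F',o['wrist_force'], 'g',o['gripper_width']); print(T[:3,:3])
E
python3 s.py
```

```text
1.35 [ 48.681   12.6271  18.3237  52.4189  -4.3622 105.5132  -0.0865] [ 0.2553 -0.5424  0.7008] F [0.0951 0.0946 0.0098] g 0.9997100547526949
[[ 0.0741  0.4194 -0.9048]
 [-0.157  -0.8911 -0.4259]
 [-0.9848  0.1736 -0.0002]]
```

>>> {"name": "carry_out", "arguments": {"increments": [{"linear": [5,0,0],"twist": 0},{"linear": [5,0,0],"twist": 0}]}}

```text
time: 1.55
ee_pos: [0.2624, -0.5585, 0.6034]
orientation: [90.2, 79.7, -64.6]
wrist_force: [0.9, -0.5, -0.0]
gripper_width: 1.003
```

```bash
python3 s.py
```

```text
1.55 [47.856  10.3622 17.3543 67.6495 -3.0925 92.1005 -0.5371] [ 0.2624 -0.5585  0.6034] F [ 0.9357 -0.5441 -0.026 ] g 1.002764561468742
[[ 0.077   0.4187 -0.9049]
 [-0.162  -0.8903 -0.4257]
 [-0.9838  0.1793 -0.0007]]
```

The tilt persists. That means I can pitch the tool by driving joint 6 to its limit, done at the azimuth where the tilt points up the panel's slope. I'll move around to the front while twisting, so the camera ends up on the down-slope side.

```bash
cat > plan.py <<'E'
from h import *
import json
def plan(target,twist,n=None,T=None,vias=()):
    """rows: straight in world to target with total twist (deg) about tool x; simulated with rounded numbers"""
    T=tool() if T is None else T.copy(); target=np.array(target,float)
    dist=np.linalg.norm(target-T[:3,3]); n=n or int(max(np.ceil(dist/.047),np.ceil(abs(twist)/8.5),1))
    rows=[];p0=T[:3,3].copy()
    R=T[:3,:3].copy();p=p0.copy()
    tw=round(twist/n,1)
    for i in range(n):
        g=p0+(target-p0)*(i+1)/n
        l=np.round(R.T@(g-p)*100,1); p=p+R@l/100
        R=R@Ro.from_euler('x',tw,degrees=True).as_matrix()
        rows.append({"linear":[float(x)+0 for x in l],"twist":tw})
    for i in range(0,n,5): print(json.dumps(rows[i:i+5]))
    print('end',p); T[:3,:3]=R;T[:3,3]=p; return T
E
cat >> s.py <<'E'
import json
open('log.txt','a').write(json.dumps([list(o['joint_positions']),list(o['ee_pos']),T[:3,:3].tolist()])+'\n')
E
python3 - <<'E'
from plan import *
plan([.56,.15,.60],-150,18)
E
```

```text
[{"linear": [-0.5, -2.8, -3.2], "twist": -8.3}, {"linear": [-0.5, -2.3, -3.5], "twist": -8.3}, {"linear": [-0.5, -1.8, -3.9], "twist": -8.3}, {"linear": [-0.5, -1.3, -4.0], "twist": -8.3}, {"linear": [-0.5, -0.6, -4.2], "twist": -8.3}]
[{"linear": [-0.5, 0.0, -4.3], "twist": -8.3}, {"linear": [-0.4, 0.6, -4.2], "twist": -8.3}, {"linear": [-0.5, 1.2, -4.0], "twist": -8.3}, {"linear": [-0.5, 1.8, -3.9], "twist": -8.3}, {"linear": [-0.5, 2.3, -3.5], "twist": -8.3}]
[{"linear": [-0.5, 2.8, -3.2], "twist": -8.3}, {"linear": [-0.5, 3.3, -2.7], "twist": -8.3}, {"linear": [-0.5, 3.6, -2.3], "twist": -8.3}, {"linear": [-0.5, 3.8, -1.7], "twist": -8.3}, {"linear": [-0.5, 4.1, -1.1], "twist": -8.3}]
[{"linear": [-0.5, 4.2, -0.5], "twist": -8.3}, {"linear": [-0.5, 4.3, 0.1], "twist": -8.3}, {"linear": [-0.5, 4.2, 0.7], "twist": -8.3}]
end [0.5605 0.1502 0.6005]
```

>>> {"name": "carry_out", "arguments": {"increments": [{"linear": [-0.5,-2.8,-3.2],"twist": -8.3},{"linear": [-0.5,-2.3,-3.5],"twist": -8.3},{"linear": [-0.5,-1.8,-3.9],"twist": -8.3},{"linear": [-0.5,-1.3,-4.0],"twist": -8.3},{"linear": [-0.5,-0.6,-4.2],"twist": -8.3}]}}

```text
time: 2.05
ee_pos: [0.3452, -0.3598, 0.6019]
orientation: [48.2, 80.1, -64.8]
wrist_force: [0.7, -1.1, -0.2]
gripper_width: 1.0
```

>>> {"name": "carry_out", "arguments": {"increments": [{"linear": [-0.5,0.0,-4.3],"twist": -8.3},{"linear": [-0.4,0.6,-4.2],"twist": -8.3},{"linear": [-0.5,1.2,-4.0],"twist": -8.3},{"linear": [-0.5,1.8,-3.9],"twist": -8.3},{"linear": [-0.5,2.3,-3.5],"twist": -8.3}]}}

```text
time: 2.55
ee_pos: [0.4281, -0.1632, 0.6014]
orientation: [6.7, 80.0, -64.8]
wrist_force: [1.3, -0.6, 0.1]
gripper_width: 0.999
```

```bash
python3 s.py
```

```text
2.55 [21.8325 -4.3851 -9.695  82.9392  7.1906 95.264  31.7105] [ 0.4281 -0.1632  0.6014] F [ 1.2994 -0.6061  0.0856] g 0.9994325152188327
[[ 0.0738  0.9473  0.3116]
 [-0.1564  0.3196 -0.9346]
 [-0.9849  0.0202  0.1717]]
```

>>> {"name": "carry_out", "arguments": {"increments": [{"linear": [-0.5,2.8,-3.2],"twist": -8.3},{"linear": [-0.5,3.3,-2.7],"twist": -8.3},{"linear": [-0.5,3.6,-2.3],"twist": -8.3},{"linear": [-0.5,3.8,-1.7],"twist": -8.3},{"linear": [-0.5,4.1,-1.1],"twist": -8.3}]}}

```text
time: 3.05
ee_pos: [0.5108, 0.0332, 0.6018]
orientation: [-34.8, 80.0, -64.8]
wrist_force: [0.9, 0.1, -0.9]
gripper_width: 1.0
```

>>> {"name": "carry_out", "arguments": {"increments": [{"linear": [-0.5,4.2,-0.5],"twist": -8.3},{"linear": [-0.5,4.3,0.1],"twist": -8.3},{"linear": [-0.5,4.2,0.7],"twist": -8.3}]}}

```text
time: 3.35
ee_pos: [0.5612, 0.1516, 0.6017]
orientation: [-59.8, 80.1, -64.9]
wrist_force: [0.4, -0.6, -0.0]
gripper_width: 1.003
```

```bash
python3 s.py
```

```text
3.35 [ -3.0448  15.0127 -29.2444  63.2025  17.706  104.0956  57.662 ] [0.5612 0.1516 0.6017] F [ 0.4103 -0.5889 -0.0079] g 1.002617489573683
[[ 0.0734  0.0943  0.9928]
 [-0.1564  0.9843 -0.0819]
 [-0.985  -0.1493  0.087 ]]
```

>>> {"name": "carry_out", "arguments": {"increments": [{"linear": [-5,0,0],"twist": 0},{"linear": [-5,0,0],"twist": 0},{"linear": [-5,0,0],"twist": 0},{"linear": [-5,0,0],"twist": 0}]}}

```text
time: 3.75
ee_pos: [0.5748, 0.1509, 0.5899]
orientation: [-82.2, 79.4, -87.5]
wrist_force: [1.5, 0.7, -1.0]
gripper_width: 1.001
```

```bash
python3 s.py
```

```text
3.75 [-38.165   16.3489  21.7366  62.4445   4.4653 104.9683  68.6432] [0.5748 0.1509 0.5899] F [ 1.5434  0.6588 -1.014 ] g 1.001115732197208
[[ 0.0081  0.0935  0.9956]
 [-0.1845  0.9787 -0.0904]
 [-0.9828 -0.183   0.0252]]
```

>>> {"name": "carry_out", "arguments": {"increments": [{"linear": [-5,0,0],"twist": 0},{"linear": [-5,0,0],"twist": 0},{"linear": [-5,0,0],"twist": 0},{"linear": [-5,0,0],"twist": 0}]}}

```text
time: 4.15
ee_pos: [0.5415, 0.1682, 0.6796]
orientation: [-40.6, 76.6, -44.7]
wrist_force: [-0.8, 1.0, 0.4]
gripper_width: 1.002
```

```bash
python3 s.py
```

```text
4.15 [-64.6245  11.9197  50.2976  60.0679   2.5474 105.5182  71.1592] [0.5415 0.1682 0.6796] F [-0.7758  0.9888  0.4158] g 1.0015394355579479
[[ 0.1645  0.0856  0.9827]
 [-0.163   0.9849 -0.0585]
 [-0.9728 -0.1506  0.176 ]]
```

>>> {"name": "carry_out", "arguments": {"increments": [{"linear": [-5,0,0],"twist": 0},{"linear": [-5,0,0],"twist": 0},{"linear": [-5,0,0],"twist": 0},{"linear": [-5,0,0],"twist": 0}]}}

```text
time: 4.55
ee_pos: [0.5333, 0.1774, 0.785]
orientation: [-8.1, 68.8, -12.2]
wrist_force: [-0.1, -0.3, -0.6]
gripper_width: 1.0
```

```bash
python3 s.py
```

```text
4.55 [-79.4589  10.8533  69.6439  51.1491  -1.7389 105.4769  73.2679] [0.5333 0.1774 0.785 ] F [-0.0697 -0.3224 -0.6127] g 0.9998390851561662
[[ 0.3535  0.0803  0.932 ]
 [-0.0764  0.9955 -0.0568]
 [-0.9323 -0.0511  0.358 ]]
```

>>> {"name": "carry_out", "arguments": {"increments": [{"linear": [-5,0,0],"twist": 0},{"linear": [-5,0,0],"twist": 0},{"linear": [-5,0,0],"twist": 0}]}}

```text
time: 4.85
ee_pos: [0.5008, 0.1708, 0.8543]
orientation: [-2.8, 61.7, -5.5]
wrist_force: [0.1, -3.5, 0.6]
gripper_width: 1.002
```

```bash
python3 s.py
```

```text
4.85 [-100.2781    7.9496   88.5924   47.3872    1.0155  105.5248   74.1488] [0.5008 0.1708 0.8543] F [ 0.1465 -3.5192  0.6441] g 1.0017849947936408
[[ 0.4712  0.0538  0.8804]
 [-0.0456  0.9983 -0.0366]
 [-0.8808 -0.0229  0.4729]]
```

>>> {"name": "carry_out", "arguments": {"increments": [{"linear": [-5,0,0],"twist": 0},{"linear": [-5,0,0],"twist": 0},{"linear": [-5,0,0],"twist": 0}]}}

```text
time: 5.15
ee_pos: [0.4949, 0.1626, 0.8767]
orientation: [-2.1, 58.7, -6.5]
wrist_force: [-1.2, -3.5, 1.7]
gripper_width: 1.002
```

```bash
python3 s.py
```

```text
5.15 [-107.6344    4.6132   88.3766   45.9635    9.3291  105.483    69.9344] [0.4949 0.1626 0.8767] F [-1.2158 -3.4612  1.7404] g 1.0019591414613287
[[ 0.5154  0.0824  0.853 ]
 [-0.0589  0.9964 -0.0606]
 [-0.8549 -0.019   0.5184]]
```

>>> {"name": "carry_out", "arguments": {"increments": [{"linear": [-4.3,0,2.6],"twist": 0},{"linear": [-4.3,0,2.6],"twist": 0},{"linear": [-4.3,0,2.6],"twist": 0}]}}

```text
time: 5.45
ee_pos: [0.4912, 0.1599, 0.9404]
orientation: [1.1, 52.1, -1.3]
wrist_force: [0.7, 0.5, -0.2]
gripper_width: 1.001
```

```bash
python3 s.py
```

```text
5.45 [-98.8367   7.3067  88.4412  37.3405   1.3643 105.5077  75.5832] [0.4912 0.1599 0.9404] F [ 0.7361  0.4568 -0.1544] g 1.000638396675493
[[ 0.6135  0.0373  0.7888]
 [-0.0137  0.9992 -0.0366]
 [-0.7896  0.0116  0.6135]]
```

```bash
python3 - <<'E'
from h import *
p=cv2.imread('pics/top0.png'); d=np.load('pics/top0.npy'); K,T=cam('top'); W=pts(d,K,T)
hsv=cv2.cvtColor(p,cv2.COLOR_BGR2HSV)
# bar: height 0.235..0.27
m=(W[...,2]>.225)&(W[...,2]<.275); m[:, :300]=0; m[:110]=0; m[250:]=0
q=W[m]; c=q.mean(0); _,s,v=np.linalg.svd(q-c); print('bar',len(q),c,v[0],np.degrees(np.arctan2(-v[0][0]*np.sign(v[0][1]),abs(v[0][1]))), 'zmax',q[:,2].max(), 'yrange',q[:,1].min(),q[:,1].max())
# panel: plane fit RANSAC-ish on region
reg=np.zeros(m.shape,bool); reg[125:215,315:450]=1
print('panel px'); q=W[reg&(W[...,2]>0.01)&(W[...,2]<.2)]
best=None; rng=np.random.default_rng(0)
for _ in range(500):
    a=q[rng.choice(len(q),3,False)]; n=np.cross(a[1]-a[0],a[2]-a[0]); L=np.linalg.norm(n)
    if L<1e-5: continue
    n/=L; n*=np.sign(n[2]); k=np.abs((q-a[0])@n)<.002
    if best is None or k.sum()>best[0]: best=(k.sum(),k)
k=best[1]
for _ in range(3):
    c=q[k].mean(0); n=np.linalg.svd(q[k]-c)[2][2]; n*=np.sign(n[2]); k=np.abs((q-c)@n)<.002
print(k.sum(),len(q),c,n,'tilt',np.degrees(np.arccos(n[2])),'yaw',np.degrees(np.arctan2(-n[1],-n[0])))
r_=(q-c)@n; print(np.histogram(r_,bins=np.arange(-.02,.07,.0025)))
E
```

```text
bar 1486 [ 0.5782 -0.2693  0.2458] [-0.0809  0.9967 -0.0033] 4.63817519133675 zmax 0.2535243941738663 yrange -0.40559359324691097 -0.1367232166506627
panel px
3828 8211 [ 0.6036 -0.2664  0.0899] [-0.6372 -0.0533  0.7688] tilt 39.751792904934625 yaw 4.779627265312891
(array([   1,    0,    0,    2,   32,   79,  368, 2143, 2126,  984,  688,
        191,  154,  141,  147,  125,  100,   22,   11,   12,   21,   20,
         28,   32,   60,  265,  266,   23,    6,    5,    6,    1,    6,
          2,    4]), array([-0.02  , -0.0175, -0.015 , -0.0125, -0.01  , -0.0075, -0.005 ,
       -0.0025, -0.    ,  0.0025,  0.005 ,  0.0075,  0.01  ,  0.0125,
        0.015 ,  0.0175,  0.02  ,  0.0225,  0.025 ,  0.0275,  0.03  ,
        0.0325,  0.035 ,  0.0375,  0.04  ,  0.0425,  0.045 ,  0.0475,
        0.05  ,  0.0525,  0.055 ,  0.0575,  0.06  ,  0.0625,  0.065 ,
        0.0675]))
```

>>> {"name": "carry_out", "arguments": {"increments": [{"linear": [-2,4,1.5],"twist": 0},{"linear": [-2,4,1.5],"twist": 0}]}}

```text
time: 5.65
ee_pos: [0.4915, 0.23, 0.9528]
orientation: [2.4, 49.3, 0.0]
wrist_force: [-1.9, 0.8, 0.9]
gripper_width: 0.999
```

```bash
python3 s.py
```

```text
5.65 [-88.4925  11.9394  78.0112  32.1136  -2.0863 105.5127  71.4278] [0.4915 0.23   0.9528] F [-1.8758  0.8411  0.9472] g 0.9987893841154241
[[ 0.6517  0.0304  0.7579]
 [ 0.0005  0.9992 -0.0405]
 [-0.7585  0.0268  0.6511]]
```

>>> {"name": "carry_out", "arguments": {"increments": [{"linear": [0,5,0],"twist": 0},{"linear": [0,5,0],"twist": 0}]}}

```text
time: 5.85
ee_pos: [0.4934, 0.3265, 0.9378]
orientation: [2.7, 48.2, 0.6]
wrist_force: [-0.2, -0.0, 0.5]
gripper_width: 1.0
```

```bash
python3 s.py
```

```text
5.85 [-82.466   17.7953  68.8741  27.5145  -3.5028 105.5089  65.0551] [0.4934 0.3265 0.9378] F [-0.2495 -0.0002  0.4964] g 0.9999447132185749
[[ 0.6659  0.025   0.7456]
 [ 0.0071  0.9992 -0.0398]
 [-0.746   0.0318  0.6652]]
```

```bash
wc -l log.txt; cat > kin.py <<'E'
from h import *
import json, itertools
from scipy.optimize import least_squares
L=[json.loads(l) for l in open('log.txt')]
S=[([62.3387,26.8369,-0.6651,91.8792,0.3453,61.3851,-3.2245],[0.2764,-0.5877,0.2216],Ro.from_euler('xyz',[-85.2895,89.9008,119.9066],degrees=True).as_matrix()),
([61.7422,19.7759,.1662,70.1601,-.0548,90.0773,-2.9105],[0.2764,-0.5877,0.4746],Ro.from_euler('xyz',[-80.7998,89.9867,124.3912],degrees=True).as_matrix()),
([53.3829,18.7196,13.7856,52.5727,-4.5131,105.473,-.0163],[0.2695,-.5765,.6332],Ro.from_euler('xyz',[88.0968,86.3184,-66.8969],degrees=True).as_matrix()),
([48.681,12.6271,18.3237,52.4189,-4.3622,105.5132,-.0865],[.2553,-.5424,.7008],Ro.from_euler('xyz',[90.1,80.0,-64.7],degrees=True).as_matrix())]
S+= [(a,b,np.array(c)) for a,b,c in L]
AX='zyzyzyz'
def fk(q,prm,sg):
    # prm: per-joint offset vectors (x,z) after joints + base z, tool rotvec
    R=np.eye(3);p=np.array([0,0,prm[0]]); k=1
    for i in range(7):
        R=R@Ro.from_euler(AX[i],sg[i]*q[i],degrees=True).as_matrix()
        p=p+R@np.array([prm[k],prm[k+1],prm[k+2]]); k+=3
    return p,R@Ro.from_rotvec(prm[k:k+3]).as_matrix()
def res(prm,sg):
    out=[]
    for q,p,R in S:
        P,Q=fk(q,prm,sg); out+=list(P-np.array(p))+list((Q-R).ravel()*.3)
    return np.array(out+list(1e-3*np.array(prm[1:22])))
if __name__=='__main__':
    best=None
    for s3,s5,s7 in itertools.product((1,-1),repeat=3):
        sg=[-1,1,s3,1,s5,1,s7]
        x0=np.zeros(25); x0[0]=.35; x0[6]=.4; x0[12]=.4; x0[21]=.3; 
        for rv in ([0,-1.57,0],[2.2,0,2.2],[-1.2,-1.2,1.2],[1.2,-1.2,1.2],[1.2,-1.2,-1.2],[-1.2,-1.2,-1.2]):
            x0[22:]=rv
            f=least_squares(res,x0,args=(sg,),max_nfev=60)
            if best is None or f.cost<best[0]: best=(f.cost,sg,f.x)
    print(best[0],best[1]); print(best[2]); e=res(best[2],best[1])[:-21].reshape(len(S),12); print(np.abs(e).max(0))
    np.savez('kin.npz',sg=best[1],prm=best[2])
E
python3 kin.py
```

```text
10 log.txt
1.5510651736978365e-07 [-1, 1, -1, 1, -1, 1, -1]
[ 0.306   0.     -0.0145  0.     -0.     -0.0145  0.2603  0.     -0.0021
  0.2603 -0.0001 -0.0021  0.2363  0.0001 -0.0002  0.2363  0.0001 -0.0002
  0.1609 -0.      0.      0.1609  1.2092 -1.2092  1.2092]
[0. 0. 0. 0. 0. 0. 0. 0. 0. 0. 0. 0.]
```

```bash
cat > ik.py <<'E'
from kin import *
D=np.load('kin.npz'); SG=D['sg']; PR=D['prm']
LO=np.array([-144.91,-17.63,-89.93,15.96,-74.01,8.47,-167.45]);HI=np.array([144.91,115.5,88.59,139.68,254.01,105.57,167.45])
def FK(q): return fk(q,PR,SG)
def IK(p,R,seeds=None,n=20,rng=np.random.default_rng(1)):
    sols=[]
    def f(q):
        P,Q=FK(q); return np.r_[(P-p)*10,Ro.from_matrix(Q.T@R).as_rotvec()*3]
    for i in range(n):
        q0=seeds[i] if seeds is not None and i<len(seeds) else LO+(HI-LO)*rng.random(7)
        s=least_squares(f,np.clip(q0,LO+.1,HI-.1),bounds=(LO,HI),max_nfev=80)
        if s.cost<1e-6: sols.append(s.x)
    return sols
psi=np.radians(4.7); t=np.radians(40)
XU=np.array([np.cos(t)*np.cos(psi),np.cos(t)*np.sin(psi),np.sin(t)]);ZU=np.array([-np.sin(t)*np.cos(psi),-np.sin(t)*np.sin(psi),np.cos(t)]);YU=np.cross(ZU,XU)
E
python3 - <<'E'
from ik import *
print(XU,YU,ZU)
St=np.array([.604,-.267,.095])
for s,name in ((1,'y=+yu'),(-1,'y=-yu')):
    R=np.c_[-ZU,s*YU,s*XU]; print(np.linalg.det(R))
    for u,w in((-48,18),(-48,150),(-22,18),(-22,150)):
        p=St+XU*u/1000+ZU*w/1000
        so=IK(p,R,n=25); print(name,u,w,p,len(so))
        for q in so[:4]: print('   ',q)
E
```

```text
[0.7635 0.0628 0.6428] [-0.0819  0.9966  0.    ] [-0.6406 -0.0527  0.766 ]
0.9999999999999998
y=+yu -48 18 [ 0.5558 -0.271   0.0779] 10
    [ 81.282   47.3314 -57.5767 123.4138 113.2551   9.866   28.4135]
    [ 81.0924  47.1206 -57.2886 123.4228 113.834    9.6216  27.7013]
    [  25.1291   30.3683   12.1058  126.7457  251.6441   31.417  -129.5013]
    [  35.0849   30.0422    0.2615  126.0973  251.2652   25.9918 -126.6622]
y=+yu -48 150 [ 0.4713 -0.2779  0.1791] 7
    [ 95.6105  26.8704 -60.8226 128.293  -30.6494  10.8105 167.1908]
    [  62.7334   15.3675  -21.6066  129.9529  -73.8846   23.9199 -155.5608]
    [108.2091  56.3828 -89.2092 127.9214  75.0832  30.5508  71.7925]
    [104.8831  39.2178 -76.3369 128.006   44.8171  13.571   96.2842]
y=+yu -22 18 [ 0.5757 -0.2693  0.0946] 13
    [ 78.9447  45.2755 -57.1442 121.4039 101.3702   8.9596  37.5558]
    [ 78.6247  44.937  -56.6542 121.4195 101.8645   8.535   36.8432]
    [  61.1477   33.8049  -33.0402  122.3011  252.0658    8.4705 -121.692 ]
    [  57.8975   32.6795  -29.0126  122.4962  254.0098   10.6514 -124.7555]
y=+yu -22 150 [ 0
[... 942 characters left out ...]
104 -75.6712 128.0171  42.1509  13.0106 -81.2975]
y=-yu -22 18 [ 0.5757 -0.2693  0.0946] 15
    [-17.81    54.8576  70.3172 126.976  248.9223  70.5799  30.9253]
    [  79.623    46.0218  -58.2004  121.3738  100.4828    9.8951 -141.0819]
    [  78.6692   44.9846  -56.7265  121.4201  101.8008    8.5984 -143.0647]
    [ 57.8716  32.6706 -28.9848 122.5005 254.0072  10.6652  55.2363]
y=-yu -22 150 [ 0.4911 -0.2763  0.1958] 10
    [ 84.6223  20.4958 -49.3224 126.5109 -49.7635  15.9769   1.388 ]
    [ 46.8307  13.1039  -6.2649 128.6248 -73.6939  27.2063  20.4612]
    [ 97.9587  29.7769 -67.5685 125.9781  -0.196   11.3175 -44.1679]
    [ 46.4144  13.0767  -5.8036 128.6504 -73.8068  27.3037  20.5426]
```

```bash
cat > sim.py <<'E'
from ik import *
VM=.07*np.array([147.25,147.25,180,180,180,180,180])
def pose(q):
    P,Q=FK(q); T=np.eye(4);T[:3,:3]=Q;T[:3,3]=P; return T
def row(q,T,lin,tw,wr=.3,reg=1e-4):
    G=np.eye(4);G[:3,3]=np.array(lin)/100;G[:3,:3]=Ro.from_euler('x',tw,degrees=True).as_matrix()
    Tc=T@G
    def f(x):
        P,Q=FK(x); return np.r_[(P-Tc[:3,3]),wr*Ro.from_matrix(Q.T@Tc[:3,:3]).as_rotvec(),reg*(x-q)]
    lo=np.maximum(LO,q-VM);hi=np.minimum(HI,q+VM); lo=np.minimum(lo,hi-1e-3)
    s=least_squares(f,np.clip(q,lo+1e-4,hi-1e-4),bounds=(lo,hi),max_nfev=60)
    return s.x,pose(s.x)
def run(q,rows,**k):
    T=pose(q)
    for l,tw in rows: q,T=row(q,T,l,tw,**k)
    return q,T
E
python3 - <<'E'
from sim import *
Q=[np.array(s[0]) for s in S]
tests=[(-2,-1,[([0,5,0],0)]*2),(-3,-2,[([-2,4,1.5],0)]*2),(-4,-3,[([-4.3,0,2.6],0)]*3),(-5,-4,[([-5,0,0],0)]*3),(-7,-6,[([-5,0,0],0)]*4)]
for wr in (.03,.1,.3,1):
  for reg in (1e-5,1e-3):
    print('wr',wr,reg)
    for a,b,rw in tests:
        q,T=run(Q[a],rw,wr=wr,reg=reg); t=pose(Q[b]); print('  ',T[:3,3],T[:3,0],'|',t[:3,3],t[:3,0],'|',q.round(0),Q[b].round(0))
E
```

```text
wr 0.03 1e-05
   [0.4941 0.3299 0.9558] [ 0.6938  0.0225 -0.7199] | [0.4934 0.3265 0.9378] [ 0.6659  0.0071 -0.746 ] | [-80.  18.  68.  24.  -5. 106.  65.] [-82.  18.  69.  28.  -4. 106.  65.]
   [0.4912 0.2389 0.9915] [ 0.7138  0.0222 -0.7   ] | [0.4914 0.23   0.9528] [ 0.6517  0.0005 -0.7585] | [-81.  13.  73.  25.  -4. 106.  72.] [-88.  12.  78.  32.  -2. 106.  71.]
   [0.4803 0.1631 1.0257] [ 0.7486  0.0007 -0.663 ] | [0.4912 0.1599 0.9404] [ 0.6135 -0.0137 -0.7896] | [-84.   9.  79.  24.  -3. 106.  76.] [-99.   7.  88.  37.   1. 106.  76.]
   [0.4325 0.1983 0.9778] [ 0.72   -0.3764 -0.583 ] | [0.4949 0.1626 0.8767] [ 0.5154 -0.0589 -0.8549] | [-123.   10.   89.   42.   39.  106.   67.] [-108.    5.   88.   46.    9.  105.   70.]
   [0.483  0.1934 0.8671] [ 0.5048  0.0153 -0.8631] | [0.5333 0.1774 0.785 ] [ 0.3535 -0.0764 -0.9323] | [-101.   -1.   65.   48.   18.  106.   63.] [-79.  11.  70.  51.  -2. 105.  73.]
wr 0.03 0.001
   [0.4917 0.3293 0.9543] [ 0.7116  0.0384 -0.7016] | [0.4934 0.3265 0.9378] [ 0.6659  0.0071 -0.746 ] | [-90.  17.  76.  30.  -4. 101.  70.] [-82.  18.  69
[... 5629 characters left out ...]
0.0078 -0.7755] | [0.4914 0.23   0.9528] [ 0.6517  0.0005 -0.7585] | [-94.  12.  84.  35.  -3. 106.  72.] [-88.  12.  78.  32.  -2. 106.  71.]
   [0.4978 0.1501 0.9096] [ 0.5637 -0.0472 -0.8246] | [0.4912 0.1599 0.9404] [ 0.6135 -0.0137 -0.7896] | [-100.    7.   89.   41.    4.  106.   74.] [-99.   7.  88.  37.   1. 106.  76.]
   [0.489  0.1803 0.8796] [ 0.5181 -0.0319 -0.8547] | [0.4949 0.1626 0.8767] [ 0.5154 -0.0589 -0.8549] | [-108.    5.   89.   45.    7.  106.   71.] [-108.    5.   88.   46.    9.  105.   70.]
   [0.5123 0.1714 0.7198] [ 0.236  -0.143  -0.9612] | [0.5333 0.1774 0.785 ] [ 0.3535 -0.0764 -0.9323] | [-84.   9.  68.  60.   4. 106.  71.] [-79.  11.  70.  51.  -2. 105.  73.]
```

```bash
cat >> sim.py <<'E'
def goto(q,target,twist=0,n=None,verbose=False,wr=.6,reg=1e-5,step=.045):
    """straight world path w/ rows recomputed from reached pose"""
    T=pose(q); target=np.array(target); d=np.linalg.norm(target-T[:3,3]); n=n or int(max(np.ceil(d/step),np.ceil(abs(twist)/8.5),1))
    for i in range(n):
        dl=(target-T[:3,3])/(n-i); 
        if np.linalg.norm(dl)>.05: dl*=.05/np.linalg.norm(dl)
        q,T=row(q,T,T[:3,:3].T@dl*100,twist/n,wr,reg)
        if verbose and (i%4==3 or i==n-1): print('   ',i,T[:3,3],T[:3,0],'q',q.round(1))
    return q,T,n
def ang(T): 
    x=T[:3,0]; return np.degrees([np.arccos(-x[2]),np.arctan2(x[1],x[0])])
E
python3 - <<'E'
from sim import *
q0=np.array(S[-1][0])
St=np.array([.604,-.267,.095])
for via in ([(.55,.1,.6)],[(.6,-.1,.6),(.5,-.3,.45)],[]):
    q=q0
    print('via',via)
    for v in via+[tuple(St-.035*XU+.2*ZU),tuple(St-.048*XU+.12*ZU),tuple(St-.048*XU+.018*ZU)]:
        q,T,n=goto(q,v); print(v,n,T[:3,3],ang(T),q.round(1))
E
```

```text
via [(0.55, 0.1, 0.6)]
(0.55, 0.1, 0.6) 10 [0.55 0.1  0.6 ] [41.0076  0.2058] [-56.8 -17.6  25.  101.   30.8  60.7  50.4]
(np.float64(0.44915336866141886), np.float64(-0.27973071049318926), np.float64(0.22571132228476676)) 13 [ 0.4399 -0.2673  0.2425] [40.1266 -1.7379] [-40.9 -13.3  81.  136.7 -41.7  18.7 167.4]
(np.float64(0.4904783708334837), np.float64(-0.27633317685467806), np.float64(0.1560715279093235)) 3 [ 0.4553 -0.2498  0.2155] [39.465  -4.5959] [-55.  -17.6  88.6 138.8 -23.8   8.5 148.1]
(np.float64(0.5558222395203782), np.float64(-0.27096093292811246), np.float64(0.07793499471118773)) 4 [ 0.4742 -0.2285  0.2114] [36.9154 -7.0798] [-62.  -17.6  88.6 138.   20.6   8.5  98.6]
via [(0.6, -0.1, 0.6), (0.5, -0.3, 0.45)]
(0.6, -0.1, 0.6) 13 [ 0.6 -0.1  0.6] [41.2703  0.3872] [-48.4 -17.4  44.   97.7  15.6  53.7  82.1]
(0.5, -0.3, 0.45) 6 [ 0.5  -0.3   0.45] [41.2702  0.387 ] [-27.  -17.   57.9 113.2 -11.8  41.4 128.5]
(np.float64(0.44915336866141886), np.float64(-0.27973071049318926), np.float64(0.22571132228476676)) 6 [ 0.4439 -0.2735  0.2349] [41.1635 -0.0954] [-48.5 -17.6  88.
[... 283 characters left out ...]
np.float64(0.07793499471118773)) 4 [ 0.4739 -0.2299  0.2142] [37.4703 -5.4906] [-60.9 -17.6  88.6 137.8   8.5   8.5 111.6]
via []
(np.float64(0.44915336866141886), np.float64(-0.27973071049318926), np.float64(0.22571132228476676)) 21 [ 0.4437 -0.2613  0.2493] [36.4504 -5.3425] [-27.9  -7.6  65.3 135.1 -37.   20.9 157. ]
(np.float64(0.4904783708334837), np.float64(-0.27633317685467806), np.float64(0.1560715279093235)) 3 [ 0.4521 -0.2491  0.2126] [36.3352 -8.2267] [-54.2 -10.   88.6 138.3 -35.1  11.7 155.5]
(np.float64(0.5558222395203782), np.float64(-0.27096093292811246), np.float64(0.07793499471118773)) 4 [ 0.4662 -0.232   0.2075] [35.8036 -9.3109] [-61.  -15.   88.6 138.4  13.3   8.5 105.1]
```

```bash
nproc; cat > fast.py <<'E'
import numpy as np
D=np.load('kin.npz'); SG=D['sg'].astype(float); PR=D['prm']
from scipy.spatial.transform import Rotation as Ro
from scipy.optimize import lsq_linear
LO=np.array([-144.91,-17.63,-89.93,15.96,-74.01,8.47,-167.45]);HI=np.array([144.91,115.5,88.59,139.68,254.01,105.57,167.45])
VM=.07*np.array([147.25,147.25,180,180,180,180,180])
RT=Ro.from_rotvec(PR[22:25]).as_matrix()
OFF=PR[1:22].reshape(7,3)
def fkj(q):
    R=np.eye(3);p=np.array([0,0,PR[0]]);ax=np.zeros((7,3));o=np.zeros((7,3))
    for i in range(7):
        k=2 if i%2==0 else 1
        ax[i]=R[:,k]*SG[i];o[i]=p
        a=np.radians(SG[i]*q[i]);c,s=np.cos(a),np.sin(a)
        M=np.array([[c,-s,0],[s,c,0],[0,0,1]]) if k==2 else np.array([[c,0,s],[0,1,0],[-s,0,c]])
        R=R@M;p=p+R@OFF[i]
    J=np.vstack([np.cross(ax,p-o).T,ax.T])*np.pi/180
    return p,R@RT,J
def logv(E):
    w=np.array([E[2,1]-E[1,2],E[0,2]-E[2,0],E[1,0]-E[0,1]])/2; s=np.linalg.norm(w)
    return w*(np.arcsin(min(s,1))/s if s>1e-9 else 1)
def row(q,lin,tw,wr=.6,lam=1e-5,it=12):
    p,R,_=fkj(q); pc=p+R@(np.array(lin)/100); a=np.radians(tw);c,s=np.cos(a),np.sin(a)
    Rc=R@np.array([[1,0,0],[0,c,-s],[0,s,c]])
    lo=np.maximum(LO,q-VM);hi=np.minimum(HI,q+VM); x=np.clip(q,lo,hi)
    W=np.array([1,1,1,wr,wr,wr])
    for k in range(it):
        p,R,J=fkj(x); e=W*np.r_[pc-p,logv(Rc@R.T)]; A=W[:,None]*J
        free=np.ones(7,bool); d=np.zeros(7)
        for _ in range(4):
            Af=A[:,free]; d[:]=0; d[free]=Af.T@np.linalg.solve(Af@Af.T+lam*1e-2*np.eye(6),e)
            bad=free&(((x+d>hi+1e-9)&(x>=hi-1e-6))|((x+d<lo-1e-9)&(x<=lo+1e-6)))
            if not bad.any(): break
            free&=~bad
        n=np.abs(d).max(); 
        if n>6: d*=6/n
        x=np.clip(x+d,lo,hi)
        if n<1e-3: break
    return x
def goto(q,target,twist=0,step=.047,n=None):
    target=np.array(target); p=fkj(q)[0]; d=np.linalg.norm(target-p); n=n or int(max(np.ceil(d/step),np.ceil(abs(twist)/8.5),1))
    path=[q]
    for i in range(n):
        p,R,_=fkj(q); dl=(target-p)/(n-i); L=np.linalg.norm(dl)
        if L>.05: dl*=.05/L
        q=row(q,R.T@dl*100,twist/n); path.append(q)
    return q,path
E
python3 - <<'E'
import time
from fast import *
import kin
Q=[np.array(s[0]) for s in kin.S]
tests=[(-2,-1,[([0,5,0],0)]*2),(-3,-2,[([-2,4,1.5],0)]*2),(-4,-3,[([-4.3,0,2.6],0)]*3),(-5,-4,[([-5,0,0],0)]*3),(-6,-5,[([-5,0,0],0)]*3),(-7,-6,[([-5,0,0],0)]*4),(-8,-7,[([-5,0,0],0)]*4),(-9,-8,[([-5,0,0],0)]*4),(2,3,[([-5,0,0],0)]*3)]
for wr in(.4,.6,.8):
  print(wr)
  for a,b,rw in tests:
    q=Q[a]
    t0=time.time()
    for l,t in rw: q=row(q,l,t,wr=wr)
    p,R,_=fkj(q);P,RR,_=fkj(Q[b]); print(p,R[:,0],'|',P,RR[:,0],'|',q.round(0),Q[b].round(0),round(time.time()-t0,3))
E
```

```text
4
0.4
[0.4932 0.3267 0.9442] [ 0.6749  0.0126 -0.7378] | [0.4934 0.3265 0.9378] [ 0.6659  0.0071 -0.746 ] | [-82.  18.  68.  26.  -4. 106.  65.] [-82.  18.  69.  28.  -4. 106.  65.] 0.019
[0.4905 0.234  0.9648] [ 0.6713  0.0067 -0.7412] | [0.4914 0.23   0.9528] [ 0.6517  0.0005 -0.7585] | [-86.  12.  76.  30.  -2. 106.  72.] [-88.  12.  78.  32.  -2. 106.  71.] 0.015
[0.4872 0.1558 0.9676] [ 0.6583 -0.0238 -0.7524] | [0.4912 0.1599 0.9404] [ 0.6135 -0.0137 -0.7896] | [-96.   8.  89.  34.   0. 106.  76.] [-99.   7.  88.  37.   1. 106.  76.] 0.022
[0.4772 0.1889 0.9306] [ 0.6044 -0.0102 -0.7966] | [0.4949 0.1626 0.8767] [ 0.5154 -0.0589 -0.8549] | [-108.    6.   89.   39.    8.  106.   71.] [-108.    5.   88.   46.    9.  105.   70.] 0.032
[0.4879 0.1832 0.8676] [ 0.5002 -0.0365 -0.8651] | [0.5008 0.1708 0.8543] [ 0.4712 -0.0456 -0.8808] | [-110.    4.   89.   47.    9.  106.   69.] [-100.    8.   89.   47.    1.  106.   74.] 0.026
[0.4944 0.1828 0.8006] [ 0.3875 -0.109  -0.9154] | [0.5333 0.1774 0.785 ] [ 0.3535 -0.0764 -0.9323] | [-104.    9.   89.   54.    4.  106.   72.] [-79.  11.
[... 3247 characters left out ...]
-0.9509] | [0.5333 0.1774 0.785 ] [ 0.3535 -0.0764 -0.9323] | [-102.   10.   89.   60.    2.  106.   73.] [-79.  11.  70.  51.  -2. 105.  73.] 0.019
[0.5411 0.1586 0.6587] [ 0.1159 -0.1646 -0.9795] | [0.5415 0.1682 0.6796] [ 0.1645 -0.163  -0.9728] | [-67.  14.  58.  62.  -1. 106.  74.] [-65.  12.  50.  60.   3. 106.  71.] 0.016
[0.5284 0.1695 0.6788] [ 0.1621 -0.1263 -0.9787] | [0.5748 0.1509 0.5899] [ 0.0081 -0.1845 -0.9828] | [-44.   8.  21.  61.   8. 106.  64.] [-38.  16.  22.  62.   4. 105.  69.] 0.013
[ 0.2528 -0.5405  0.6854] [ 0.058  -0.1292 -0.9899] | [ 0.2553 -0.5424  0.7008] [ 0.0741 -0.157  -0.9848] | [ 49.  13.  19.  54.  -4. 106.  -0.] [ 49.  13.  18.  52.  -4. 106.  -0.] 0.015
```

```bash
cat > patch.py <<'E'
s=open('search.py').read()
s=s.replace("-.048*XU+.018*ZU","-.048*XU+.021*ZU").replace("-.022*XU+.018*ZU","-.022*XU+.021*ZU")
a=s.index("    e=xs[-1]+ZU"); b=s.index("    zmin=")
s=s[:a]+'''    e=xs[-1]+ZU; sd=np.degrees(e@YU); pt=np.degrees(e@XU); cost+=2*abs(sd)+.25*abs(pt)+.5*max(0,abs(pt)-7)
    if len(xs)==5: cost+=2*np.degrees(np.linalg.norm(xs[2]-xs[4]))
    for (_,_,q) in info:
        m=np.minimum(q-LO,HI-q)[[1,2,3,4,5,6]]; cost+=.7*np.maximum(0,3-m).sum()
    info.append((sd/1,pt,q))
'''+s[b:]
s=s.replace("else: w=rnd(rng)","elif rng.random()<.5:\n            w=[[.24,-.04,.91,170.]]; o=rnd(rng)[:rng.integers(0,3)]; k=rng.integers(0,len(o)+1); w=[[*x[:3],0.] for x in o[:k]]+w+[[*x[:3],0.] for x in o[k:]]\n        else: w=rnd(rng)")
open('search2.py','w').write(s)
E
python3 patch.py; python3 search2.py 500
```

```text
4.1 52 [[np.float64(0.15), np.float64(0.31), np.float64(0.82), 0.0], [np.float64(0.33), np.float64(-0.03), np.float64(0.86), 170.0]]
    0.0000 7.94 [ 43.8   4.5  -0.7 126.7 -44.2  34.2  -4.1]
    0.0000 7.94 [ 43.3  19.1  -7.7 125.6 -60.7  20.7  10.3]
    0.0000 7.94 [ 45.5  29.3 -15.4 121.7 -71.1  12.4  20.4]
    0.0000 7.94 [ 39.4  27.9  -9.8 119.7 -66.   15.1  12.4]
    0.0000 7.94 [ 36.8  12.1   1.  125.  -51.4  27.5  -0.3]
    -0.0292 -7.92 [ 36.8  12.1   1.  125.  -51.4  27.5  -0.3]
4.18 60 [[np.float64(0.42), np.float64(-0.26), np.float64(0.73), 0.0], [np.float64(0.12), np.float64(0.05), np.float64(0.89), 170.0], [np.float64(0.41), np.float64(-0.21), np.float64(0.54), 0.0]]
    0.0000 7.77 [ 45.6   4.6  -2.5 126.7 -44.4  34.2  -2.7]
    0.0000 7.77 [ 45.   19.2  -9.5 125.5 -60.3  20.4  11.3]
    0.0000 7.77 [ 47.1  29.6 -17.2 121.6 -70.2  11.8  21. ]
    0.0000 7.77 [ 40.7  28.  -11.4 119.7 -65.4  14.6  13.3]
    0.0000 7.77 [ 38.3  12.2  -0.6 125.  -51.3  27.4   1. ]
    0.0356 -7.74 [ 38.3  12.2  -0.6 125.  -51.3  27.4   1. ]
4.21 51 [[np.float64(0.15), np.float64(0.28), np
[... 1225 characters left out ...]
 125.5 -60.6  19.9  11.7]
    0.0000 7.01 [ 50.8  30.4 -21.1 121.6 -69.9  10.8  21.2]
    0.0000 7.01 [ 44.2  28.6 -15.  119.7 -65.6  13.8  13.7]
    0.0000 7.01 [ 42.2  12.6  -4.2 125.  -52.3  27.2   1.6]
    0.4209 -6.98 [ 42.2  12.6  -4.2 125.  -52.3  27.2   1.6]
4.69 45 [[np.float64(0.17), np.float64(-0.07), np.float64(0.85), 170.0]]
    0.0000 7.13 [ 47.1   4.6  -3.8 126.9 -45.7  33.9   0.4]
    0.0000 7.13 [ 46.5  19.4 -10.9 125.8 -62.1  20.   15. ]
    0.0000 7.13 [ 48.9  30.  -19.1 121.9 -72.8  11.1  25.8]
    0.0000 7.13 [ 42.3  28.3 -13.  120.  -67.6  14.   17.5]
    0.0000 7.13 [ 39.7  12.3  -1.8 125.2 -52.8  27.    4.2]
    0.0051 -7.11 [ 39.7  12.3  -1.8 125.2 -52.8  27.    4.2]
```

```bash
cat > patch3.py <<'E'
s=open('search2.py').read()
s=s.replace("def evalw(","""def pts_(q):
    R=np.eye(3);p=np.array([0,0,PR[0]]);o=[]
    for i in range(7):
        k=2 if i%2==0 else 1; o.append(p)
        a=np.radians(SG[i]*q[i]);c,s=np.cos(a),np.sin(a)
        M=np.array([[c,-s,0],[s,c,0],[0,0,1]]) if k==2 else np.array([[c,0,s],[0,1,0],[-s,0,c]])
        R=R@M;p=p+R@OFF[i]
    return o[1],o[3],o[5],p
def segd(a,b,c,d):
    t=np.linspace(0,1,12); P=a+(b-a)*t[:,None]; Q=c+(d-c)*t[:,None]; return np.linalg.norm(P[:,None]-Q[None],axis=2).min()
def clear(q):
    s,e,w,t=pts_(q); g=w+(t-w)*.35
    return min(segd(np.zeros(3),s,g,t), segd(s,e,g,t), segd(s+(e-s)*0,s+(e-s)*.6,w,t))
def evalw(""")
s=s.replace("    zmin=","    cl=min(clear(x) for x in full[::2]); cost+=100*max(0,.20-cl); info.append((cl,0,q))\n    zmin=")
s=s.replace("w=[[.24,-.04,.91,170.]]; o=","w=[[[.24,-.04,.91,170.],[.33,-.03,.86,170.]][rng.integers(2)]]; o=")
open('search3.py','w').write(s)
E
python3 patch3.py; sed -i 's/R\[:6\]/R[:5]/' search3.py; python3 search3.py 540
```

```text
4.33 54 [[np.float64(0.73), np.float64(0.01), np.float64(0.72), 0.0], [np.float64(0.3), np.float64(-0.03), np.float64(0.85), 170.0]]
    0.0000 8.23 [ 44.7   4.5  -1.7 126.5 -43.4  34.3  -5.1]
    0.0000 8.23 [ 44.   19.1  -8.5 125.3 -58.9  20.6   8.5]
    0.0000 8.23 [ 45.9  29.4 -16.  121.5 -68.3  12.2  17.5]
    0.0000 8.23 [ 39.7  27.9 -10.3 119.5 -63.8  15.   10.1]
    0.0000 8.23 [ 37.4  12.2   0.2 124.8 -50.2  27.6  -1.6]
    0.0299 -8.21 [ 37.4  12.2   0.2 124.8 -50.2  27.6  -1.6]
    0.3800 0.00 [ 37.4  12.2   0.2 124.8 -50.2  27.6  -1.6]
4.34 51 [[np.float64(0.49), np.float64(0.03), np.float64(0.89), 0.0], [np.float64(0.32), np.float64(-0.05), np.float64(0.84), 170.0]]
    0.0000 7.76 [ 46.9   4.7  -3.7 126.5 -44.3  34.4  -4. ]
    0.0000 7.76 [ 46.1  19.4 -10.6 125.4 -59.4  20.4   9.4]
    0.0000 7.76 [ 47.9  29.8 -18.  121.5 -68.6  11.7  18.5]
    0.0000 7.76 [ 41.5  28.2 -12.2 119.6 -64.2  14.6  11.1]
    0.0000 7.76 [ 39.5  12.4  -1.7 124.8 -50.9  27.5  -0.5]
    0.2519 -7.74 [ 39.5  12.4  -1.7 124.8 -50.9  27.5  -0.5]
    0.3788 0.00 [ 39.5  12.4  -1.7 124.8 -50.9  27.
[... 929 characters left out ...]
25.  -51.4  27.   -0. ]
    -0.0053 -7.48 [ 40.1  12.3  -2.5 125.  -51.4  27.   -0. ]
    0.3784 0.00 [ 40.1  12.3  -2.5 125.  -51.4  27.   -0. ]
4.49 56 [[np.float64(0.69), np.float64(-0.02), np.float64(0.66), 0.0], [np.float64(0.3), np.float64(-0.04), np.float64(0.88), 170.0]]
    0.0000 7.19 [ 48.5   4.9  -5.  126.6 -45.5  34.5  -2.4]
    0.0000 7.19 [ 47.6  19.6 -11.9 125.5 -60.8  20.3  11.3]
    0.0000 7.19 [ 49.5  30.2 -19.6 121.6 -70.4  11.5  21. ]
    0.0000 7.19 [ 43.1  28.4 -13.7 119.7 -65.8  14.4  13.3]
    0.0000 7.19 [ 41.1  12.5  -3.1 124.9 -52.2  27.5   1.1]
    0.4723 -7.15 [ 41.1  12.5  -3.1 124.9 -52.2  27.5   1.1]
    0.3788 0.00 [ 41.1  12.5  -3.1 124.9 -52.2  27.5   1.1]
```

```bash
cat > nxt.py <<'E'
import sys,json
from search3 import *
import h
def nxt(target,twist,n,q=None,show=5):
    """print all rows to target; sim forward from current joints"""
    o=h.r.get_obs(); q=o['joint_positions'] if q is None else q; target=np.array(target); tw=round(twist/n,1); rows=[]
    for i in range(n):
        p,R,_=fkj(q); dl=(target-p)/(n-i); L=np.linalg.norm(dl)
        if L>.05: dl*=.05/L
        l=np.round(R.T@dl*100,1)+0.; q=row(q,l,tw); rows.append({"linear":l.tolist(),"twist":tw})
        if i%show==show-1 or i==n-1:
            p,R,_=fkj(q); print(json.dumps(rows)); print('   ->',p.round(4),R[:,0].round(4),'side,pitch',np.degrees((R[:,0]+ZU)@YU).round(2),np.degrees((R[:,0]+ZU)@XU).round(2),q.round(1),'clr',clear(q).round(2)); rows=[]
    return q
E
python3 - <<'E'
from nxt import *
q=nxt([.49,.03,.89],0,7)
print('--'); q=nxt([.32,-.05,.84],170,20,q); print('--'); q=nxt(A,0,15,q)
E
```

```text
[{"linear": [0.4, -4.3, -0.3], "twist": 0.0}, {"linear": [0.5, -4.2, -0.3], "twist": 0.0}, {"linear": [0.4, -4.3, -0.3], "twist": 0.0}, {"linear": [0.5, -4.3, -0.4], "twist": 0.0}, {"linear": [0.4, -4.2, -0.3], "twist": 0.0}]
   -> [0.4914 0.1148 0.9047] [ 0.6652  0.007  -0.7466] side,pitch -2.72 1.63 [-100.2  -15.4   42.4   54.9   45.   102.7   55.4] clr 0.46
[{"linear": [0.5, -4.3, -0.4], "twist": 0.0}, {"linear": [0.4, -4.2, -0.3], "twist": 0.0}]
   -> [0.4928 0.0322 0.894 ] [ 0.6624  0.0053 -0.7492] side,pitch -2.81 1.4 [-81.  -17.6  36.4  58.5  37.3  98.3  63.2] clr 0.47
--
[{"linear": [-0.4, -0.4, -0.8], "twist": 8.5}, {"linear": [-0.4, -0.6, -0.7], "twist": 8.5}, {"linear": [-0.4, -0.7, -0.6], "twist": 8.5}, {"linear": [-0.4, -0.7, -0.5], "twist": 8.5}, {"linear": [-0.4, -0.8, -0.4], "twist": 8.5}]
   -> [0.4499 0.0112 0.8825] [ 0.6624  0.0053 -0.7492] side,pitch -2.81 1.4 [-51.8 -17.6  20.4  63.3  25.4  94.3  26. ] clr 0.48
[{"linear": [-0.4, -0.9, -0.3], "twist": 8.5}, {"linear": [-0.4, -0.9, -0.2], "twist": 8.5}, {"linear": [-0.4, -0.9, 0.0], "twist": 8.5}, {"linear": [-0.4
[... 1274 characters left out ...]
49
[{"linear": [3.8, 1.2, 2.3], "twist": 0.0}, {"linear": [3.8, 1.2, 2.3], "twist": 0.0}, {"linear": [3.8, 1.2, 2.3], "twist": 0.0}, {"linear": [3.8, 1.2, 2.3], "twist": 0.0}, {"linear": [3.8, 1.1, 2.3], "twist": 0.0}]
   -> [ 0.4221 -0.2173  0.4588] [ 0.5328  0.0484 -0.8448] side,pitch 0.26 -7.63 [ 47.1 -13.4  -7.8 113.3 -28.1  58.8 -31.9] clr 0.43
[{"linear": [3.8, 1.2, 2.3], "twist": 0.0}, {"linear": [3.8, 1.1, 2.3], "twist": 0.0}, {"linear": [3.7, 1.2, 2.2], "twist": 0.0}, {"linear": [3.8, 1.1, 2.3], "twist": 0.0}, {"linear": [3.7, 1.2, 2.2], "twist": 0.0}]
   -> [ 0.4362 -0.281   0.2415] [ 0.5328  0.0484 -0.8448] side,pitch 0.26 -7.63 [ 46.9   4.7  -3.6 126.5 -44.5  34.5  -3.7] clr 0.38
```

>>> {"name": "carry_out", "arguments": {"increments": [{"linear": [0.4,-4.3,-0.3],"twist": 0},{"linear": [0.5,-4.2,-0.3],"twist": 0},{"linear": [0.4,-4.3,-0.3],"twist": 0},{"linear": [0.5,-4.3,-0.4],"twist": 0},{"linear": [0.4,-4.2,-0.3],"twist": 0}]}}

```text
time: 6.35
ee_pos: [0.4766, 0.1699, 0.9166]
orientation: [2.7, 48.9, 0.8]
wrist_force: [3.6, 1.1, -1.3]
gripper_width: 1.002
```

```bash
python3 s.py; python3 - <<'E'
from nxt import *
q=nxt([.49,.03,.89],0,2)
print('--'); q=nxt([.32,-.05,.84],170,20,q); print('--'); q=nxt(A,0,15,q)
E
```

```text
6.35 [-109.0709  -11.2322   48.7625   50.2655   44.3221  105.2178   53.6061] [0.4766 0.1699 0.9166] F [ 3.6489  1.0564 -1.2931] g 1.0019727627921797
[[ 0.6576  0.0218  0.753 ]
 [ 0.009   0.9993 -0.0368]
 [-0.7533  0.031   0.6569]]
[{"linear": [1.0, -4.9, -0.1], "twist": 0.0}, {"linear": [0.9, -4.9, -0.1], "twist": 0.0}]
   -> [0.4878 0.0744 0.9012] [ 0.655   0.007  -0.7556] side,pitch -2.67 0.85 [-95.1 -17.6  39.6  56.   44.3 103.   57.9] clr 0.46
--
[{"linear": [-0.3, -0.6, -0.8], "twist": 8.5}, {"linear": [-0.3, -0.8, -0.7], "twist": 8.5}, {"linear": [-0.3, -0.9, -0.6], "twist": 8.5}, {"linear": [-0.3, -0.9, -0.5], "twist": 8.5}, {"linear": [-0.3, -1.0, -0.3], "twist": 8.5}]
   -> [0.4463 0.0435 0.8848] [ 0.655   0.007  -0.7556] side,pitch -2.67 0.85 [-63.  -17.6  22.2  62.4  31.3  97.6  20.3] clr 0.47
[{"linear": [-0.3, -1.0, -0.2], "twist": 8.5}, {"linear": [-0.3, -1.0, 0.0], "twist": 8.5}, {"linear": [-0.3, -1.0, 0.2], "twist": 8.5}, {"linear": [-0.3, -1.0, 0.3], "twist": 8.5}, {"linear": [-0.3, -1.0, 0.4], "twist": 8.5}]
   -> [0.4087 0.014  0.872 ] [ 0.6516  0.0061 -0.7585] si
[... 1140 characters left out ...]
49
[{"linear": [3.8, 1.2, 2.2], "twist": 0.0}, {"linear": [3.8, 1.2, 2.2], "twist": 0.0}, {"linear": [3.8, 1.2, 2.3], "twist": 0.0}, {"linear": [3.8, 1.1, 2.2], "twist": 0.0}, {"linear": [3.8, 1.2, 2.3], "twist": 0.0}]
   -> [ 0.422  -0.2169  0.4598] [ 0.5269  0.0444 -0.8488] side,pitch 0.06 -8.05 [ 46.7 -13.5  -7.7 113.  -27.3  59.  -32.6] clr 0.43
[{"linear": [3.8, 1.1, 2.2], "twist": 0.0}, {"linear": [3.8, 1.2, 2.3], "twist": 0.0}, {"linear": [3.8, 1.1, 2.2], "twist": 0.0}, {"linear": [3.8, 1.2, 2.3], "twist": 0.0}, {"linear": [3.8, 1.1, 2.2], "twist": 0.0}]
   -> [ 0.4364 -0.2805  0.2415] [ 0.5269  0.0444 -0.8488] side,pitch 0.06 -8.05 [ 46.4   4.6  -3.5 126.4 -43.4  34.3  -4.8] clr 0.38
```

>>> {"name": "carry_out", "arguments": {"increments": [{"linear": [1.0,-4.8,-0.1],"twist": 0},{"linear": [0.9,-4.8,-0.1],"twist": 0},{"linear": [0.9,-4.0,-0.1],"twist": 0}]}}

```text
time: 6.65
ee_pos: [0.4888, 0.0432, 0.8922]
orientation: [2.9, 48.9, 0.5]
wrist_force: [1.4, 0.7, -0.5]
gripper_width: 1.002
```

```bash
python3 s.py; python3 - <<'E'
from nxt import *
q=None
print('--'); q=nxt([.32,-.05,.84],170,20,q); print('--'); q=nxt(A,0,15,q,15)
E
```

```text
6.65 [-82.186  -17.4485  35.9739  58.5531  37.8046  99.0815  61.6974] [0.4888 0.0432 0.8922] F [ 1.3731  0.675  -0.5456] g 1.0017674452186838
[[ 0.6568  0.0284  0.7535]
 [ 0.0061  0.9991 -0.043 ]
 [-0.7541  0.0328  0.656 ]]
--
[{"linear": [-0.4, -0.5, -0.8], "twist": 8.5}, {"linear": [-0.4, -0.6, -0.7], "twist": 8.5}, {"linear": [-0.4, -0.7, -0.6], "twist": 8.5}, {"linear": [-0.4, -0.8, -0.5], "twist": 8.5}, {"linear": [-0.4, -0.9, -0.4], "twist": 8.5}]
   -> [0.4449 0.0196 0.8803] [ 0.6568  0.0061 -0.7541] side,pitch -2.73 0.98 [-52.  -17.6  19.3  63.6  25.7  94.9  24.7] clr 0.48
[{"linear": [-0.3, -0.9, -0.2], "twist": 8.5}, {"linear": [-0.4, -0.9, -0.1], "twist": 8.5}, {"linear": [-0.3, -0.9, 0.0], "twist": 8.5}, {"linear": [-0.4, -0.9, 0.2], "twist": 8.5}, {"linear": [-0.3, -0.9, 0.3], "twist": 8.5}]
   -> [ 0.408  -0.0032  0.8706] [ 0.6531  0.0056 -0.7572] side,pitch -2.75 0.7 [ -4.3 -17.6  -1.8  66.3   3.2  90.7  -2.4] clr 0.48
[{"linear": [-0.3, -0.9, 0.4], "twist": 8.5}, {"linear": [-0.3, -0.9, 0.6], "twist": 8.5}, {"linear": [-0.3, -0.9, 0.7], "twist": 8.5}, {"linear": [-0.3
[... 648 characters left out ...]
": 0.0}, {"linear": [3.8, 1.3, 2.1], "twist": 0.0}, {"linear": [3.8, 1.2, 2.2], "twist": 0.0}, {"linear": [3.8, 1.2, 2.2], "twist": 0.0}, {"linear": [3.8, 1.2, 2.2], "twist": 0.0}, {"linear": [3.8, 1.2, 2.2], "twist": 0.0}, {"linear": [3.8, 1.2, 2.2], "twist": 0.0}, {"linear": [3.8, 1.2, 2.3], "twist": 0.0}, {"linear": [3.8, 1.2, 2.2], "twist": 0.0}, {"linear": [3.8, 1.2, 2.3], "twist": 0.0}, {"linear": [3.8, 1.1, 2.2], "twist": 0.0}, {"linear": [3.8, 1.2, 2.3], "twist": 0.0}, {"linear": [3.8, 1.1, 2.2], "twist": 0.0}, {"linear": [3.8, 1.2, 2.3], "twist": 0.0}]
   -> [ 0.4364 -0.2809  0.2408] [ 0.5283  0.0472 -0.8477] side,pitch 0.22 -7.94 [ 46.8   4.8  -3.8 126.4 -43.8  34.4  -4.6] clr 0.38
```

>>> {"name": "carry_out", "arguments": {"increments": [{"linear": [-0.4,-0.5,-0.8],"twist": 8.5},{"linear": [-0.4,-0.6,-0.7],"twist": 8.5},{"linear": [-0.4,-0.7,-0.6],"twist": 8.5},{"linear": [-0.4,-0.8,-0.5],"twist": 8.5},{"linear": [-0.4,-0.9,-0.4],"twist": 8.5}]}}

```text
time: 7.15
ee_pos: [0.4447, 0.0198, 0.8804]
orientation: [45.7, 49.0, 0.4]
wrist_force: [-0.4, -0.9, 0.0]
gripper_width: 1.003
```

>>> {"name": "carry_out", "arguments": {"increments": [{"linear": [-0.3,-0.9,-0.2],"twist": 8.5},{"linear": [-0.4,-0.9,-0.1],"twist": 8.5},{"linear": [-0.3,-0.9,0.0],"twist": 8.5},{"linear": [-0.4,-0.9,0.2],"twist": 8.5},{"linear": [-0.3,-0.9,0.3],"twist": 8.5}]}}

```text
time: 7.65
ee_pos: [0.4088, 0.0, 0.8706]
orientation: [80.5, 49.0, 0.3]
wrist_force: [-0.7, 0.3, 0.4]
gripper_width: 0.997
```

```bash
python3 s.py; python3 - <<'E'
from nxt import *
q=None
print('--'); q=nxt([.32,-.05,.84],85,10,q); print('--'); q=nxt(A,0,15,q,15)
E
```

```text
7.65 [ -3.8974 -17.6307  -2.4888  66.3711   3.3166  90.4715   4.554 ] [0.4088 0.     0.8706] F [-0.7135  0.2568  0.4192] g 0.9971594527886171
[[ 0.6555  0.7439  0.1305]
 [ 0.0038  0.1695 -0.9855]
 [-0.7552  0.6465  0.1083]]
--
[{"linear": [-0.4, -0.9, 0.3], "twist": 8.5}, {"linear": [-0.3, -0.9, 0.5], "twist": 8.5}, {"linear": [-0.3, -0.9, 0.6], "twist": 8.5}, {"linear": [-0.3, -1.0, 0.8], "twist": 8.5}, {"linear": [-0.3, -1.0, 1.0], "twist": 8.5}]
   -> [ 0.3861 -0.0271  0.8741] [ 0.6302  0.0061 -0.7764] side,pitch -2.61 -1.01 [ 19.4 -17.6  -9.   64.4  -9.3  94.2 -26.7] clr 0.48
[{"linear": [-0.3, -1.0, 1.2], "twist": 8.5}, {"linear": [-0.3, -1.0, 1.4], "twist": 8.5}, {"linear": [-0.2, -1.1, 1.9], "twist": 8.5}, {"linear": [-0.1, -1.4, 2.5], "twist": 8.5}, {"linear": [0.3, -2.2, 4.5], "twist": 8.5}]
   -> [ 0.3453 -0.0606  0.8665] [ 0.563   0.0256 -0.826 ] side,pitch -1.18 -5.7 [ 37.9 -17.6 -10.9  62.9 -19.7 102.5 -58. ] clr 0.46
--
[{"linear": [3.7, 1.0, 2.2], "twist": 0.0}, {"linear": [3.8, 1.0, 2.2], "twist": 0.0}, {"linear": [3.8, 1.0, 2.3], "twist": 0.0}, {"linear": [3.8, 0.9, 2.3], "twist": 0.0}, {"linear": [3.8, 0.9, 2.3], "twist": 0.0}, {"linear": [3.8, 0.9, 2.4], "twist": 0.0}, {"linear": [3.8, 0.9, 2.4], "twist": 0.0}, {"linear": [3.8, 0.9, 2.4], "twist": 0.0}, {"linear": [3.8, 0.9, 2.4], "twist": 0.0}, {"linear": [3.8, 0.9, 2.4], "twist": 0.0}, {"linear": [3.8, 0.9, 2.4], "twist": 0.0}, {"linear": [3.8, 0.9, 2.3], "twist": 0.0}, {"linear": [3.8, 0.8, 2.4], "twist": 0.0}, {"linear": [3.9, 0.9, 2.3], "twist": 0.0}, {"linear": [3.8, 0.8, 2.4], "twist": 0.0}]
   -> [ 0.4361 -0.2806  0.2412] [ 0.5278  0.0454 -0.8482] side,pitch 0.11 -7.99 [ 46.6   4.6  -3.6 126.5 -43.7  34.3   2.3] clr 0.38
```

>>> {"name": "carry_out", "arguments": {"increments": [{"linear": [-0.4,-0.9,0.3],"twist": 8.5},{"linear": [-0.3,-0.9,0.5],"twist": 8.5},{"linear": [-0.3,-0.9,0.6],"twist": 8.5},{"linear": [-0.3,-1.0,0.8],"twist": 8.5},{"linear": [-0.3,-1.0,1.0],"twist": 8.5}]}}

```text
time: 8.15
ee_pos: [0.3875, -0.0286, 0.8736]
orientation: [120.1, 50.8, 0.5]
wrist_force: [0.7, 0.1, 0.1]
gripper_width: 0.999
```

```bash
python3 s.py; python3 - <<'E'
from nxt import *
q=None
print('--'); q=nxt([.32,-.05,.84],42.5,5,q); print('--'); q=nxt(A,0,15,q,15)
E
```

```text
8.15 [ 20.0322 -17.6104  -9.1599  64.5809  -9.5915  93.9175 -23.3185] [ 0.3875 -0.0286  0.8736] F [0.7378 0.064  0.0835] g 0.999044894355209
[[ 0.6318  0.6749 -0.3813]
 [ 0.0054 -0.4957 -0.8685]
 [-0.7751  0.5466 -0.3168]]
--
[{"linear": [-0.3, -1.1, 1.1], "twist": 8.5}, {"linear": [-0.3, -1.1, 1.4], "twist": 8.5}, {"linear": [-0.2, -1.2, 1.8], "twist": 8.5}, {"linear": [-0.1, -1.6, 2.5], "twist": 8.5}, {"linear": [0.2, -2.5, 4.3], "twist": 8.5}]
   -> [ 0.3464 -0.061   0.8659] [ 0.5646  0.0254 -0.825 ] side,pitch -1.2 -5.59 [ 36.2 -17.6 -10.2  63.1 -19.  102.1 -55.5] clr 0.46
--
[{"linear": [3.7, 0.9, 2.2], "twist": 0.0}, {"linear": [3.8, 0.9, 2.3], "twist": 0.0}, {"linear": [3.8, 0.8, 2.3], "twist": 0.0}, {"linear": [3.8, 0.8, 2.4], "twist": 0.0}, {"linear": [3.8, 0.8, 2.4], "twist": 0.0}, {"linear": [3.8, 0.8, 2.4], "twist": 0.0}, {"linear": [3.8, 0.7, 2.4], "twist": 0.0}, {"linear": [3.8, 0.7, 2.4], "twist": 0.0}, {"linear": [3.8, 0.8, 2.4], "twist": 0.0}, {"linear": [3.8, 0.7, 2.4], "twist": 0.0}, {"linear": [3.8, 0.8, 2.5], "twist": 0.0}, {"linear": [3.8, 0.7, 2.4], "twist": 0.0}, {"linear": [3.8, 0.8, 2.5], "twist": 0.0}, {"linear": [3.8, 0.7, 2.4], "twist": 0.0}, {"linear": [3.8, 0.8, 2.5], "twist": 0.0}]
   -> [ 0.4363 -0.2809  0.2408] [ 0.5298  0.0448 -0.8469] side,pitch 0.07 -7.86 [ 46.6   4.7  -3.6 126.6 -44.   34.2   5.7] clr 0.38
```

>>> {"name": "carry_out", "arguments": {"increments": [{"linear": [-0.3,-1.1,1.1],"twist": 8.5},{"linear": [-0.3,-1.1,1.4],"twist": 8.5},{"linear": [-0.2,-1.2,1.8],"twist": 8.5},{"linear": [-0.1,-1.6,2.5],"twist": 8.5},{"linear": [0.2,-2.5,4.3],"twist": 8.5}]}}

```text
time: 8.65
ee_pos: [0.3733, -0.0538, 0.8524]
orientation: [158.6, 54.9, 2.3]
wrist_force: [-1.0, 1.3, -1.1]
gripper_width: 1.002
```

```bash
python3 s.py; python3 - <<'E'
from nxt import *
q=None
q=nxt(A,0,15,q,5)
print(fkj(q)[1], np.degrees(np.arctan2(fkj(q)[1][2,1],fkj(q)[1][2,2])))
E
```

```text
8.65 [ 47.362  -17.6303 -17.6877  65.105  -22.9798  99.328  -47.6582] [ 0.3733 -0.0538  0.8524] F [-1.028   1.349  -1.1356] g 1.0017822879020624
[[ 0.5749  0.3359 -0.7461]
 [ 0.0231 -0.9181 -0.3956]
 [-0.8179  0.2102 -0.5356]]
[{"linear": [3.5, 0.7, 2.5], "twist": 0.0}, {"linear": [3.6, 0.6, 2.5], "twist": 0.0}, {"linear": [3.6, 0.6, 2.5], "twist": 0.0}, {"linear": [3.6, 0.6, 2.6], "twist": 0.0}, {"linear": [3.6, 0.5, 2.6], "twist": 0.0}]
   -> [ 0.4231 -0.1439  0.6651] [ 0.5442  0.0389 -0.838 ] side,pitch -0.33 -6.92 [ 42.6 -17.6 -10.5  91.  -22.3  79.1 -35.2] clr 0.49
[{"linear": [3.6, 0.5, 2.6], "twist": 0.0}, {"linear": [3.6, 0.5, 2.6], "twist": 0.0}, {"linear": [3.6, 0.5, 2.6], "twist": 0.0}, {"linear": [3.6, 0.5, 2.6], "twist": 0.0}, {"linear": [3.6, 0.5, 2.6], "twist": 0.0}]
   -> [ 0.4317 -0.212   0.4525] [ 0.5434  0.0396 -0.8385] side,pitch -0.29 -6.97 [ 44.2 -13.4  -6.9 114.3 -27.7  56.1 -17.8] clr 0.43
[{"linear": [3.5, 0.5, 2.6], "twist": 0.0}, {"linear": [3.6, 0.5, 2.7], "twist": 0.0}, {"linear": [3.5, 0.5, 2.6], "twist": 0.0}, {"linear": [3.6, 0.5, 2.7], "twist": 0.0}, {"linear": [3.5, 0.6, 2.6], "twist": 0.0}]
   -> [ 0.4365 -0.2812  0.2412] [ 0.5434  0.0396 -0.8385] side,pitch -0.29 -6.97 [ 44.4   4.3  -1.  127.3 -46.3  33.7  13.5] clr 0.38
[[ 0.5434  0.3527 -0.7618]
 [ 0.0396 -0.9172 -0.3964]
 [-0.8385  0.1853 -0.5124]] 160.11904967162096
```

```bash
python3 - <<'E'
from nxt import *
q=None
q=nxt(A,18,15,q,5)
R=fkj(q)[1]; y=-YU-(-YU@R[:,0])*R[:,0]; print(np.degrees(np.arctan2(y@R[:,2],y@R[:,1])))
E
```

```text
[{"linear": [3.5, 0.7, 2.5], "twist": 1.2}, {"linear": [3.6, 0.7, 2.5], "twist": 1.2}, {"linear": [3.6, 0.7, 2.5], "twist": 1.2}, {"linear": [3.6, 0.7, 2.5], "twist": 1.2}, {"linear": [3.6, 0.8, 2.5], "twist": 1.2}]
   -> [ 0.4232 -0.144   0.6654] [ 0.5447  0.0386 -0.8378] side,pitch -0.35 -6.89 [ 42.6 -17.6 -10.5  91.  -22.3  79.1 -41.2] clr 0.49
[{"linear": [3.6, 0.8, 2.6], "twist": 1.2}, {"linear": [3.6, 0.8, 2.5], "twist": 1.2}, {"linear": [3.6, 0.9, 2.5], "twist": 1.2}, {"linear": [3.6, 0.9, 2.5], "twist": 1.2}, {"linear": [3.6, 1.0, 2.5], "twist": 1.2}]
   -> [ 0.4312 -0.2128  0.4522] [ 0.5439  0.0393 -0.8383] side,pitch -0.31 -6.94 [ 45.3 -13.4  -7.6 114.3 -28.   56.2 -29.4] clr 0.43
[{"linear": [3.5, 1.0, 2.5], "twist": 1.2}, {"linear": [3.6, 1.1, 2.4], "twist": 1.2}, {"linear": [3.5, 1.1, 2.4], "twist": 1.2}, {"linear": [3.6, 1.2, 2.4], "twist": 1.2}, {"linear": [3.5, 1.3, 2.4], "twist": 1.2}]
   -> [ 0.4362 -0.2809  0.2411] [ 0.5439  0.0393 -0.8383] side,pitch -0.31 -6.94 [ 45.9   4.4  -2.5 127.3 -46.2  33.6  -4.5] clr 0.38
1.4322454346799953
```

>>> {"name": "carry_out", "arguments": {"increments": [{"linear": [3.5,0.7,2.5],"twist": 1.2},{"linear": [3.6,0.7,2.5],"twist": 1.2},{"linear": [3.6,0.7,2.5],"twist": 1.2},{"linear": [3.6,0.7,2.5],"twist": 1.2},{"linear": [3.6,0.8,2.5],"twist": 1.2}]}}

```text
time: 9.15
ee_pos: [0.4218, -0.1412, 0.6749]
orientation: [165.7, 57.0, 4.0]
wrist_force: [0.4, -0.2, -0.3]
gripper_width: 0.999
```

>>> {"name": "carry_out", "arguments": {"increments": [{"linear": [3.6,0.8,2.6],"twist": 1.2},{"linear": [3.6,0.8,2.5],"twist": 1.2},{"linear": [3.6,0.9,2.5],"twist": 1.2},{"linear": [3.6,0.9,2.5],"twist": 1.2},{"linear": [3.6,1.0,2.5],"twist": 1.2}]}}

```text
time: 9.65
ee_pos: [0.4299, -0.2105, 0.4624]
orientation: [171.7, 57.0, 4.1]
wrist_force: [0.4, -0.5, 0.0]
gripper_width: 0.998
```

```bash
python3 s.py;  python3 - <<'E'
from h import *
p,d,T=shoot('w1')
E
```

```text
9.65 [ 45.1562 -13.87    -7.5726 113.3802 -27.5092  57.4652 -29.9792] [ 0.4299 -0.2105  0.4624] F [ 0.3774 -0.5353  0.0069] g 0.9978084069057599
[[ 0.5427  0.1908 -0.818 ]
 [ 0.0385 -0.9785 -0.2026]
 [-0.839   0.0785 -0.5384]]
```

View pics/w1.png

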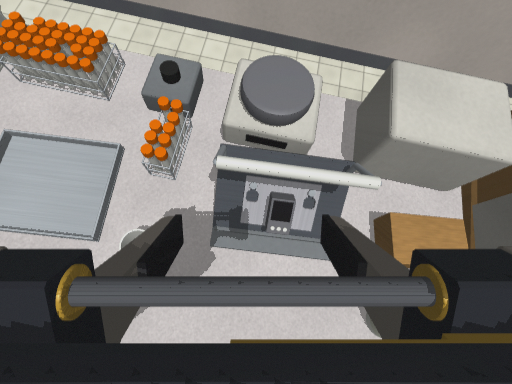

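```bash
python3 - <<'E'
from nxt import *
q=None
q=nxt(A,7.5,5,q,5)
E
```

```text
[{"linear": [3.6, 1.1, 2.4], "twist": 1.5}, {"linear": [3.6, 1.2, 2.3], "twist": 1.5}, {"linear": [3.6, 1.2, 2.3], "twist": 1.5}, {"linear": [3.7, 1.3, 2.3], "twist": 1.5}, {"linear": [3.6, 1.4, 2.3], "twist": 1.5}]
   -> [ 0.4359 -0.2812  0.2413] [ 0.5333  0.0437 -0.8448] side,pitch -0.01 -7.62 [ 45.9   4.5  -2.7 126.7 -44.6  34.2  -7.7] clr 0.38
```

>>> {"name": "carry_out", "arguments": {"increments": [{"linear": [3.6,1.1,2.4],"twist": 1.5},{"linear": [3.6,1.2,2.3],"twist": 1.5},{"linear": [3.6,1.2,2.3],"twist": 1.5},{"linear": [3.7,1.3,2.3],"twist": 1.5},{"linear": [3.6,1.4,2.3],"twist": 1.5}]}}

```text
time: 10.2
ee_pos: [0.4428, -0.2823, 0.2526]
orientation: [179.1, 56.9, 4.1]
wrist_force: [0.4, 0.2, 0.5]
gripper_width: 0.998
```

```bash
python3 s.py;  python3 - <<'E'
from h import *
p,d,T=shoot('w2')
E
```

```text
10.2 [ 45.6223   3.9225  -2.7651 125.9447 -44.3148  34.5222  -8.359 ] [ 0.4428 -0.2823  0.2526] F [0.4377 0.1677 0.5041] g 0.9981734706049828
[[ 0.5442  0.0836 -0.8347]
 [ 0.0388 -0.9965 -0.0745]
 [-0.838   0.0081 -0.5456]]
```

View pics/w2.png

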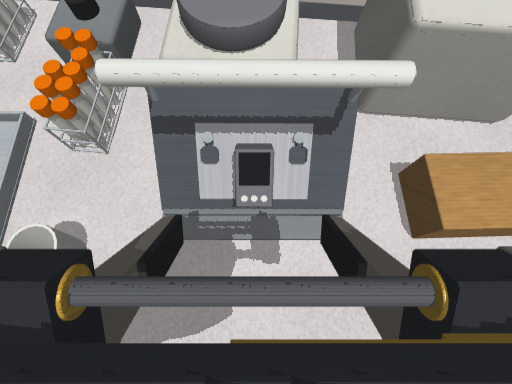

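```bash
python3 - <<'E'
import cv2
a=cv2.imread('pics/w2.png')[118:218,180:330]; cv2.imwrite('pics/w2z.png',cv2.resize(a,None,fx=5,fy=5,interpolation=cv2.INTER_CUBIC))
a=cv2.imread('pics/w1.png')[170:245,220:340]; cv2.imwrite('pics/w1z.png',cv2.resize(a,None,fx=6,fy=6,interpolation=cv2.INTER_CUBIC))
E
```

```text
(no output)
```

View pics/w2z.png

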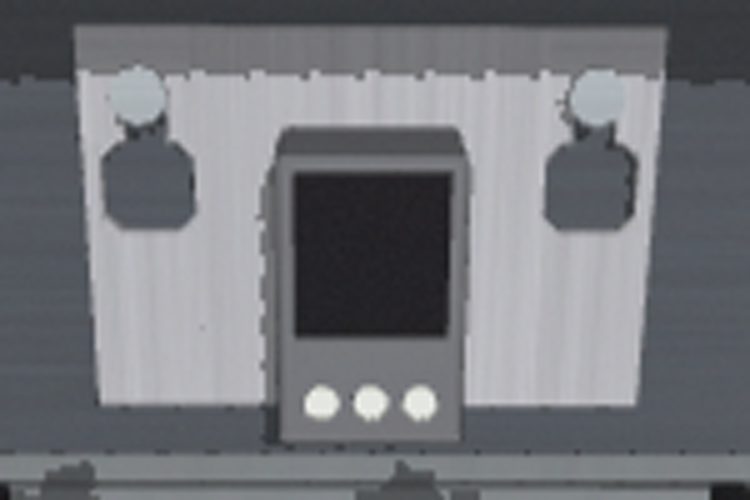

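View pics/w1z.png

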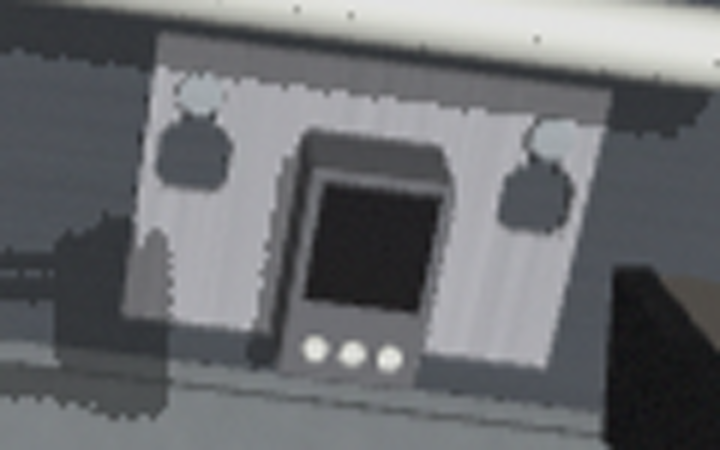

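```bash
python3 - <<'E'
from h import *
from fast import *
A1=np.load('pics/w1.npz');A2=np.load('pics/w2.npz')
K,T1=cam('wrist',A1['Tt']);_,T2=cam('wrist',A2['Tt'])
W=pts(A2['d'],K,T2)
def plane(m,tol=.002,it=4):
    q=W[m]; k=np.ones(len(q),bool); c=np.median(q,0)
    best=None; rng=np.random.default_rng(0)
    for _ in range(400):
        a=q[rng.choice(len(q),3,False)]; n=np.cross(a[1]-a[0],a[2]-a[0]); L=np.linalg.norm(n)
        if L<1e-7: continue
        n/=L; kk=np.abs((q-a[0])@n)<tol
        if best is None or kk.sum()>best.sum(): best=kk
    k=best
    for _ in range(it):
        c=q[k].mean(0); n=np.linalg.svd(q[k]-c)[2][2]; n*=np.sign(n[2]); k=np.abs((q-c)@n)<tol
    return c,n,k.sum()
def box(u0,v0,u1,v1): m=np.zeros(W.shape[:2],bool); m[v0:v1,u0:u1]=1; return m
mp=box(160,135,192,195)|box(318,135,345,195)
cp,n,k=plane(mp); print('panel',cp,n,k,'tilt',np.degrees(np.arccos(n[2])),'yaw',np.degrees(np.arctan2(-n[1],-n[0])))
for nm,m in (('plate',box(200,172,230,195)|box(280,172,304,195)),('front',box(238,152,270,203))):
    c,n2,k=plane(m); print(nm,c,n2,k,'yaw',np.degrees(np.arctan2(-n2[1],-n2[0])),'tilt',np.degrees(np.arccos(n2[2])),'h over panel',(c-cp)@n)
t=np.radians(40);ps=np.arctan2(-n[1],-n[0]); XU=np.array([np.cos(t)*np.cos(ps),np.cos(t)*np.sin(ps),np.sin(t)]);ZU=np.array([-np.sin(t)*np.cos(ps),-np.sin(t)*np.sin(ps),np.cos(t)]);YU=np.cross(ZU,XU)
def onp(uv,T,h): o,d=ray(*uv,K,T); s=((cp-o)@n+h)/(d@n); return o+s*d
def tri(a,b):
    o1,d1=ray(*a,K,T1);o2,d2=ray(*b,K,T2); M=np.c_[d1,-d2]; s=np.linalg.lstsq(M,o2-o1,rcond=None)[0]; p=o1+s[0]*d1;q=o2+s[1]*d2; return (p+q)/2,np.linalg.norm(p-q)
F={'studL':((253.1,185.3),(207,136.8),.012),'studR':((311.8,192.8),(299,137.2),.012),
'pTL':((245.8,175.4),(194.6,123),.005),'pTR':((321.6,184.9),(313.2,123),.005),'pBL':((240,222.6),(199.6,198.6),.005),'pBR':((311,231),(307.2,198.6),.005),
'cTL':((271.8,198),(234.6,148.6),.045),'cTR':((295,200.1),(272.6,148.6),.045),'cBL':((265.8,231.3),(235.6,205.6),.045),'cBR':((288.5,234.3),(272.2,205.6),.045)}
P={}
for k_,(a,b,h) in F.items():
    p,g=tri(a,b); P[k_]=onp(b,T2,h); print(k_,p,'gap %.4f'%g,'h %.4f'%((p-cp)@n),'| plane2',P[k_],'plane1',onp(a,T1,h))
st=(P['studL']+P['studR'])/2-.012*n; print('studs',st,'sep',np.linalg.norm(P['studL']-P['studR']),'yaw',np.degrees(np.arctan2(*( (P['studL']-P['studR'])[:2]*[-1,1]))))
pc=(P['pTL']+P['pTR']+P['pBL']+P['pBR'])/4; print('plate w',np.linalg.norm(P['pTL']-P['pTR']),np.linalg.norm(P['pBL']-P['pBR']),'h',np.linalg.norm(P['pTL']-P['pBL']),np.linalg.norm(P['pTR']-P['pBR']))
cc=(P['cTL']+P['cTR']+P['cBL']+P['cBR'])/4; print('case',np.linalg.norm(P['cTL']-P['cTR']),np.linalg.norm(P['cTL']-P['cBL']),'centre front',cc,'mid',cc-.0225*n)
for nm,p in(('plate centre',pc),('case',cc)): e=p-st; print(nm,'rel studs x,y,z',e@XU,e@YU,e@ZU)
print('plate yaw',np.degrees(np.arctan2(*((P['pBL']-P['pBR'])[:2]*[-1,1]))),'case yaw',np.degrees(np.arctan2(*((P['cBL']-P['cBR'])[:2]*[-1,1]))))
E
```

```text
panel [ 0.5729 -0.2665  0.0636] [-0.6406 -0.0536  0.766 ] 3480 tilt 40.00735028134637 yaw 4.784876236246222
plate [ 0.5502 -0.2714  0.0508] [-0.6406 -0.0534  0.766 ] 1225 yaw 4.765970922637083 tilt 40.003315375256825 h over panel 0.004966513990261236
front [ 0.5421 -0.2784  0.0965] [-0.647  -0.0527  0.7607] 1597 yaw 4.655935587838374 tilt 40.47455390229988 h over panel 0.045586334566915916
studL [ 0.5932 -0.2116  0.1003] gap 0.0005 h 0.0122 | plane2 [ 0.5931 -0.2114  0.1   ] plane1 [ 0.5934 -0.2118  0.1003]
studR [ 0.6043 -0.3352  0.0994] gap 0.0009 h 0.0110 | plane2 [ 0.6036 -0.3347  0.1001] plane1 [ 0.6041 -0.3354  0.1005]
pTL [ 0.6103 -0.1927  0.1039] gap 0.0002 h 0.0030 | plane2 [ 0.6093 -0.1933  0.1057] plane1 [ 0.6094 -0.1927  0.1058]
pTR [ 0.6244 -0.3527  0.1047] gap 0.0003 h 0.0031 | plane2 [ 0.6233 -0.3522  0.1063] plane1 [ 0.6237 -0.3523  0.1066]
pBL [ 0.5238 -0.2011  0.0392] gap 0.0002 h 0.0093 | plane2 [ 0.5252 -0.2002  0.0348] plane1 [ 0.5247 -0.201   0.0344]
pBR [ 0.5378 -0.3594  0.0396] gap 0.0006 h 0.0091 | plane2 [ 0.539  -0.36    0.0352] plane1 [ 0.539  -0.3608  0.0
[... 296 characters left out ...]
ne2 [ 0.5094 -0.2573  0.0699] plane1 [ 0.5103 -0.2575  0.0706]
cBR [ 0.5154 -0.3067  0.0636] gap 0.0002 h 0.0389 | plane2 [ 0.5137 -0.3064  0.07  ] plane1 [ 0.514  -0.3054  0.0703]
studs [ 0.606  -0.2724  0.0909] sep 0.12370798700152395 yaw 4.8365742015896815
plate w 0.15955284595491068 0.16044621171457518 h 0.1102098270992334 0.11051092401613248
case 0.047261384265283805 0.07766993151013515 centre front [ 0.5412 -0.2788  0.0949] mid [ 0.5556 -0.2776  0.0777]
plate centre rel studs x,y,z -0.037652515521766516 -0.0013350018075908457 0.0049951697275263125
case rel studs x,y,z -0.047309567993348074 -0.0009364968534146374 0.04499393118614009
plate yaw 4.957910066885244 case yaw 4.949301572937896
```

The wrist view at (254,170) shows the case, the stud heads at (207,137) and (299,137), and the keyholes below them at (210,155) and (298,155).

| Check | Measured | Given |
|---|---|---|
| Panel tilt | 40.0° | 40° |
| Panel yaw | 4.8° | – |
| Stud separation | 123.7 mm | 124 mm |
| Plate size | 160 × 110 mm | 160 × 110 mm |
| Case centre below the studs | 47.3 mm | 48 mm |

All of these agree. Next is the approach.

```bash
cat > g.py <<'E'
import numpy as np
t=np.radians(40);ps=np.radians(4.8)
XU=np.array([np.cos(t)*np.cos(ps),np.cos(t)*np.sin(ps),np.sin(t)]);ZU=np.array([-np.sin(t)*np.cos(ps),-np.sin(t)*np.sin(ps),np.cos(t)]);YU=np.cross(ZU,XU)
ST=np.array([.606,-.2724,.0909])
def P(u,w,y=-.001): return ST+XU*u/1000+ZU*w/1000+YU*y
E
python3 - <<'E'
from nxt import *
import nxt as N
from g import *
N.ZU,N.YU,N.XU=ZU,YU,XU
R=h.tool()[:3,:3]; y=-YU-(-YU@R[:,0])*R[:,0]; print('twist need',np.degrees(np.arctan2(y@R[:,2],y@R[:,1])))
q=None
q=nxt(P(-47,100),0,3,q); q=nxt(P(-47,50),0,2,q); q=nxt(P(-47,21),0,3,q); print('slide'); q2=nxt(P(-21,21),0,6,q,6); print('lift'); q3=nxt(P(-21,150),0,5,q2)
np.save('qE.npy',q3)
E
```

```text
twist need -0.14084424101384724
[{"linear": [4.2, 0.2, 0.1], "twist": 0.0}, {"linear": [4.2, 0.1, 0.1], "twist": 0.0}, {"linear": [4.2, 0.2, 0.0], "twist": 0.0}]
   -> [ 0.5062 -0.2818  0.1375] [ 0.5365  0.0435 -0.8428] side,pitch -0.09 -7.42 [ 45.7  20.1  -9.7 125.  -61.5  20.3   7.9] clr 0.39
[{"linear": [2.5, 0.0, -0.3], "twist": 0.0}, {"linear": [2.5, 0.0, -0.3], "twist": 0.0}]
   -> [ 0.538  -0.2793  0.0986] [ 0.5365  0.0435 -0.8428] side,pitch -0.09 -7.42 [ 46.9  26.6 -14.5 122.7 -68.   14.9  14.1] clr 0.4
[{"linear": [1.0, 0.0, -0.1], "twist": 0.0}, {"linear": [0.9, 0.0, -0.2], "twist": 0.0}, {"linear": [1.0, 0.0, -0.1], "twist": 0.0}]
   -> [ 0.557  -0.2777  0.0763] [ 0.5365  0.0435 -0.8428] side,pitch -0.09 -7.42 [ 48.1  30.6 -17.8 121.  -71.4  11.6  17.8] clr 0.4
slide
[{"linear": [-0.1, 0.0, -0.4], "twist": 0.0}, {"linear": [-0.1, 0.0, -0.4], "twist": 0.0}, {"linear": [0.0, 0.0, -0.4], "twist": 0.0}, {"linear": [-0.1, 0.0, -0.5], "twist": 0.0}, {"linear": [0.0, 0.0, -0.4], "twist": 0.0}, {"linear": [-0.1, 0.0, -0.5], "twist": 0.0}]
   -> [ 0.5766 -0.2761  0.0937] [ 0.5365  0.0435 -0.8428] side,pitch -0.09 -7.42 [ 41.7  28.9 -11.9 119.1 -66.4  14.5   9.8] clr 0.41
lift
[{"linear": [-2.6, 0.0, 0.3], "twist": 0.0}, {"linear": [-2.5, 0.0, 0.3], "twist": 0.0}, {"linear": [-2.6, 0.0, 0.4], "twist": 0.0}, {"linear": [-2.5, 0.0, 0.3], "twist": 0.0}, {"linear": [-2.6, 0.0, 0.4], "twist": 0.0}]
   -> [ 0.4937 -0.2828  0.1924] [ 0.5365  0.0435 -0.8428] side,pitch -0.09 -7.42 [ 39.6  13.1  -1.4 124.5 -52.4  27.2  -2.6] clr 0.39
```

>>> {"name": "carry_out", "arguments": {"increments": [{"linear": [4.2,0.2,0.1],"twist": 0},{"linear": [4.2,0.1,0.1],"twist": 0},{"linear": [4.2,0.2,0.0],"twist": 0}]}}

```text
time: 10.55
ee_pos: [0.5117, -0.2819, 0.1472]
orientation: [179.1, 56.8, 4.1]
wrist_force: [-0.0, -0.5, 1.3]
gripper_width: 1.0
```

```bash
python3 s.py; cat > st.py <<'E'
from nxt import *
import nxt as N
from g import *
N.ZU,N.YU,N.XU=ZU,YU,XU
def rel():
    T=h.tool(); e=T[:3,3]-ST; gp=e-.011*T[:3,0]; print('TCP rel studs u,y,w mm',(np.array([e@XU,e@YU,e@ZU])*1000).round(1),'grasp',(np.array([gp@XU,gp@YU,gp@ZU])*1000).round(1))
E
python3 - <<'E'
from st import *
rel(); q=nxt(P(-47,50),0,2); q=nxt(P(-47,21),0,3,q)
E
```

```text
10.55 [ 45.2632  19.3396  -9.5642 124.6094 -61.0034  20.5958   7.1553] [ 0.5117 -0.2819  0.1472] F [-0.02   -0.5441  1.2546] g 1.00032633138133
[[ 0.5456  0.0848 -0.8338]
 [ 0.0395 -0.9964 -0.0755]
 [-0.8371  0.0083 -0.5469]]
TCP rel studs u,y,w mm [-36.5  -1.6 104. ] grasp [-35.1  -1.5 115. ]
[{"linear": [2.7, 0.0, 0.2], "twist": 0.0}, {"linear": [2.8, -0.1, 0.2], "twist": 0.0}]
   -> [ 0.5383 -0.279   0.0989] [ 0.5456  0.0395 -0.8371] side,pitch -0.36 -6.82 [ 48.5  26.8 -16.3 123.  -70.4  14.   17.3] clr 0.39
[{"linear": [1.0, 0.0, -0.1], "twist": 0.0}, {"linear": [0.9, 0.0, -0.1], "twist": 0.0}, {"linear": [1.0, 0.0, -0.1], "twist": 0.0}]
   -> [ 0.5567 -0.2776  0.0763] [ 0.5456  0.0395 -0.8371] side,pitch -0.36 -6.82 [ 50.4  31.  -20.5 121.3 -74.   10.2  21.5] clr 0.4
```

>>> {"name": "carry_out", "arguments": {"increments": [{"linear": [0,0,0],"twist": 0},{"linear": [0,0,0],"twist": 0}]}}

```text
time: 10.75
ee_pos: [0.5103, -0.2814, 0.1469]
orientation: [179.4, 57.0, 4.4]
wrist_force: [0.5, -0.9, 0.6]
gripper_width: 1.003
```

```bash
python3 s.py; python3 - <<'E'
from st import *
rel(); q=nxt(P(-47,50),0,2); q=nxt(P(-47,21),0,3,q)
E
```

```text
10.75 [ 45.2356  19.2805  -9.4405 124.6654 -60.7024  20.788    6.877 ] [ 0.5103 -0.2814  0.1469] F [ 0.4739 -0.8929  0.6458] g 1.0025460143561817
[[ 0.5436  0.0853 -0.835 ]
 [ 0.0415 -0.9963 -0.0748]
 [-0.8383  0.006  -0.5452]]
TCP rel studs u,y,w mm [-37.6  -1.  104.7] grasp [-36.3  -0.9 115.6]
[{"linear": [2.8, 0.0, 0.1], "twist": 0.0}, {"linear": [2.7, 0.0, 0.2], "twist": 0.0}]
   -> [ 0.5378 -0.2793  0.0992] [ 0.5437  0.0415 -0.8383] side,pitch -0.23 -6.94 [ 48.2  26.8 -15.8 123.  -69.7  14.4  16.5] clr 0.39
[{"linear": [1.0, 0.0, -0.1], "twist": 0.0}, {"linear": [1.0, 0.0, -0.1], "twist": 0.0}, {"linear": [0.9, 0.0, -0.2], "twist": 0.0}]
   -> [ 0.5569 -0.2778  0.0771] [ 0.5437  0.0415 -0.8383] side,pitch -0.23 -6.94 [ 49.5  30.8 -19.4 121.2 -73.3  10.9  20.5] clr 0.4
```

>>> {"name": "carry_out", "arguments": {"increments": [{"linear": [2.8,0.0,0.1],"twist": 0},{"linear": [2.7,0.0,0.2],"twist": 0},{"linear": [0,0,0],"twist": 0}]}}

```text
time: 11.05
ee_pos: [0.538, -0.2793, 0.0995]
orientation: [179.3, 56.9, 4.3]
wrist_force: [-1.5, -0.3, 0.9]
gripper_width: 1.001
```

```bash
python3 s.py; python3 - <<'E'
from st import *
shoot=h.shoot('w3')
rel();  q=nxt(P(-47,21),0,3)
E
```

```text
11.05 [ 48.3043  26.7464 -16.0197 122.9611 -69.7455  14.2655  16.6249] [ 0.538  -0.2793  0.0995] F [-1.5165 -0.2589  0.8771] g 1.0014030254517257
[[ 0.5445  0.0854 -0.8344]
 [ 0.0409 -0.9963 -0.0753]
 [-0.8378  0.0068 -0.546 ]]
TCP rel studs u,y,w mm [-46.5  -1.8  51.5] grasp [-45.2  -1.7  62.4]
[{"linear": [1.0, 0.0, -0.1], "twist": 0.0}, {"linear": [1.0, 0.0, -0.1], "twist": 0.0}, {"linear": [1.0, -0.1, -0.1], "twist": 0.0}]
   -> [ 0.5565 -0.2775  0.077 ] [ 0.5449  0.0397 -0.8376] side,pitch -0.35 -6.87 [ 50.   30.9 -20.  121.4 -73.9  10.5  21.2] clr 0.4
```

View pics/w3.png

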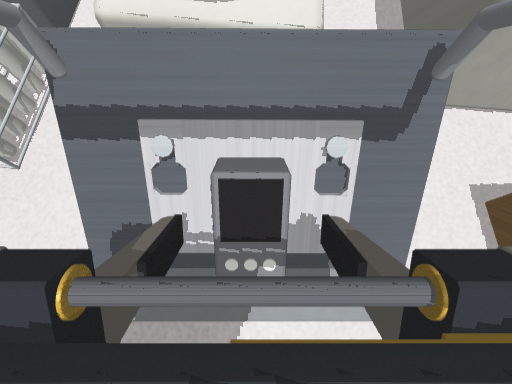

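The case spans x 212–290 in the image, so it is centred between the fingers at column 251. Going in and closing the gripper.

>>> {"name": "carry_out", "arguments": {"increments": [{"linear": [1.0,0.0,-0.1],"twist": 0},{"linear": [0.9,0.0,-0.1],"twist": 0},{"linear": [0.9,0.0,-0.1],"twist": 0},{"linear": [0,0,0],"twist": 0}]}}

```text
time: 11.5
ee_pos: [0.5557, -0.2778, 0.0771]
orientation: [179.2, 57.0, 4.3]
wrist_force: [-0.6, 0.1, 0.1]
gripper_width: 0.999
```

```bash
python3 s.py; python3 - <<'E'
from st import *
rel()
E
```

```text
11.5 [ 50.8966  31.0011 -21.0433 121.2878 -71.8335  10.113   19.5092] [ 0.5557 -0.2778  0.0771] F [-0.6346  0.0683  0.1179] g 0.9988177144423673
[[ 0.5438  0.0858 -0.8348]
 [ 0.0406 -0.9963 -0.076 ]
 [-0.8382  0.0074 -0.5453]]
TCP rel studs u,y,w mm [-47.6  -1.2  21.9] grasp [-46.3  -1.1  32.8]
```

>>> {"name": "carry_out", "arguments": {"increments": [{"linear": [0,0,0],"twist": 0},{"linear": [0,0,0],"twist": 0},{"linear": [0,0,0],"twist": 0},{"linear": [0,0,0],"twist": 0}], "hand": 0, "newtons": 30}}

```text
time: 11.9
ee_pos: [0.5553, -0.2777, 0.0769]
orientation: [179.2, 57.0, 4.2]
wrist_force: [0.8, -0.0, 0.3]
gripper_width: 0.677
```

```bash
python3 s.py; python3 - <<'E'
from st import *
rel(); q=nxt(h.tool()[:3,3]+.026*XU,0,6,None,6); print(pts_(q)[3])
E
```

```text
11.9 [ 50.836   30.978  -20.9651 121.3281 -71.8623  10.1175  19.5318] [ 0.5553 -0.2777  0.0769] F [ 0.8401 -0.0365  0.2861] g 0.6773315708001446
[[ 0.5432  0.0858 -0.8352]
 [ 0.0403 -0.9963 -0.0761]
 [-0.8387  0.0077 -0.5446]]
TCP rel studs u,y,w mm [-48.1  -1.1  22. ] grasp [-46.7  -1.   32.9]
[{"linear": [-0.1, 0.0, -0.4], "twist": 0.0}, {"linear": [0.0, 0.0, -0.4], "twist": 0.0}, {"linear": [-0.1, 0.0, -0.4], "twist": 0.0}, {"linear": [0.0, 0.0, -0.5], "twist": 0.0}, {"linear": [-0.1, 0.0, -0.4], "twist": 0.0}, {"linear": [0.0, 0.0, -0.5], "twist": 0.0}]
   -> [ 0.5755 -0.2758  0.0936] [ 0.5432  0.0403 -0.8387] side,pitch -0.3 -6.98 [ 44.   29.1 -14.6 119.5 -67.1  13.2  11.5] clr 0.41
[ 0.5755 -0.2758  0.0936]
```

>>> {"name": "carry_out", "arguments": {"increments": [{"linear": [0,0,0],"twist": 0},{"linear": [0,0,0],"twist": 0},{"linear": [0,0,0],"twist": 0}]}}

```text
time: 12.2
ee_pos: [0.5553, -0.2775, 0.0768]
orientation: [179.3, 57.0, 4.3]
wrist_force: [-1.3, -0.3, 1.4]
gripper_width: 0.54
```

```bash
python3 s.py; python3 - <<'E'
from st import *
rel(); q=nxt(h.tool()[:3,3]+.026*XU,0,6,None,6); print(pts_(q)[3])
E
```

```text
12.2 [ 50.8493  30.9944 -20.9819 121.3285 -71.8748  10.1332  19.532 ] [ 0.5553 -0.2775  0.0768] F [-1.3036 -0.2765  1.4265] g 0.5403396294144656
[[ 0.5432  0.0857 -0.8352]
 [ 0.0408 -0.9963 -0.0757]
 [-0.8386  0.007  -0.5447]]
TCP rel studs u,y,w mm [-48.1  -0.9  21.9] grasp [-46.8  -0.8  32.8]
[{"linear": [-0.1, 0.0, -0.4], "twist": 0.0}, {"linear": [0.0, 0.0, -0.4], "twist": 0.0}, {"linear": [-0.1, 0.0, -0.4], "twist": 0.0}, {"linear": [0.0, 0.0, -0.5], "twist": 0.0}, {"linear": [-0.1, 0.0, -0.4], "twist": 0.0}, {"linear": [0.0, 0.0, -0.5], "twist": 0.0}]
   -> [ 0.5755 -0.2757  0.0935] [ 0.5432  0.0408 -0.8386] side,pitch -0.27 -6.98 [ 44.   29.1 -14.6 119.5 -67.1  13.2  11.5] clr 0.41
[ 0.5755 -0.2757  0.0935]
```

>>> {"name": "carry_out", "arguments": {"increments": [{"linear": [-0.1,0,-0.5],"twist": 0},{"linear": [-0.1,0,-0.5],"twist": 0},{"linear": [-0.1,0,-0.6],"twist": 0},{"linear": [0,0,-0.5],"twist": 0},{"linear": [0,0,-0.5],"twist": 0}]}}

```text
time: 12.7
ee_pos: [0.5748, -0.2758, 0.0931]
orientation: [179.2, 57.1, 4.3]
wrist_force: [-10.8, -1.1, 2.8]
gripper_width: 0.54
```

>>> {"name": "carry_out", "arguments": {"increments": [{"linear": [0,0,0],"twist": 0},{"linear": [0,0,0],"twist": 0}]}}

```text
time: 12.9
ee_pos: [0.5752, -0.2758, 0.0935]
orientation: [179.2, 57.0, 4.3]
wrist_force: [-5.3, -0.2, 3.0]
gripper_width: 0.541
```

```bash
python3 s.py; python3 - <<'E'
from st import *
rel(); h.shoot('w4')
E
```

```text
12.9 [ 43.9446  29.092  -14.5188 119.4695 -67.031   13.251   11.4938] [ 0.5752 -0.2758  0.0935] F [-5.3094 -0.1923  3.0118] g 0.5411359269414625
[[ 0.5427  0.0864 -0.8355]
 [ 0.0404 -0.9962 -0.0768]
 [-0.8389  0.0079 -0.5442]]
TCP rel studs u,y,w mm [-22.1  -0.8  21.9] grasp [-20.7  -0.7  32.8]
```

View pics/w4.png

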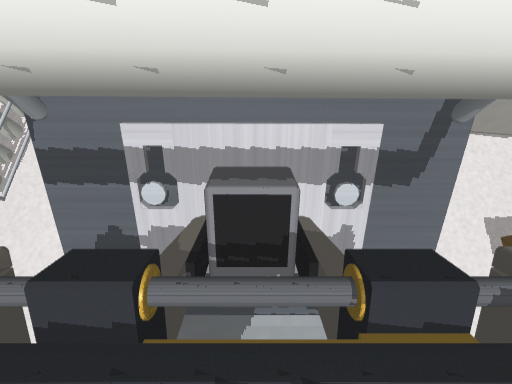

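```bash
python3 - <<'E'
import cv2
a=cv2.imread('pics/w4.png')[120:250,115:390]; cv2.imwrite('pics/w4z.png',cv2.resize(a,None,fx=2.9,fy=2.9,interpolation=cv2.INTER_CUBIC))
from h import *
z=np.load('pics/w4.npz'); K,T=cam('wrist',z['Tt'])
from g import *
# where would hole circles (26mm, plate front 5mm) and stud heads be expected
for y in (.062,-.062):
    print('head',proj(ST+YU*y+.012*ZU,K,T),'stud foot at plate level',proj(ST+YU*y+.005*ZU,K,T), 'r px',(proj(ST+YU*(y+.013)+.005*ZU,K,T)-proj(ST+YU*y+.005*ZU,K,T))[0])
E
```

```text
head [[152.6464 193.3533]] stud foot at plate level [[156.1477 189.4079]] r px [-19.7023  -0.1224]
head [[346.4725 194.537 ]] stud foot at plate level [[343.0318 190.5692]] r px [-19.5044  -0.1212]
```

View pics/w4z.png

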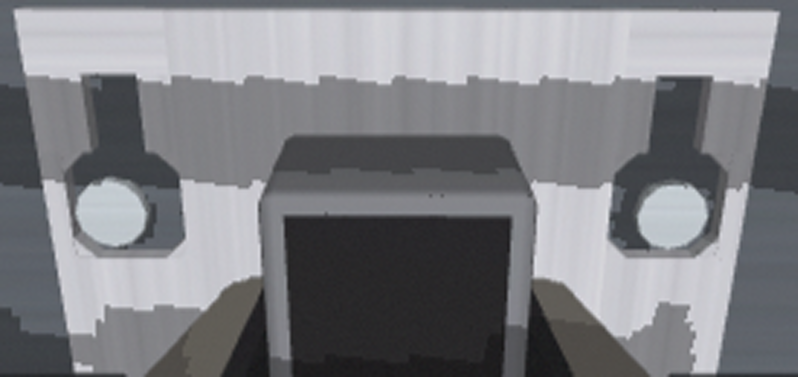

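The stud heads sit inside the wide keyhole ends, with centres within about 1.5 mm in x and 0.5 mm along the slope. Lifting straight off along the panel normal.

```bash
python3 - <<'E'
from st import *
q=nxt(h.tool()[:3,3]+.025*ZU,0,4,None,4); q=nxt(h.tool()[:3,3]+.150*ZU,0,4,q,4)
E
```

```text
[{"linear": [-0.6, 0.0, 0.1], "twist": 0.0}, {"linear": [-0.6, 0.0, 0.1], "twist": 0.0}, {"linear": [-0.6, 0.0, 0.1], "twist": 0.0}, {"linear": [-0.7, 0.0, 0.0], "twist": 0.0}]
   -> [ 0.5592 -0.277   0.1128] [ 0.5428  0.0405 -0.8389] side,pitch -0.29 -7.0 [ 43.1  25.9 -12.  120.9 -64.6  15.9   8.9] clr 0.4
[{"linear": [-3.1, 0.0, 0.4], "twist": 0.0}, {"linear": [-3.1, 0.0, 0.4], "twist": 0.0}, {"linear": [-3.1, 0.0, 0.4], "twist": 0.0}, {"linear": [-3.1, 0.1, 0.3], "twist": 0.0}]
   -> [ 0.4795 -0.2842  0.2087] [ 0.5428  0.0405 -0.8389] side,pitch -0.29 -7.0 [ 41.9  10.7  -2.3 125.2 -50.5  28.7  -3.3] clr 0.39
```

>>> {"name": "carry_out", "arguments": {"increments": [{"linear": [-0.6,0,0.1],"twist": 0},{"linear": [-0.6,0,0.1],"twist": 0},{"linear": [-0.6,0,0.1],"twist": 0},{"linear": [-0.7,0,0],"twist": 0}]}}

```text
time: 13.35
ee_pos: [0.5589, -0.2771, 0.1131]
orientation: [179.2, 57.0, 4.3]
wrist_force: [0.3, 0.1, -1.6]
gripper_width: 0.539
```

>>> {"name": "carry_out", "arguments": {"increments": [{"linear": [-3.1,0,0.4],"twist": 0},{"linear": [-3.1,0,0.4],"twist": 0},{"linear": [-3.1,0,0.4],"twist": 0},{"linear": [-3.1,0.1,0.3],"twist": 0}]}}

```text
time: 13.75
ee_pos: [0.4783, -0.2838, 0.2097]
orientation: [179.3, 57.0, 4.3]
wrist_force: [-0.1, -0.1, -1.7]
gripper_width: 0.541
```

```bash
python3 s.py; python3 - <<'E'
from st import *
rel(); h.shoot('w5')
p,d=read_camera('top') if 0 else h.read_camera('top'); h.cv2.imwrite('pics/top5.png',p); np.save('pics/top5.npy',d)
E
```

```text
13.75 [ 41.8377  10.4599  -2.1601 125.228  -50.4205  28.8986  -3.4019] [ 0.4783 -0.2838  0.2097] F [-0.0548 -0.1474 -1.6997] g 0.5405051547051108
[[ 0.5427  0.086  -0.8355]
 [ 0.0409 -0.9963 -0.076 ]
 [-0.8389  0.0071 -0.5442]]
TCP rel studs u,y,w mm [-21.9  -0.7 173.4] grasp [-20.5  -0.6 184.4]
```

View pics/w5.png

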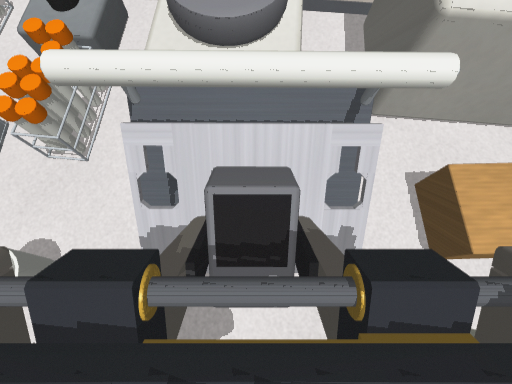

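View pics/top5.png

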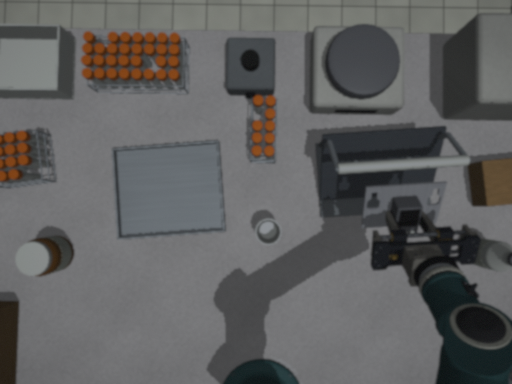

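The unit is off the studs. The wrist view shows the case's upper edge still at row 167, so it has not slipped in the grip. Next I'll measure the tray in both fixed views.

```bash
python3 - <<'E'
from h import *
import json
p=cv2.imread('pics/top5.png'); cv2.imwrite('pics/trayz.png',cv2.resize(p[125:255,100:240],None,fx=4.5,fy=4.5,interpolation=cv2.INTER_CUBIC))
s=cv2.imread('pics/scene0.png'); cv2.imwrite('pics/trays.png',cv2.resize(s[200:320,295:465],None,fx=4.5,fy=4.5,interpolation=cv2.INTER_CUBIC))
E
```

```text
(no output)
```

View pics/trayz.png

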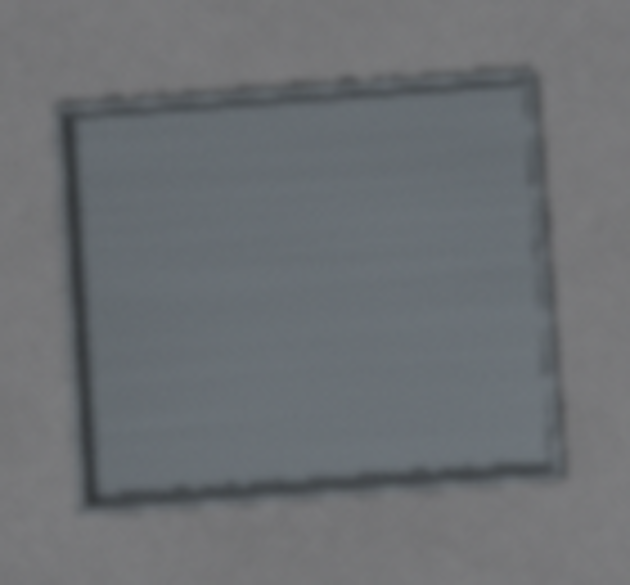

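View pics/trays.png

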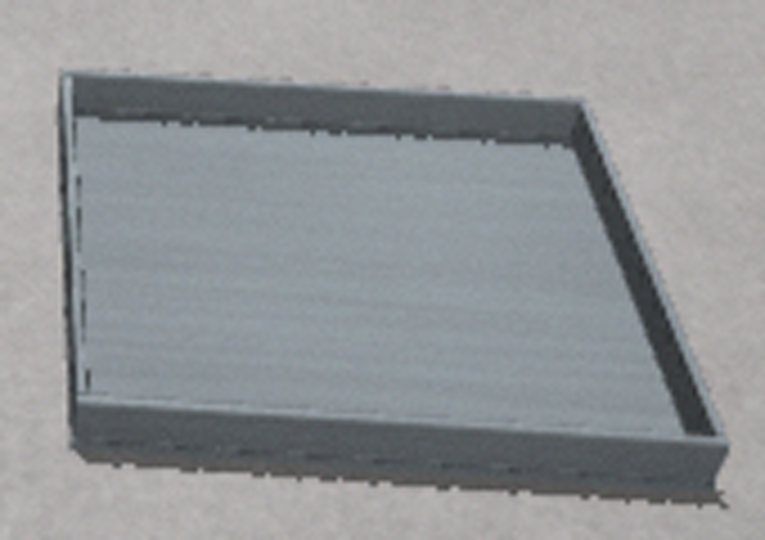

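```bash
python3 - <<'E'
from h import *
Kt,Tt=cam('top');Ks,Ts=cam('scene')
top={'TL':(113.8,148.3),'TR':(218.9,140.6),'BR':(225.1,229.9),'BL':(119.3,237.2)}
sc={'TR':(311.2,288.9),'TL':(456.6,297.8),'BR':(308.8,216),'BL':(424.3,222.2)}
P={}
for k in top:
    o1,d1=ray(*top[k],Kt,Tt);o2,d2=ray(*sc[k],Ks,Ts); s=np.linalg.lstsq(np.c_[d1,-d2],o2-o1,rcond=None)[0]; a=o1+s[0]*d1;b=o2+s[1]*d2
    zt=o1+(0.03-o1[2])/d1[2]*d1; zs=o2+(0.03-o2[2])/d2[2]*d2; P[k]=zt; print(k,'tri',(a+b)/2,'gap',np.linalg.norm(a-b),'top@z',zt,'scene@z',zs)
c=sum(P.values())/4; print('centre',c,'sizes',np.linalg.norm(P['TL']-P['TR']),np.linalg.norm(P['TL']-P['BL']),np.linalg.norm(P['TR']-P['BR']))
e=P['TL']-P['TR']; print('yaw',np.degrees(np.arctan2(-e[0],e[1])))
W=pts(np.load('pics/top5.npy'),Kt,Tt); f=W[165:215,135:205].reshape(-1,3); print('floor z',np.median(f[:,2]))
E
```

```text
TL tri [0.6294 0.3841 0.0279] gap 0.005552429552900191 top@z [0.6287 0.3805 0.03  ] scene@z [0.6308 0.3862 0.03  ]
TR tri [0.6528 0.1176 0.0258] gap 0.0011130597676135506 top@z [0.6522 0.1166 0.03  ] scene@z [0.6566 0.118  0.03  ]
BR tri [0.4289 0.0981 0.0263] gap 0.0021967938015964045 top@z [0.4292 0.0967 0.03  ] scene@z [0.4335 0.0992 0.03  ]
BL tri [0.4065 0.3627 0.0279] gap 0.0037417526419252 top@z [0.4066 0.36   0.03  ] scene@z [0.4087 0.3638 0.03  ]
centre [0.5292 0.2384 0.03  ] sizes 0.26488362250957387 0.22310772304380255 0.22388542023043573
yaw 5.073016062992425
floor z 0.004724886639236203
```

```bash
sed -i 's/TR=np.array(\[.522,.255,.005\])/TR=np.array([.519,.239,.005])/; s/F=\[.44,-.287,.26\]/F=[.43,-.26,.28]/' unt.py; python3 - <<'E'
from h import *
from g import *
o=r.get_obs(); np.save('qE.npy',o['joint_positions']); print(tool(o)[:3,:3].T@ZU)
E
python3 unt.py 240
```

```text
[-0.9929  0.01    0.1184]
2.26 ang 0.30 pe 0.0000 clr 0.29 n 49 [[0.43, -0.26, 0.28], [0.21, 0.33, 0.67], [0.19, -0.14, 0.29], [0.01, 0.02, 0.49]] [-0.002  0.005  1.   ] [ -12.    38.5  -20.1  103.4   14.    47.3 -125.7]
2.45 ang 0.45 pe 0.0000 clr 0.34 n 50 [[0.43, -0.26, 0.28], [0.02, 0.41, 0.71], [-0.12, -0.21, 0.51]] [0.002 0.008 1.   ] [ -17.4   37.6  -13.3  103.4    9.1   47.1 -116.6]
2.46 ang 0.62 pe 0.0000 clr 0.32 n 46 [[0.43, -0.26, 0.28], [0.22, 0.3, 0.61], [0.2, -0.09, 0.51], [0.0, -0.0, 0.46]] [-0.004  0.01   1.   ] [ -14.1   38.1  -17.7  103.4   12.6   47.2 -122.6]
2.6 ang 0.68 pe 0.0000 clr 0.31 n 48 [[0.43, -0.26, 0.28], [0.25, 0.31, 0.63], [0.25, -0.12, 0.46], [-0.02, 0.03, 0.45]] [-0.011 -0.004  1.   ] [ -13.1   37.9  -18.6  103.9   12.8   46.3 -122.9]
2.83 ang 0.87 pe 0.0000 clr 0.34 n 49 [[0.43, -0.26, 0.28], [0.09, 0.36, 0.68], [-0.12, -0.21, 0.51]] [ 0.    -0.015  1.   ] [  -7.1   39.6  -26.1  103.3   18.1   47.8 -127.2]
2.88 ang 0.88 pe 0.0000 clr 0.29 n 50 [[0.43, -0.26, 0.28], [0.18, 0.24, 0.74], [0.15, 0.1, 0.24], [0.06, 0.04, 0.56]] [0.004 0.015 1.   ] [ -17.8   37.7  -12.9  103.2    9.    47.5 -117.2]
```

```bash
cat > tr.py <<'E'
from st import *
TR=np.array([.519,.239,.005])
NT=np.array([-.9929,.01,.1184])
def show(wps,q=None):
    q=h.r.get_obs()['joint_positions'] if q is None else q
    for w in wps:
        q,p=goto(q,w)
        for i,x in enumerate(p[1:]):
            if i%3==2 or i==len(p)-2:
                P_,R,_=fkj(x); v=R@NT; print('  ',i,P_.round(3),'normal',v.round(3),x.round(0),'clr %.2f'%clear(x))
        print(w,len(p)-1)
    return q
def leg(target,twist,n,q=None):
    """rows for a leg + unit-normal report"""
    q=nxt(target,twist,n,q,5); v=fkj(q)[1]@NT; print('normal',v.round(3)); return q
E
python3 - <<'E'
from tr import *
show([[.43,-.26,.28],[.22,.3,.61],[.2,-.09,.51],[0,0,.46],TR+[0,0,.16],TR+[0,0,.034]])
E
```

```text
1 [ 0.43 -0.26  0.28] normal [-0.641 -0.054  0.766] [ 41.  -1.   0. 127. -41.  37. -14.] clr 0.38
[0.43, -0.26, 0.28] 2
   2 [ 0.393 -0.152  0.343] normal [-0.639 -0.057  0.767] [ 47. -18. -13. 131. -35.  44. -31.] clr 0.36
   5 [ 0.429 -0.079  0.376] normal [-0.598 -0.103  0.795] [ 32. -18. -13. 126. -25.  47. -52.] clr 0.38
   8 [0.446 0.019 0.423] normal [-0.547 -0.124  0.828] [ 16. -18. -15. 119. -14.  53. -76.] clr 0.41
   11 [0.424 0.13  0.483] normal [-0.503 -0.116  0.856] [  -7.  -18.  -13.  110.   -1.   63. -103.] clr 0.44
   14 [0.349 0.233 0.547] normal [-0.478 -0.097  0.873] [ -31.  -18.  -12.  102.    8.   76. -127.] clr 0.46
[0.22, 0.3, 0.61] 15
   2 [0.367 0.163 0.538] normal [-0.412 -0.047  0.91 ] [ -16.  -18.  -13.  102.    3.   79. -114.] clr 0.45
   5 [0.371 0.078 0.531] normal [-0.334 -0.018  0.943] [  -8.  -18.   -9.  102.    1.   83. -101.] clr 0.43
   7 [0.362 0.02  0.527] normal [-0.278 -0.011  0.961] [  3. -18.  -9. 102.  -1.  86. -91.] clr 0.41
[0.2, -0.09, 0.51] 8
   2 [0.331 0.021 0.506] normal [-0.179 -0.004  0.984] [  3. -18.  -9. 104.  -1.  90. -91.] clr 0.38
   5 [0.297 0.022 0.487] normal [-0.075  0.004  0.997] [  3. -18. -10. 107.  -2.  93. -91.] clr 0.34
   7 [0.274 0.023 0.477] normal [-0.004  0.01   1.   ] [  3. -18. -10. 108.  -2.  96. -92.] clr 0.32
[0, 0, 0.46] 8
   2 [0.348 0.087 0.383] normal [-0.004  0.01   1.   ] [  -0.   -6.  -17.  111.   -2.   82. -101.] clr 0.37
   5 [0.421 0.152 0.29 ] normal [-0.004  0.01   1.   ] [  -4.    8.  -21.  109.    2.   70. -111.] clr 0.45
   8 [0.495 0.217 0.196] normal [-0.004  0.01   1.   ] [ -10.   23.  -21.  103.    7.   62. -118.] clr 0.47
   9 [0.519 0.239 0.165] normal [-0.004  0.01   1.   ] [ -12.   28.  -20.  100.    9.   60. -120.] clr 0.48
[0.519 0.239 0.165] 10
   2 [0.519 0.239 0.039] normal [-0.004  0.01   1.   ] [ -14.   38.  -18.  103.   13.   47. -123.] clr 0.47
[0.519 0.239 0.039] 3
```

```bash
python3 - <<'E'
from tr import *
q=leg([.43,-.26,.28],0,2); leg([.22,.3,.61],0,15,q)
E
```

```text
[{"linear": [-4.1, -1.5, 0.1], "twist": 0.0}, {"linear": [-4.1, -1.4, 0.1], "twist": 0.0}]
   -> [ 0.4299 -0.2604  0.2794] [ 0.5465  0.0351 -0.8367] side,pitch -0.62 -6.78 [ 41.5  -1.3   0.3 127.3 -40.8  36.6 -13.6] clr 0.38
normal [-0.641 -0.054  0.766]
[{"linear": [-2.5, -3.8, -0.3], "twist": 0.0}, {"linear": [-2.5, -3.8, -0.3], "twist": 0.0}, {"linear": [-2.5, -3.8, -0.3], "twist": 0.0}, {"linear": [-2.5, -3.9, -0.3], "twist": 0.0}, {"linear": [-2.7, -4.1, -0.1], "twist": 0.0}]
   -> [ 0.4173 -0.1072  0.3624] [ 0.5172  0.0723 -0.8528] side,pitch 1.65 -8.52 [ 42.7 -17.6 -16.7 127.5 -30.9  46.3 -41.7] clr 0.37
[{"linear": [-2.8, -4.2, 0.1], "twist": 0.0}, {"linear": [-2.8, -4.1, 0.3], "twist": 0.0}, {"linear": [-2.8, -4.1, 0.6], "twist": 0.0}, {"linear": [-2.9, -4.0, 0.8], "twist": 0.0}, {"linear": [-2.9, -3.9, 1.1], "twist": 0.0}]
   -> [0.4444 0.054  0.4423] [ 0.4292  0.1051 -0.8971] side,pitch 3.94 -13.88 [  3.6 -17.6  -9.9 116.1  -7.5  55.4 -87.4] clr 0.42
[{"linear": [-3.0, -3.8, 1.4], "twist": 0.0}, {"linear": [-3.0, -3.6, 1.7], "twist": 0.0}, {"linear": [-3.1, -3.4, 2.0], "twist": 0.0}, {"linear": [-3.1, -3.2, 2.3], "twist": 0.0}, {"linear": [-3.2, -2.9, 2.6], "twist": 0.0}]
   -> [0.3504 0.2321 0.5464] [ 0.3703  0.0782 -0.9256] side,pitch 2.69 -17.6 [ -29.3  -17.6  -12.6  102.1    7.4   75.8 -126.4] clr 0.46
normal [-0.476 -0.098  0.874]
```

>>> {"name": "carry_out", "arguments": {"increments": [{"linear": [-4.1,-1.5,0.1],"twist": 0},{"linear": [-4.1,-1.4,0.1],"twist": 0}]}}

```text
time: 14.05
ee_pos: [0.43, -0.2574, 0.2746]
orientation: [179.6, 57.2, 4.7]
wrist_force: [0.7, 0.8, -1.3]
gripper_width: 0.542
```

>>> {"name": "carry_out", "arguments": {"increments": [{"linear": [-2.5,-3.8,-0.3],"twist": 0},{"linear": [-2.5,-3.8,-0.3],"twist": 0},{"linear": [-2.5,-3.8,-0.3],"twist": 0},{"linear": [-2.5,-3.9,-0.3],"twist": 0},{"linear": [-2.7,-4.1,-0.1],"twist": 0}]}}

```text
time: 14.55
ee_pos: [0.4005, -0.1236, 0.3375]
orientation: [-174.9, 57.5, 9.3]
wrist_force: [-0.8, -0.5, -2.7]
gripper_width: 0.546
```

```bash
python3 s.py; python3 - <<'E'
from tr import *
leg([.22,.3,.61],0,10)
E
```

```text
14.55 [ 27.6214 -17.5654  -0.9168 131.6858 -28.4409  42.2575 -41.8468] [ 0.4005 -0.1236  0.3375] F [-0.8292 -0.538  -2.7379] g 0.5463130309332119
[[ 0.5297  0.087  -0.8437]
 [ 0.0871 -0.995  -0.0479]
 [-0.8437 -0.0481 -0.5347]]
[{"linear": [-2.7, -4.2, -0.1], "twist": 0.0}, {"linear": [-2.7, -4.2, 0.1], "twist": 0.0}, {"linear": [-2.8, -4.2, 0.3], "twist": 0.0}, {"linear": [-2.8, -4.1, 0.6], "twist": 0.0}, {"linear": [-2.8, -4.0, 0.8], "twist": 0.0}]
   -> [0.4428 0.0222 0.411 ] [ 0.4455  0.1409 -0.8841] side,pitch 5.91 -12.56 [ 18.9 -17.6 -15.4 120.1 -18.1  51.7 -73.5] clr 0.41
[{"linear": [-2.9, -3.9, 1.1], "twist": 0.0}, {"linear": [-2.9, -3.8, 1.4], "twist": 0.0}, {"linear": [-3.0, -3.6, 1.7], "twist": 0.0}, {"linear": [-3.1, -3.4, 2.0], "twist": 0.0}, {"linear": [-3.1, -3.2, 2.3], "twist": 0.0}]
   -> [0.3872 0.2005 0.516 ] [ 0.3714  0.1241 -0.9201] side,pitch 5.31 -17.19 [ -22.9  -17.6   -9.8  106.2    2.8   68.8 -117.9] clr 0.46
normal [-0.477 -0.141  0.868]
```

```bash
python3 - <<'E'
from h import *
o=r.get_obs(); np.save('qE.npy',o['joint_positions'])
s=open('unt.py').read()
s=s.replace("w=[F]\n","w=[]\n").replace("w[1:]:","w:").replace("nt=fkj(q0)[1].T@ZU","nt=np.array([-.9929,.01,.1184])").replace("range(1,4)","range(1,4)").replace("rng.integers(1,4)","rng.integers(1,4)")
open('unt2.py','w').write(s)
E
python3 unt2.py 200
```

```text
2.26 ang 0.58 pe 0.0000 clr 0.30 n 42 [[0.13, 0.32, 0.53], [0.26, 0.11, 0.42], [-0.04, -0.19, 0.47]] [-0.004  0.007  1.   ] [  -6.8   40.1  -27.6  103.    20.9   48.9 -129.8]
2.79 ang 1.11 pe 0.0000 clr 0.33 n 42 [[0.12, 0.32, 0.71], [-0.07, -0.22, 0.42]] [-0.004  0.018  1.   ] [ -13.3   38.4  -19.   103.2   14.    47.6 -125.3]
2.91 ang 1.23 pe 0.0000 clr 0.32 n 42 [[0.12, 0.2, 0.49], [0.12, 0.28, 0.58], [0.08, -0.13, 0.44]] [-0.015 -0.015  1.   ] [ -16.9   37.   -13.3  104.5    8.2   45.1 -116.3]
2.96 ang 1.24 pe 0.0000 clr 0.30 n 43 [[0.19, 0.22, 0.53], [0.15, 0.18, 0.49], [0.04, -0.23, 0.42]] [-0.001 -0.021  1.   ] [  -5.6   40.1  -28.1  103.3   19.7   47.9 -127.3]
3.07 ang 1.31 pe 0.0000 clr 0.34 n 44 [[0.15, 0.21, 0.5], [0.09, 0.24, 0.65], [0.11, -0.19, 0.44]] [-0.014  0.017  1.   ] [ -10.7   38.9  -22.9  103.4   18.    47.8 -126.2]
3.25 ang 1.53 pe 0.0000 clr 0.33 n 43 [[0.19, 0.29, 0.62], [-0.17, -0.29, 0.48]] [0.02  0.017 1.   ] [  -9.3   40.   -24.2  101.9   17.5   50.1 -127. ]
```

```bash
python3 - <<'E'
from tr import *
q=h.r.get_obs()['joint_positions']; show([[.13,.32,.53],[.26,.11,.42],[-.04,-.19,.47]])
d=np.linalg.norm(np.array([.13,.32,.53])-fkj(q)[0]); n=int(np.ceil(d/.047)); print(n); leg([.13,.32,.53],0,n)
E
```

```text
2 [ 0.417 -0.05   0.346] normal [-0.581 -0.149  0.8  ] [ 33. -18. -16. 129. -29.  45. -51.] clr 0.36
   5 [0.424 0.043 0.365] normal [-0.526 -0.173  0.833] [ 10. -18. -12. 126. -16.  47. -77.] clr 0.38
   8 [0.401 0.15  0.398] normal [-0.475 -0.166  0.864] [ -11.  -18.  -11.  121.   -4.   53. -105.] clr 0.41
   11 [0.331 0.251 0.444] normal [-0.44  -0.138  0.887] [ -34.  -18.  -11.  114.    6.   64. -131.] clr 0.43
[0.13, 0.32, 0.53] 12
   2 [0.338 0.196 0.414] normal [-0.381 -0.087  0.921] [ -26.  -18.  -11.  117.    3.   65. -122.] clr 0.41
   3 [0.337 0.179 0.409] normal [-0.356 -0.07   0.932] [ -26.  -18.   -9.  117.    3.   67. -121.] clr 0.40
[0.26, 0.11, 0.42] 4
   2 [0.329 0.133 0.405] normal [-0.278 -0.026  0.96 ] [ -14.  -18.  -13.  117.   -0.   72. -111.] clr 0.37
   5 [0.318 0.074 0.405] normal [-0.187  0.006  0.982] [ -10.  -18.   -8.  117.    0.   77. -103.] clr 0.34
   8 [0.299 0.004 0.41 ] normal [-0.093  0.018  0.995] [  2. -18.  -8. 116.  -0.  83. -91.] clr 0.32
   11 [ 0.264 -0.076  0.418] normal [-0.004  0.007  1.   ] [ 24. -18. -13. 115.  -1.  88. -73.] clr 0.30

[... 307 characters left out ...]
3 ] side,pitch 4.8 -12.25 [ 26.2 -17.6 -15.8 127.2 -22.8  46.1 -66. ] clr 0.37
[{"linear": [-2.5, -3.9, 1.9], "twist": 0.0}, {"linear": [-2.6, -3.7, 2.1], "twist": 0.0}, {"linear": [-2.7, -3.5, 2.3], "twist": 0.0}, {"linear": [-2.7, -3.3, 2.5], "twist": 0.0}, {"linear": [-2.8, -3.1, 2.8], "twist": 0.0}]
   -> [0.3936 0.1561 0.4053] [ 0.3611  0.1165 -0.9252] side,pitch 4.92 -17.85 [ -11.5  -17.6  -13.3  119.3   -1.6   55.7 -112.4] clr 0.41
[{"linear": [-2.9, -2.8, 3.0], "twist": 0.0}, {"linear": [-2.9, -2.5, 3.2], "twist": 0.0}]
   -> [0.3467 0.2258 0.4351] [ 0.3365  0.0966 -0.9367] side,pitch 3.9 -19.42 [ -25.3  -17.6  -14.6  115.1    4.2   63.2 -129.5] clr 0.43
normal [-0.445 -0.107  0.889]
```

>>> {"name": "carry_out", "arguments": {"increments": [{"linear": [-2.2,-4.0,0.9],"twist": 0},{"linear": [-2.4,-4.1,1.0],"twist": 0},{"linear": [-2.4,-4.2,1.2],"twist": 0},{"linear": [-2.5,-4.1,1.4],"twist": 0},{"linear": [-2.5,-4.0,1.7],"twist": 0}]}}

```text
time: 15.05
ee_pos: [0.397, 0.0493, 0.3126]
orientation: [-146.5, 58.5, 37.1]
wrist_force: [0.1, 0.1, -3.3]
gripper_width: 0.543
```

```bash
python3 s.py; python3 - <<'E'
from tr import *
q=h.r.get_obs()['joint_positions']; show([[.13,.32,.53],[.26,.11,.42],[-.04,-.19,.47]])
d=np.linalg.norm(np.array([.13,.32,.53])-fkj(q)[0]); n=int(np.ceil(d/.047)); print(n); leg([.13,.32,.53],0,n)
E
```

```text
15.05 [  0.2611 -17.525    2.9538 134.5826 -29.0211  41.7731 -64.9287] [0.397  0.0493 0.3126] F [ 0.1389  0.0965 -3.3116] g 0.5428127004360336
[[ 0.4163  0.1263 -0.9004]
 [ 0.3146 -0.9492  0.0123]
 [-0.8531 -0.2883 -0.4349]]
   2 [0.393 0.132 0.343] normal [-0.467 -0.343  0.815] [  3. -18. -11. 130. -28.  46. -79.] clr 0.36
   5 [0.366 0.227 0.387] normal [-0.41  -0.342  0.845] [ -12.  -18.  -14.  123.  -18.   50. -103.] clr 0.40
   8 [0.304 0.311 0.443] normal [-0.365 -0.315  0.876] [ -36.  -18.  -10.  115.   -5.   59. -130.] clr 0.43
   9 [0.275 0.333 0.462] normal [-0.353 -0.301  0.886] [ -39.  -18.  -13.  112.   -4.   63. -136.] clr 0.44
[0.13, 0.32, 0.53] 10
   2 [0.318 0.247 0.429] normal [-0.301 -0.264  0.917] [ -22.  -18.  -12.  116.  -10.   65. -116.] clr 0.42
   4 [0.329 0.185 0.414] normal [-0.252 -0.248  0.935] [ -13.  -18.  -11.  117.  -13.   68. -104.] clr 0.40
[0.26, 0.11, 0.42] 5
   2 [0.321 0.109 0.412] normal [-0.17  -0.24   0.956] [  0. -18. -10. 117. -15.  76. -90.] clr 0.36
   5 [0.291 0.012 0.416] normal [-0.09  -0.252  0.963] [ 22. -18. -12. 116. -17.  85. -71.
[... 298 characters left out ...]
ear": [-2.3, -3.6, 1.7], "twist": 0.0}, {"linear": [-2.5, -3.8, 2.0], "twist": 0.0}, {"linear": [-2.6, -3.6, 2.3], "twist": 0.0}, {"linear": [-2.7, -3.4, 2.5], "twist": 0.0}]
   -> [0.3796 0.1951 0.3723] [ 0.3214  0.3345 -0.8859] side,pitch 17.56 -17.34 [ -3.7 -17.6 -15.4 125.  -22.4  48.9 -93.4] clr 0.39
[{"linear": [-2.8, -3.1, 2.8], "twist": 0.0}, {"linear": [-2.9, -2.8, 3.0], "twist": 0.0}, {"linear": [-3.0, -2.4, 3.2], "twist": 0.0}, {"linear": [-3.0, -1.9, 3.5], "twist": 0.0}, {"linear": [-3.1, -1.4, 3.7], "twist": 0.0}]
   -> [0.2743 0.3326 0.4627] [ 0.2435  0.2849 -0.9271] side,pitch 15.1 -22.45 [ -43.4  -17.6   -9.8  112.4   -1.7   63.  -137.8] clr 0.44
normal [-0.355 -0.298  0.886]
```

```bash
python3 - <<'E'
from tr import *
R=h.tool()[:3,:3]; print('unit normal',R@NT,'x_u',-R[:,2])
show([[.44,.28,.42],[.20,.13,.46],[.0,.0,.46]])
E
```

```text
unit normal [-0.5187 -0.3204  0.7926] x_u [ 0.9004 -0.0123  0.4349]
   2 [0.419 0.165 0.366] normal [-0.519 -0.32   0.793] [  4. -17. -18. 126. -25.  43. -86.] clr 0.38
   5 [0.44 0.28 0.42] normal [-0.519 -0.32   0.793] [   5.  -11.  -34.  115.  -15.   44. -109.] clr 0.43
[0.44, 0.28, 0.42] 6
   2 [0.388 0.241 0.425] normal [-0.486 -0.308  0.818] [ -16.  -18.  -14.  119.  -10.   50. -112.] clr 0.41
   5 [0.369 0.225 0.424] normal [-0.412 -0.28   0.867] [ -13.  -18.  -14.  117.  -12.   57. -110.] clr 0.42
   6 [0.362 0.22  0.425] normal [-0.386 -0.27   0.882] [ -13.  -18.  -14.  117.  -12.   59. -109.] clr 0.42
[0.2, 0.13, 0.46] 7
   2 [0.343 0.195 0.416] normal [-0.308 -0.244  0.92 ] [ -10.  -18.  -14.  117.  -13.   65. -106.] clr 0.41
   5 [0.321 0.166 0.412] normal [-0.215 -0.218  0.952] [  -5.  -18.  -15.  117.  -14.   72. -101.] clr 0.38
   8 [0.297 0.133 0.411] normal [-0.115 -0.198  0.973] [ -1. -18. -14. 116. -15.  79. -97.] clr 0.35
   9 [0.288 0.121 0.412] normal [-0.081 -0.193  0.978] [ -1. -18. -13. 116. -14.  81. -95.] clr 0.33
[0.0, 0.0, 0.46] 10
```

```bash
python3 - <<'E'
from tr import *
q=leg([.44,.28,.42],0,6)
np.save('qE.npy',q)
E
python3 unt2.py 150
```

```text
[{"linear": [0.0, -4.1, -1.4], "twist": 0.0}, {"linear": [0.0, -4.1, -1.4], "twist": 0.0}, {"linear": [0.0, -4.1, -1.4], "twist": 0.0}, {"linear": [0.0, -4.0, -1.4], "twist": 0.0}, {"linear": [-0.1, -4.1, -1.3], "twist": 0.0}]
   -> [0.433  0.2418 0.4022] [ 0.4163  0.3146 -0.8531] side,pitch 15.96 -12.05 [   3.4  -13.6  -27.5  118.9  -18.2   43.4 -101.7] clr 0.41
[{"linear": [0.0, -4.0, -1.4], "twist": 0.0}]
   -> [0.4405 0.2796 0.4198] [ 0.4163  0.3146 -0.8531] side,pitch 15.96 -12.05 [   3.8  -11.3  -32.6  114.7  -14.1   44.2 -109. ] clr 0.43
normal [-0.519 -0.32   0.793]
2.29 ang 0.61 pe 0.0000 clr 0.31 n 42 [[0.1, 0.17, 0.79], [0.0, -0.27, 0.27]] [-0.006 -0.007  1.   ] [  -8.2   39.2  -24.8  103.5   17.5   47.4 -128.5]
2.41 ang 0.89 pe 0.0000 clr 0.33 n 38 [[-0.01, 0.09, 0.65], [0.04, -0.21, 0.45]] [0.007 0.013 1.   ] [ -10.    39.4  -23.2  102.7   16.7   48.8 -127.8]
2.48 ang 0.56 pe 0.0000 clr 0.32 n 48 [[-0.27, -0.09, 0.62], [0.3, -0.22, 0.41], [0.23, -0.04, 0.48]] [ 0.001 -0.008  1.   ] [  -6.3   40.1  -27.6  103.1   19.7   48.4 -129.1]
2.57 ang 0.89 pe 0.0000 clr 0.33 n 42 [[0.09, 0.16, 0.78], [-0.07, -0.3, 0.33]] [0.003 0.014 1.   ] [ -11.6   38.9  -20.9  102.9   15.    48.2 -126.8]
2.62 ang 1.26 pe 0.0000 clr 0.33 n 34 [[-0.05, 0.05, 0.61], [0.1, -0.09, 0.42]] [-0.021 -0.003  1.   ] [ -13.    37.7  -18.8  104.4   13.3   45.6 -124.6]
2.63 ang 1.03 pe 0.0000 clr 0.33 n 40 [[0.07, 0.12, 0.77], [-0.02, -0.19, 0.34]] [ 0.009 -0.015  1.   ] [ -10.1   38.9  -21.9  103.2   14.    47.5 -124.7]
```

>>> {"name": "carry_out", "arguments": {"increments": [{"linear": [0,-4.1,-1.4],"twist": 0},{"linear": [0,-4.1,-1.4],"twist": 0},{"linear": [0,-4.1,-1.4],"twist": 0},{"linear": [0,-4.0,-1.4],"twist": 0},{"linear": [0,-4.1,-1.4],"twist": 0}]}}

```text
time: 15.55
ee_pos: [0.4342, 0.2425, 0.4023]
orientation: [-146.7, 58.5, 36.9]
wrist_force: [0.9, 0.6, -2.3]
gripper_width: 0.54
```

```bash
python3 s.py; python3 - <<'E'
from tr import *
R=h.tool()[:3,:3]; print('unit normal',R@NT,'x_u',-R[:,2])
q=show([[-.05,.05,.61],[.1,-.09,.42]])
leg([-.05,.05,.61],0,14)
E
```

```text
15.55 [  8.5637 -13.768  -31.6146 118.5482 -20.0201  43.7022 -99.8107] [0.4342 0.2425 0.4023] F [ 0.9479  0.5769 -2.2779] g 0.5399960351921801
[[ 0.4174  0.1266 -0.8998]
 [ 0.313  -0.9497  0.0116]
 [-0.8531 -0.2865 -0.4361]]
unit normal [-0.5197 -0.3189  0.7925] x_u [ 0.8998 -0.0116  0.4361]
   2 [0.391 0.231 0.436] normal [-0.47  -0.304  0.829] [ -12.  -18.  -15.  117.  -12.   53. -109.] clr 0.42
   5 [0.365 0.233 0.47 ] normal [-0.395 -0.273  0.877] [ -13.  -18.  -15.  111.  -11.   64. -112.] clr 0.44
   8 [0.332 0.232 0.508] normal [-0.316 -0.232  0.92 ] [ -17.  -18.  -14.  106.   -9.   75. -116.] clr 0.45
   11 [0.293 0.229 0.547] normal [-0.237 -0.183  0.954] [ -19.  -18.  -14.  100.   -8.   86. -119.] clr 0.43
[-0.05, 0.05, 0.61] 12
   2 [0.302 0.16  0.508] normal [-0.161 -0.148  0.976] [ -15.  -18.   -9.  104.   -8.   88. -109.] clr 0.39
   5 [0.297 0.073 0.471] normal [-0.078 -0.132  0.988] [  4. -18. -12. 109. -10.  90. -92.] clr 0.35
   8 [ 0.266 -0.018  0.438] normal [ 0.005 -0.14   0.99 ] [ 20. -18. -12. 113.  -9.  92. -75.] clr 0.30
[0.1, -0.09, 0.42] 9
[{"linear": [-3.1
[... 346 characters left out ...]
linear": [-3.4, 0.9, 3.6], "twist": 0.0}, {"linear": [-3.2, 1.0, 3.7], "twist": 0.0}, {"linear": [-3.0, 1.1, 3.8], "twist": 0.0}, {"linear": [-2.8, 1.2, 4.0], "twist": 0.0}, {"linear": [-2.6, 1.4, 4.1], "twist": 0.0}]
   -> [0.3247 0.2339 0.5161] [ 0.1912  0.2059 -0.9597] side,pitch 10.84 -26.23 [ -17.   -17.6  -14.8  104.3   -8.9   77.  -116.5] clr 0.45
[{"linear": [-2.3, 1.5, 4.2], "twist": 0.0}, {"linear": [-2.1, 1.6, 4.3], "twist": 0.0}, {"linear": [-1.8, 1.7, 4.3], "twist": 0.0}, {"linear": [-1.6, 1.8, 4.4], "twist": 0.0}]
   -> [0.2676 0.2304 0.5668] [ 0.0843  0.1316 -0.9877] side,pitch 7.11 -32.2 [ -22.7  -17.6  -14.1   97.1   -7.4   91.6 -122.6] clr 0.42
normal [-0.2   -0.149  0.968]
```

>>> {"name": "carry_out", "arguments": {"increments": [{"linear": [-3.1,0.4,2.4],"twist": 0},{"linear": [-3.2,0.5,2.5],"twist": 0},{"linear": [-3.3,0.5,2.8],"twist": 0},{"linear": [-3.4,0.6,3.1],"twist": 0},{"linear": [-3.6,0.8,3.4],"twist": 0}]}}

```text
time: 16.05
ee_pos: [0.3874, 0.2306, 0.3999]
orientation: [-144.4, 61.3, 38.9]
wrist_force: [1.1, -3.7, -1.2]
gripper_width: 0.542
```

```bash
python3 s.py; python3 - <<'E'
from tr import *
R=h.tool()[:3,:3]; print('unit normal',R@NT,'x_u',-R[:,2])
q=show([[-.05,.05,.61],[.1,-.09,.42]])
leg([-.05,.05,.61],0,10)
E
```

```text
16.05 [ -20.2802  -17.4039   -9.5005  121.9924   -9.6465   47.1206 -111.9365] [0.3874 0.2306 0.3999] F [ 1.0977 -3.7392 -1.2056] g 0.5417956399453381
[[ 0.3734  0.1135 -0.9207]
 [ 0.3013 -0.9535  0.0046]
 [-0.8774 -0.2791 -0.3902]]
unit normal [-0.4786 -0.3081  0.8222] x_u [ 0.9207 -0.0046  0.3902]
   2 [0.367 0.233 0.429] normal [-0.413 -0.283  0.866] [ -14.  -18.  -15.  117.  -11.   57. -112.] clr 0.42
   5 [0.34  0.235 0.468] normal [-0.336 -0.245  0.909] [ -15.  -18.  -15.  111.  -10.   68. -115.] clr 0.44
   8 [0.304 0.234 0.51 ] normal [-0.257 -0.199  0.946] [ -20.  -18.  -14.  105.   -9.   80. -119.] clr 0.43
   11 [0.262 0.23  0.551] normal [-0.179 -0.144  0.973] [ -29.  -18.  -10.   99.   -6.   91. -125.] clr 0.41
[-0.05, 0.05, 0.61] 12
   2 [0.277 0.162 0.513] normal [-0.108 -0.105  0.989] [ -18.  -18.   -9.  104.   -7.   92. -113.] clr 0.37
   5 [0.278 0.075 0.474] normal [-0.026 -0.083  0.996] [  0. -18. -11. 108.  -8.  93. -96.] clr 0.33
   8 [ 0.251 -0.017  0.438] normal [ 0.058 -0.086  0.995] [ 18. -18. -12. 113.  -6.  95. -78.] clr 0.28
[0.1, -0.09, 0.42] 9
[{"linear": [-3.9, 0.6, 3.1], "twist": 0.0}, {"linear": [-3.8, 0.7, 3.2], "twist": 0.0}, {"linear": [-3.6, 0.8, 3.4], "twist": 0.0}, {"linear": [-3.5, 0.9, 3.5], "twist": 0.0}, {"linear": [-3.3, 1.0, 3.6], "twist": 0.0}]
   -> [0.3466 0.2355 0.4581] [ 0.2443  0.244  -0.9385] side,pitch 12.76 -22.98 [ -16.   -17.6  -14.6  112.2  -10.2   65.5 -114.3] clr 0.44
[{"linear": [-3.1, 1.2, 3.8], "twist": 0.0}, {"linear": [-2.9, 1.3, 3.9], "twist": 0.0}, {"linear": [-2.6, 1.4, 4.0], "twist": 0.0}, {"linear": [-2.4, 1.5, 4.1], "twist": 0.0}, {"linear": [-2.1, 1.7, 4.2], "twist": 0.0}]
   -> [0.2876 0.2327 0.5269] [ 0.1085  0.1606 -0.981 ] side,pitch 8.65 -30.8 [ -20.2  -17.6  -14.5  102.2   -8.5   84.5 -120.3] clr 0.42
normal [-0.224 -0.177  0.958]
```

>>> {"name": "carry_out", "arguments": {"increments": [{"linear": [-3.9,0.6,3.1],"twist": 0},{"linear": [-3.8,0.7,3.2],"twist": 0},{"linear": [-3.6,0.8,3.4],"twist": 0},{"linear": [-3.5,0.9,3.5],"twist": 0},{"linear": [-3.3,1.0,3.6],"twist": 0}]}}

```text
time: 16.55
ee_pos: [0.3456, 0.2365, 0.3762]
orientation: [-132.9, 65.6, 51.5]
wrist_force: [-2.8, 2.5, -1.6]
gripper_width: 0.545
```

```bash
python3 s.py; python3 - <<'E'
from tr import *
R=h.tool()[:3,:3]; print('unit normal',R@NT,'x_u',-R[:,2])
q=show([[0,.1,.5]])
leg([-.05,.05,.61],0,10)
E
```

```text
16.55 [ -14.5051  -17.5072  -14.0411  123.4646  -17.1002   51.8829 -106.3691] [0.3456 0.2365 0.3762] F [-2.7706  2.4843 -1.5992] g 0.5448264984836567
[[ 0.2575  0.1168 -0.9592]
 [ 0.3236 -0.9458 -0.0283]
 [-0.9105 -0.3031 -0.2814]]
unit normal [-0.3681 -0.3341  0.8677] x_u [0.9592 0.0283 0.2814]
   2 [0.319 0.239 0.388] normal [-0.291 -0.31   0.905] [ -20.  -18.  -11.  121.  -15.   59. -111.] clr 0.40
   5 [0.29  0.24  0.406] normal [-0.206 -0.274  0.94 ] [ -24.  -18.  -10.  118.  -13.   67. -115.] clr 0.39
   8 [0.257 0.238 0.426] normal [-0.118 -0.229  0.966] [ -24.  -18.  -11.  115.  -14.   76. -117.] clr 0.38
[0, 0.1, 0.5] 9
[{"linear": [-3.8, 0.6, 3.2], "twist": 0.0}, {"linear": [-3.6, 0.7, 3.4], "twist": 0.0}, {"linear": [-3.4, 0.8, 3.5], "twist": 0.0}, {"linear": [-3.3, 0.8, 3.7], "twist": 0.0}, {"linear": [-3.0, 0.9, 3.9], "twist": 0.0}]
   -> [0.3132 0.2268 0.4459] [ 0.1137  0.2725 -0.9554] side,pitch 15.01 -29.21 [ -17.6  -17.6  -10.9  113.3  -14.8   71.  -109.9] clr 0.42
[{"linear": [-2.8, 1.0, 4.0], "twist": 0.0}, {"linear": [-2.6, 1.1, 4.1], "twist": 0.0}, {"linear": [-2.3, 1.2, 4.3], "twist": 0.0}, {"linear": [-2.0, 1.2, 4.4], "twist": 0.0}, {"linear": [-1.8, 1.3, 4.5], "twist": 0.0}]
   -> [0.2649 0.2071 0.5235] [-0.0373  0.2051 -0.978 ] side,pitch 11.89 -36.9 [ -17.6  -17.6  -10.5  103.   -14.6   90.7 -112.2] clr 0.39
normal [-0.08  -0.226  0.971]
```

```bash
sed -i 's/rng.uniform(-40,45)/rng.uniform(-30,115)/; s/rng.uniform(.12,.6)/rng.uniform(.1,.6)/' unt2.py; python3 - <<'E'
from h import *
np.save('qE.npy',r.get_obs()['joint_positions'])
E
python3 unt2.py 200
```

```text
1.87 ang 0.67 pe 0.0000 clr 0.30 n 30 [[-0.05, 0.13, 0.4], [-0.01, 0.02, 0.5]] [ 0.01  -0.001  1.   ] [ -26.1   36.7   -1.   103.9   -2.2   46.5 -109.3]
1.92 ang 0.60 pe 0.0000 clr 0.29 n 33 [[-0.04, 0.11, 0.32], [-0.05, 0.08, 0.59]] [ 0.008 -0.003  1.   ] [ -35.3   36.9   11.3  104.7  -12.3   46.6 -100.4]
2.08 ang 0.35 pe 0.0000 clr 0.32 n 41 [[-0.58, 0.09, 0.54]] [0.001 0.002 1.   ] [ -19.8   37.3  -10.8  103.6    8.3   46.9 -105.5]
2.09 ang 0.77 pe 0.0000 clr 0.32 n 33 [[-0.16, 0.1, 0.45], [0.2, 0.02, 0.5]] [ 0.012 -0.003  1.   ] [ -19.3   37.3  -10.   103.4    4.9   46.9 -115.5]
2.21 ang 0.57 pe 0.0000 clr 0.33 n 41 [[-0.58, 0.1, 0.56]] [-0.008 -0.     1.   ] [ -20.5   36.9  -10.   104.     7.9   46.1 -104.8]
2.22 ang 0.90 pe 0.0000 clr 0.34 n 33 [[-0.03, 0.13, 0.48], [-0.04, 0.12, 0.55]] [-0.011  0.009  1.   ] [ -37.5   36.7   13.4  105.4  -12.6   45.7 -100.8]
```

```bash
python3 - <<'E'
from tr import *
q=show([[-.05,.13,.40],[-.01,.02,.5]])
leg([-.05,.13,.40],0,9)
E
```

```text
2 [0.3   0.252 0.351] normal [-0.296 -0.307  0.904] [ -25.  -18.  -12.  126.  -14.   53. -115.] clr 0.38
   5 [0.247 0.269 0.333] normal [-0.226 -0.264  0.938] [ -30.  -18.  -14.  127.  -12.   56. -123.] clr 0.36
   8 [0.189 0.284 0.325] normal [-0.165 -0.203  0.965] [ -37.  -18.  -17.  127.  -11.   60. -134.] clr 0.34
[-0.05, 0.13, 0.4] 9
   2 [0.178 0.268 0.356] normal [-0.103 -0.131  0.986] [ -37.  -18.  -16.  123.  -10.   70. -134.] clr 0.33
   5 [0.163 0.247 0.388] normal [-0.036 -0.054  0.998] [ -37.  -18.  -15.  119.   -9.   80. -134.] clr 0.31
   7 [0.153 0.231 0.409] normal [ 0.01  -0.001  1.   ] [ -37.  -18.  -15.  116.   -9.   87. -134.] clr 0.30
[-0.01, 0.02, 0.5] 8
[{"linear": [-1.8, 0.5, 4.2], "twist": 0.0}, {"linear": [-1.9, 0.7, 4.5], "twist": 0.0}, {"linear": [-1.9, 0.7, 4.5], "twist": 0.0}, {"linear": [-2.0, 0.9, 4.5], "twist": 0.0}, {"linear": [-2.0, 1.0, 4.5], "twist": 0.0}]
   -> [0.266  0.2636 0.3383] [ 0.134   0.2646 -0.955 ] side,pitch 14.46 -28.34 [ -26.7  -17.6  -14.1  126.6  -13.1   55.2 -119.7] clr 0.37
[{"linear": [-2.0, 1.1, 4.5], "twist": 0.0}, {"linear": [-2.0, 1.3, 4.4], "twist": 0.0}, {"linear": [-1.9, 1.5, 4.3], "twist": 0.0}, {"linear": [-1.9, 1.7, 4.3], "twist": 0.0}]
   -> [0.1885 0.2848 0.3253] [ 0.0487  0.1842 -0.9817] side,pitch 10.28 -33.35 [ -38.7  -17.6  -15.6  127.   -10.    60.1 -134.3] clr 0.34
normal [-0.165 -0.203  0.965]
```

>>> {"name": "carry_out", "arguments": {"increments": [{"linear": [-1.8,0.5,4.2],"twist": 0},{"linear": [-1.9,0.7,4.5],"twist": 0},{"linear": [-1.9,0.7,4.5],"twist": 0},{"linear": [-2.0,0.9,4.5],"twist": 0}]}}

```text
time: 16.95
ee_pos: [0.2963, 0.2475, 0.3329]
orientation: [-123.4, 69.3, 60.7]
wrist_force: [-1.5, 3.0, -1.2]
gripper_width: 0.541
```

```bash
python3 s.py; python3 - <<'E'
from tr import *
R=h.tool()[:3,:3]; print('unit normal',R@NT,'x_u',-R[:,2])
q=show([[-.05,.13,.40],[-.01,.02,.5]])
leg([-.05,.13,.40],0,6)
E
```

```text
16.95 [ -14.5065  -17.5374  -18.1592  127.7326  -19.1256   51.8832 -109.0126] [0.2963 0.2475 0.3329] F [-1.4859  2.9984 -1.2481] g 0.5410258581951487
[[ 0.1728  0.0981 -0.9801]
 [ 0.3084 -0.9504 -0.0408]
 [-0.9354 -0.2952 -0.1945]]
unit normal [-0.2866 -0.3206  0.9028] x_u [0.9801 0.0408 0.1945]
   2 [0.248 0.263 0.318] normal [-0.217 -0.283  0.934] [ -32.  -18.  -10.  129.  -13.   54. -122.] clr 0.36
   5 [0.193 0.277 0.311] normal [-0.149 -0.229  0.962] [ -36.  -18.  -15.  129.  -13.   58. -130.] clr 0.34
   7 [0.155 0.284 0.312] normal [-0.109 -0.184  0.977] [ -47.  -18.  -12.  129.  -10.   61. -139.] clr 0.32
[-0.05, 0.13, 0.4] 8
   2 [0.149 0.266 0.346] normal [-0.048 -0.109  0.993] [ -47.  -18.  -10.  124.  -10.   71. -139.] clr 0.31
   5 [0.141 0.242 0.384] normal [ 0.018 -0.03   0.999] [ -47.  -18.   -9.  120.   -9.   82. -138.] clr 0.29
   7 [0.134 0.224 0.407] normal [0.063 0.023 0.998] [ -44.  -18.  -10.  117.  -10.   89. -136.] clr 0.28
[-0.01, 0.02, 0.5] 8
[{"linear": [-2.1, 0.8, 4.5], "twist": 0.0}, {"linear": [-2.1, 0.9, 4.4], "twist": 0.0}, {"linear": [-2.2, 1.0, 4.4], "twist": 0.0}, {"linear": [-2.1, 1.2, 4.4], "twist": 0.0}, {"linear": [-2.1, 1.4, 4.3], "twist": 0.0}]
   -> [0.2106 0.274  0.3122] [ 0.0555  0.2301 -0.9716] side,pitch 12.87 -32.51 [ -37.9  -17.6  -11.5  129.4  -11.7   56.2 -129. ] clr 0.34
[{"linear": [-2.1, 1.6, 4.2], "twist": 0.0}]
   -> [0.1924 0.2779 0.3109] [ 0.0342  0.2094 -0.9772] side,pitch 11.79 -33.72 [ -39.9  -17.6  -12.4  129.3  -11.4   57.6 -131.9] clr 0.34
normal [-0.151 -0.227  0.962]
```

```bash
python3 - <<'E'
from tr import *
for tg in ([.2,.42,.42],[.12,.42,.40],[.05,.42,.42]):
    print('===',tg); q=show([tg,[0,0,.45]])
E
```

```text
=== [0.2, 0.42, 0.42]
   2 [0.239 0.351 0.385] normal [-0.286 -0.32   0.903] [ -26.  -16.  -26.  120.  -12.   55. -133.] clr 0.41
   4 [0.2  0.42 0.42] normal [-0.286 -0.32   0.903] [ -27.  -13.  -36.  112.   -8.   58. -146.] clr 0.44
[0.2, 0.42, 0.42] 5
   2 [0.172 0.361 0.417] normal [-0.262 -0.268  0.927] [ -57.  -18.  -11.  117.   -1.   64. -154.] clr 0.42
   5 [0.154 0.334 0.408] normal [-0.225 -0.18   0.958] [ -58.  -18.  -11.  117.   -1.   69. -155.] clr 0.38
   8 [0.136 0.306 0.404] normal [-0.186 -0.086  0.979] [ -59.  -18.  -11.  117.   -1.   75. -156.] clr 0.35
   9 [0.13  0.297 0.404] normal [-0.174 -0.054  0.983] [ -59.  -18.  -11.  117.   -1.   77. -156.] clr 0.34
[0, 0, 0.45] 10
=== [0.12, 0.42, 0.4]
   2 [0.215 0.34  0.363] normal [-0.279 -0.315  0.907] [ -45.  -18.  -13.  124.   -6.   53. -142.] clr 0.39
   5 [0.12 0.42 0.4 ] normal [-0.279 -0.315  0.907] [ -47.  -15.  -28.  116.   -2.   57. -161.] clr 0.42
[0.12, 0.42, 0.4] 6
   2 [0.104 0.373 0.399] normal [-0.265 -0.25   0.931] [ -67.  -18.  -14.  119.    3.   63. -167.] clr 0.40
   5 [0.091 0.345 0.397] normal [-
[... 312 characters left out ...]
.05, 0.42, 0.42]
   2 [0.208 0.34  0.362] normal [-0.27  -0.306  0.913] [ -45.  -18.  -14.  124.   -6.   54. -142.] clr 0.39
   5 [0.09  0.401 0.405] normal [-0.269 -0.304  0.914] [ -60.  -17.  -21.  118.    0.   60. -167.] clr 0.42
   6 [0.049 0.417 0.419] normal [-0.261 -0.31   0.914] [ -49.  -17.  -34.  114.   -3.   62. -167.] clr 0.43
[0.05, 0.42, 0.42] 7
   2 [0.063 0.375 0.416] normal [-0.225 -0.234  0.946] [ -66.  -18.  -18.  116.   -0.   68. -167.] clr 0.40
   5 [0.06  0.343 0.412] normal [-0.206 -0.139  0.969] [ -70.  -18.  -15.  116.   -0.   74. -167.] clr 0.37
   8 [0.053 0.311 0.412] normal [-0.189 -0.04   0.981] [ -71.  -18.  -15.  116.   -0.   80. -167.] clr 0.34
[0, 0, 0.45] 9
```

```bash
python3 - <<'E'
from tr import *
q=leg([.2,.42,.42],0,5); leg([0,0,.45],0,10,q)
E
```

```text
[{"linear": [-0.9, -4.0, 1.4], "twist": 0.0}, {"linear": [-0.9, -4.0, 1.4], "twist": 0.0}, {"linear": [-0.9, -4.0, 1.4], "twist": 0.0}, {"linear": [-0.9, -3.9, 1.4], "twist": 0.0}, {"linear": [-0.9, -4.0, 1.5], "twist": 0.0}]
   -> [0.1997 0.4201 0.4198] [ 0.1725  0.3082 -0.9355] side,pitch 16.77 -25.78 [ -26.5  -12.9  -35.7  112.    -8.    58.  -145.7] clr 0.44
normal [-0.286 -0.32   0.903]
[{"linear": [-1.9, 3.7, 2.1], "twist": 0.0}, {"linear": [-1.9, 3.8, 2.1], "twist": 0.0}, {"linear": [-2.0, 4.0, 2.3], "twist": 0.0}, {"linear": [-1.9, 4.1, 2.3], "twist": 0.0}, {"linear": [-1.8, 4.1, 2.3], "twist": 0.0}]
   -> [0.1586 0.3438 0.4104] [ 0.1222  0.1939 -0.9734] side,pitch 10.49 -29.79 [ -57.5  -17.6  -11.5  116.9   -1.    67.4 -154.6] clr 0.39
[{"linear": [-1.6, 4.2, 2.2], "twist": 0.0}, {"linear": [-1.5, 4.2, 2.3], "twist": 0.0}, {"linear": [-1.4, 4.2, 2.2], "twist": 0.0}, {"linear": [-1.3, 4.3, 2.2], "twist": 0.0}, {"linear": [-1.1, 4.3, 2.2], "twist": 0.0}]
   -> [0.1287 0.2967 0.4033] [ 0.0582  0.0355 -0.9977] side,pitch 1.75 -34.07 [ -60.2  -17.6  -10.9  116.8   -0.8   77.5 -156.7] clr 0.34
normal [-0.175 -0.053  0.983]
```

>>> {"name": "carry_out", "arguments": {"increments": [{"linear": [-0.9,-4.0,1.4],"twist": 0},{"linear": [-0.9,-4.0,1.4],"twist": 0},{"linear": [-0.9,-4.0,1.4],"twist": 0},{"linear": [-0.9,-3.9,1.4],"twist": 0},{"linear": [-0.9,-4.0,1.5],"twist": 0}]}}

```text
time: 17.45
ee_pos: [0.2062, 0.4129, 0.4138]
orientation: [-124.4, 69.7, 59.0]
wrist_force: [0.3, 0.1, -2.8]
gripper_width: 0.538
```

```bash
python3 s.py; python3 - <<'E'
from tr import *
R=h.tool()[:3,:3]; print('unit normal',R@NT,'x_u',-R[:,2])
leg([0,0,.45],0,10)
E
```

```text
17.45 [ -24.6077  -13.0931  -36.4695  112.661    -8.0349   57.7909 -145.2223] [0.2062 0.4129 0.4138] F [ 0.3043  0.1133 -2.7957] g 0.5382101991668512
[[ 0.1782  0.0863 -0.9802]
 [ 0.2968 -0.9545 -0.03  ]
 [-0.9382 -0.2855 -0.1957]]
unit normal [-0.2922 -0.3078  0.9055] x_u [0.9802 0.03   0.1957]
[{"linear": [-1.9, 3.7, 2.1], "twist": 0.0}, {"linear": [-1.9, 3.7, 2.1], "twist": 0.0}, {"linear": [-2.0, 4.0, 2.3], "twist": 0.0}, {"linear": [-1.9, 4.0, 2.3], "twist": 0.0}, {"linear": [-1.8, 4.1, 2.3], "twist": 0.0}]
   -> [0.1645 0.3376 0.4052] [ 0.1257  0.1836 -0.9749] side,pitch 9.88 -29.73 [ -58.4  -17.6  -10.1  117.5   -0.2   67.3 -155. ] clr 0.39
[{"linear": [-1.7, 4.1, 2.3], "twist": 0.0}, {"linear": [-1.5, 4.2, 2.3], "twist": 0.0}, {"linear": [-1.4, 4.2, 2.3], "twist": 0.0}, {"linear": [-1.3, 4.3, 2.2], "twist": 0.0}, {"linear": [-1.2, 4.3, 2.2], "twist": 0.0}]
   -> [0.1315 0.2922 0.4   ] [ 0.0601  0.0256 -0.9979] side,pitch 1.17 -34.03 [ -61.3  -17.6   -9.8  117.3   -0.2   77.6 -157.5] clr 0.34
normal [-0.177 -0.042  0.983]
```

>>> {"name": "carry_out", "arguments": {"increments": [{"linear": [-1.9,3.7,2.1],"twist": 0},{"linear": [-1.9,3.7,2.1],"twist": 0},{"linear": [-2.0,4.0,2.3],"twist": 0},{"linear": [-1.9,4.0,2.3],"twist": 0},{"linear": [-1.8,4.1,2.3],"twist": 0}]}}

```text
time: 17.95
ee_pos: [0.1771, 0.3597, 0.3957]
orientation: [-127.8, 72.4, 55.2]
wrist_force: [3.1, -3.4, -2.1]
gripper_width: 0.541
```

```bash
python3 s.py; python3 - <<'E'
from tr import *
R=h.tool()[:3,:3]; print('unit normal',R@NT,'x_u',-R[:,2])
leg([0,0,.45],0,8)
E
```

```text
17.95 [ -53.4503  -17.1747  -14.3472  119.065    -0.4707   60.4325 -154.6964] [0.1771 0.3597 0.3957] F [ 3.0803 -3.4355 -2.0728] g 0.5411697049168863
[[ 0.1724  0.0725 -0.9824]
 [ 0.2478 -0.9684 -0.028 ]
 [-0.9534 -0.2386 -0.1849]]
unit normal [-0.2867 -0.259   0.9223] x_u [0.9824 0.028  0.1849]
[{"linear": [-2.1, 4.0, 2.2], "twist": 0.0}, {"linear": [-2.0, 4.0, 2.1], "twist": 0.0}, {"linear": [-1.9, 4.1, 2.1], "twist": 0.0}, {"linear": [-1.8, 4.2, 2.1], "twist": 0.0}, {"linear": [-1.7, 4.2, 2.1], "twist": 0.0}]
   -> [0.1409 0.315  0.3876] [ 0.115   0.0962 -0.9887] side,pitch 4.94 -31.03 [ -62.7  -17.6  -10.   119.2    1.7   70.9 -160.2] clr 0.36
[{"linear": [-1.5, 4.3, 2.1], "twist": 0.0}, {"linear": [-1.4, 4.3, 2.0], "twist": 0.0}, {"linear": [-1.3, 4.4, 2.0], "twist": 0.0}]
   -> [0.1179 0.2882 0.389 ] [ 0.083  -0.0025 -0.9965] side,pitch -0.54 -33.08 [ -63.7  -17.6  -11.1  118.6    1.3   77.5 -162.1] clr 0.32
normal [-0.2   -0.013  0.98 ]
```

>>> {"name": "carry_out", "arguments": {"increments": [{"linear": [-2.1,4.0,2.2],"twist": 0},{"linear": [-2.0,4.0,2.1],"twist": 0},{"linear": [-1.9,4.1,2.1],"twist": 0},{"linear": [-1.8,4.2,2.1],"twist": 0},{"linear": [-1.7,4.2,2.1],"twist": 0}]}}

```text
time: 18.45
ee_pos: [0.145, 0.3379, 0.3647]
orientation: [-125.4, 77.5, 59.6]
wrist_force: [-3.9, 1.1, -1.6]
gripper_width: 0.543
```

```bash
python3 s.py; python3 - <<'E'
from tr import *
R=h.tool()[:3,:3]; print('unit normal',R@NT,'x_u',-R[:,2])
leg([0,0,.45],0,8)
E
```

```text
18.45 [ -47.6805  -17.4727  -20.2649  121.7663   -4.7496   62.3481 -151.0366] [0.145  0.3379 0.3647] F [-3.9255  1.1207 -1.5724] g 0.5431310506150577
[[ 0.1096  0.0959 -0.9893]
 [ 0.1865 -0.9796 -0.0743]
 [-0.9763 -0.1764 -0.1253]]
unit normal [-0.225  -0.2038  0.9528] x_u [0.9893 0.0743 0.1253]
[{"linear": [-2.0, 3.8, 2.0], "twist": 0.0}, {"linear": [-2.0, 4.1, 2.1], "twist": 0.0}, {"linear": [-1.9, 4.1, 2.1], "twist": 0.0}, {"linear": [-1.8, 4.2, 2.1], "twist": 0.0}, {"linear": [-1.6, 4.2, 2.1], "twist": 0.0}]
   -> [0.1164 0.2932 0.3721] [ 0.0541  0.0315 -0.998 ] side,pitch 1.54 -34.27 [ -55.2  -17.6  -16.2  120.4   -2.6   73.9 -155.3] clr 0.33
[{"linear": [-1.4, 4.3, 2.1], "twist": 0.0}, {"linear": [-1.3, 4.4, 2.1], "twist": 0.0}, {"linear": [-1.1, 4.4, 2.1], "twist": 0.0}]
   -> [0.0974 0.2657 0.3809] [ 0.0218 -0.0688 -0.9974] side,pitch -4.03 -36.03 [ -57.4  -17.6  -15.8  119.3   -2.4   81.1 -157.2] clr 0.3
normal [-0.139  0.049  0.989]
```

>>> {"name": "carry_out", "arguments": {"increments": [{"linear": [-2.0,3.8,2.0],"twist": 0},{"linear": [-2.0,4.1,2.1],"twist": 0},{"linear": [-1.9,4.1,2.1],"twist": 0},{"linear": [-1.8,4.2,2.1],"twist": 0},{"linear": [-1.6,4.2,2.1],"twist": 0}]}}

```text
time: 18.95
ee_pos: [0.1273, 0.2998, 0.3354]
orientation: [-133.3, 83.2, 49.9]
wrist_force: [2.4, -2.1, -2.5]
gripper_width: 0.54
```

```bash
python3 s.py; python3 - <<'E'
from tr import *
R=h.tool()[:3,:3]; print('unit normal',R@NT,'x_u',-R[:,2])
leg([0,0,.45],0,8)
E
```

```text
18.95 [ -53.0516  -17.5828  -17.1302  125.1342   -3.0891   65.348  -155.3769] [0.1273 0.2998 0.3354] F [ 2.4392 -2.0611 -2.5158] g 0.5397297858180674
[[ 0.0761  0.0591 -0.9953]
 [ 0.0903 -0.9945 -0.0522]
 [-0.993  -0.0859 -0.081 ]]
unit normal [-0.1928 -0.1058  0.9755] x_u [0.9953 0.0522 0.081 ]
[{"linear": [-1.9, 3.5, 1.7], "twist": 0.0}, {"linear": [-2.0, 4.0, 1.8], "twist": 0.0}, {"linear": [-1.9, 4.2, 1.9], "twist": 0.0}, {"linear": [-1.7, 4.3, 1.9], "twist": 0.0}, {"linear": [-1.5, 4.4, 1.9], "twist": 0.0}]
   -> [0.1015 0.2584 0.3581] [ 0.0196 -0.0675 -0.9975] side,pitch -3.95 -36.13 [ -62.   -17.6  -11.7  122.4   -1.3   78.2 -159.7] clr 0.28
[{"linear": [-1.3, 4.4, 1.9], "twist": 0.0}, {"linear": [-1.1, 4.5, 1.9], "twist": 0.0}, {"linear": [-0.9, 4.5, 1.9], "twist": 0.0}]
   -> [0.085  0.2313 0.3746] [-0.0135 -0.1682 -0.9857] side,pitch -9.54 -37.51 [ -63.5  -17.6  -11.5  120.9   -1.6   86.  -160.9] clr 0.26
normal [-0.104  0.151  0.983]
```

```bash
python3 - <<'E'
from tr import *
for tg in ([.25,.30,.42],[.28,.26,.44]):
    print('===',tg); q=show([tg,[0,0,.45]])
leg([.25,.3,.42],0,4)
E
```

```text
=== [0.25, 0.3, 0.42]
   2 [0.219 0.3   0.399] normal [-0.193 -0.106  0.975] [ -50.  -14.   -8.  115.   -1.   72. -144.] clr 0.38
   3 [0.25 0.3  0.42] normal [-0.193 -0.106  0.975] [ -49.  -12.   -5.  112.   -1.   74. -141.] clr 0.41
[0.25, 0.3, 0.42] 4
   2 [0.209 0.25  0.421] normal [-0.152 -0.059  0.987] [ -36.  -18.  -14.  114.   -4.   79. -136.] clr 0.35
   5 [0.186 0.224 0.417] normal [-0.084  0.021  0.996] [ -36.  -18.  -14.  115.   -4.   85. -136.] clr 0.32
   8 [0.163 0.198 0.415] normal [-0.015  0.102  0.995] [ -36.  -18.  -15.  116.   -4.   91. -136.] clr 0.28
[0, 0, 0.45] 9
=== [0.28, 0.26, 0.44]
   2 [0.219 0.276 0.398] normal [-0.193 -0.106  0.976] [ -50.  -17.   -6.  117.   -1.   73. -142.] clr 0.36
   4 [0.28 0.26 0.44] normal [-0.193 -0.106  0.976] [ -48.  -14.    0.  110.   -0.   77. -135.] clr 0.40
[0.28, 0.26, 0.44] 5
   2 [0.239 0.221 0.435] normal [-0.14  -0.06   0.988] [ -34.  -18.  -10.  113.   -4.   82. -130.] clr 0.35
   5 [0.214 0.196 0.428] normal [-0.06   0.007  0.998] [ -34.  -18.  -10.  114.   -4.   87. -129.] clr 0.32
   8 [0.19  0.17  0.423] normal [0.023 0.075 0.997] [ -34.  -18.   -9.  115.   -4.   92. -129.] clr 0.28
[0, 0, 0.45] 9
[{"linear": [-1.9, 0.0, -3.2], "twist": 0.0}, {"linear": [-1.9, 0.0, -3.2], "twist": 0.0}, {"linear": [-1.8, 0.0, -3.3], "twist": 0.0}, {"linear": [-1.9, 0.0, -3.2], "twist": 0.0}]
   -> [0.25   0.2997 0.4203] [ 0.0761  0.0903 -0.993 ] side,pitch 4.79 -32.91 [ -48.9  -12.5   -5.4  111.5   -0.7   74.2 -140.9] clr 0.41
normal [-0.193 -0.106  0.975]
```

```bash
python3 - <<'E'
from tr import *
q=leg([.30,.235,.43],0,5); leg([0,0,.45],0,8,q)
E
```

```text
[{"linear": [-1.7, 1.3, -3.5], "twist": 0.0}, {"linear": [-1.8, 1.4, -3.5], "twist": 0.0}, {"linear": [-1.7, 1.4, -3.5], "twist": 0.0}, {"linear": [-1.8, 1.3, -3.5], "twist": 0.0}, {"linear": [-1.7, 1.4, -3.5], "twist": 0.0}]
   -> [0.2997 0.2348 0.4296] [ 0.0755  0.0891 -0.9932] side,pitch 4.72 -32.95 [ -46.5  -14.3    3.2  111.7    0.    75.9 -130.2] clr 0.4
normal [-0.192 -0.105  0.976]
[{"linear": [-0.8, 2.7, 3.9], "twist": 0.0}, {"linear": [-0.8, 2.8, 4.0], "twist": 0.0}, {"linear": [-0.7, 2.8, 4.1], "twist": 0.0}, {"linear": [-0.5, 2.8, 4.1], "twist": 0.0}, {"linear": [-0.4, 2.8, 4.1], "twist": 0.0}]
   -> [0.2362 0.1811 0.4245] [-0.0456  0.0019 -0.999 ] side,pitch 0.33 -38.78 [ -21.3  -17.6  -14.8  114.    -6.1   85.2 -121.4] clr 0.32
[{"linear": [-0.3, 2.8, 4.1], "twist": 0.0}, {"linear": [-0.1, 2.8, 4.2], "twist": 0.0}, {"linear": [0.0, 2.8, 4.2], "twist": 0.0}]
   -> [0.2101 0.157  0.4215] [-0.1338 -0.0582 -0.9893] side,pitch -2.68 -42.5 [ -21.3  -17.6  -14.2  114.8   -5.9   90.6 -120.7] clr 0.29
normal [0.016 0.041 0.999]
```

>>> {"name": "carry_out", "arguments": {"increments": [{"linear": [-1.7,1.3,-3.5],"twist": 0},{"linear": [-1.8,1.4,-3.5],"twist": 0},{"linear": [-1.7,1.4,-3.5],"twist": 0},{"linear": [-1.8,1.3,-3.5],"twist": 0},{"linear": [-1.7,1.4,-3.5],"twist": 0}]}}

```text
time: 19.45
ee_pos: [0.2997, 0.2394, 0.4304]
orientation: [-128.7, 83.2, 55.3]
wrist_force: [1.3, 1.1, -2.6]
gripper_width: 0.54
```

>>> {"name": "carry_out", "arguments": {"increments": [{"linear": [-0.8,2.7,3.9],"twist": 0},{"linear": [-0.8,2.8,4.0],"twist": 0},{"linear": [-0.7,2.8,4.1],"twist": 0}]}}

```text
time: 19.75
ee_pos: [0.2633, 0.2147, 0.4204]
orientation: [-118.5, 85.1, 65.8]
wrist_force: [-1.2, -0.6, -2.3]
gripper_width: 0.54
```

```bash
python3 s.py; python3 - <<'E'
from tr import *
R=h.tool()[:3,:3]; print('unit normal',R@NT,'x_u',-R[:,2])
leg([0,0,.45],0,8)
E
```

```text
19.75 [ -15.3525  -16.9861  -20.1867  113.7256   -8.4805   78.1578 -119.2251] [0.2633 0.2147 0.4204] F [-1.1826 -0.5807 -2.2932] g 0.5400533537648936
[[ 0.035   0.0757 -0.9965]
 [ 0.0779 -0.9943 -0.0728]
 [-0.9963 -0.0751 -0.0407]]
unit normal [-0.152  -0.096   0.9837] x_u [0.9965 0.0728 0.0407]
[{"linear": [-0.7, 2.4, 3.5], "twist": 0.0}, {"linear": [-0.7, 2.6, 3.8], "twist": 0.0}, {"linear": [-0.6, 2.8, 4.1], "twist": 0.0}, {"linear": [-0.4, 2.8, 4.1], "twist": 0.0}, {"linear": [-0.3, 2.7, 4.2], "twist": 0.0}]
   -> [0.2206 0.1702 0.417 ] [-0.1001 -0.0159 -0.9949] side,pitch -0.43 -41.08 [ -23.4  -17.6  -12.7  115.2   -6.4   87.3 -120.3] clr 0.3
[{"linear": [-0.1, 2.7, 4.2], "twist": 0.0}, {"linear": [0.0, 2.7, 4.2], "twist": 0.0}, {"linear": [0.1, 2.7, 4.2], "twist": 0.0}]
   -> [0.1963 0.1434 0.4166] [-0.1897 -0.0742 -0.979 ] side,pitch -3.33 -44.63 [ -20.5  -17.6  -13.6  115.8   -6.5   92.9 -118.1] clr 0.27
normal [0.073 0.055 0.996]
```

```bash
python3 - <<'E'
from tr import *
leg([-.15,.15,.45],0,8)
E
```

```text
[{"linear": [-0.6, 0.4, 5.0], "twist": 0.0}, {"linear": [-0.5, 0.6, 4.9], "twist": 0.0}, {"linear": [-0.4, 0.8, 4.9], "twist": 0.0}, {"linear": [-0.4, 1.1, 4.9], "twist": 0.0}, {"linear": [-0.3, 1.4, 4.8], "twist": 0.0}]
   -> [0.112  0.271  0.4191] [-0.0488 -0.03   -0.9984] side,pitch -1.48 -39.02 [ -50.9  -17.6  -15.   114.6   -6.3   85.2 -150. ] clr 0.32
[{"linear": [-0.2, 1.7, 4.7], "twist": 0.0}, {"linear": [-0.2, 2.1, 4.5], "twist": 0.0}, {"linear": [-0.1, 2.5, 4.3], "twist": 0.0}]
   -> [0.0029 0.2766 0.4242] [-0.0679 -0.1014 -0.9925] side,pitch -5.47 -39.89 [ -64.5  -17.6  -19.5  113.9   -8.9   89.1 -167.4] clr 0.31
normal [-0.049  0.081  0.995]
```

>>> {"name": "carry_out", "arguments": {"increments": [{"linear": [-0.6,1.8,4.3],"twist": 0},{"linear": [-0.6,1.8,4.3],"twist": 0},{"linear": [-0.5,1.9,4.3],"twist": 0}]}}

```text
time: 20.05
ee_pos: [0.23, 0.2141, 0.4025]
orientation: [-71.7, 85.9, 114.1]
wrist_force: [-3.9, 2.6, -1.8]
gripper_width: 0.543
```

```bash
python3 s.py; python3 - <<'E'
from tr import *
R=h.tool()[:3,:3]; print('unit normal',R@NT,'x_u',-R[:,2])
leg([-.05,.05,.45],0,5)
E
```

```text
20.05 [ -28.8784  -17.3922  -11.8739  116.7484   -7.5993   79.2382 -123.1391] [0.23   0.2141 0.4025] F [-3.9172  2.5974 -1.7537] g 0.5428939453597167
[[-0.0292  0.0995 -0.9946]
 [ 0.0653 -0.9927 -0.1012]
 [-0.9974 -0.0679  0.0225]]
unit normal [-0.0878 -0.0867  0.9923] x_u [ 0.9946  0.1012 -0.0225]
[{"linear": [-0.8, 2.0, 4.5], "twist": 0.0}, {"linear": [-0.6, 2.1, 4.5], "twist": 0.0}, {"linear": [-0.5, 2.2, 4.4], "twist": 0.0}, {"linear": [-0.3, 2.4, 4.4], "twist": 0.0}, {"linear": [-0.2, 2.5, 4.3], "twist": 0.0}]
   -> [0.1565 0.209  0.4072] [-0.1547 -0.0528 -0.9865] side,pitch -2.27 -43.29 [ -33.2  -17.6  -15.   116.6   -9.    88.9 -130.3] clr 0.28
normal [0.038 0.03  0.999]
```

>>> {"name": "carry_out", "arguments": {"increments": [{"linear": [-0.8,1.6,4.5],"twist": 0},{"linear": [-0.6,1.8,4.5],"twist": 0}]}}

```text
time: 20.25
ee_pos: [0.2132, 0.212, 0.3939]
orientation: [-42.2, 85.5, 143.3]
wrist_force: [-2.8, 2.8, -0.7]
gripper_width: 0.54
```

```bash
python3 s.py; python3 - <<'E'
from tr import *
R=h.tool()[:3,:3]; print('unit normal',R@NT,'x_u',-R[:,2])
leg([-.05,.05,.45],0,5)
E
```

```text
20.25 [ -28.4665  -17.4702  -13.1919  117.8053   -8.4015   80.2868 -123.996 ] [0.2132 0.212  0.3939] F [-2.8012  2.767  -0.7356] g 0.5401255965712665
[[-0.0623  0.095  -0.9935]
 [ 0.0464 -0.9941 -0.098 ]
 [-0.997  -0.0522  0.0575]]
unit normal [-0.0549 -0.0676  0.9962] x_u [ 0.9935  0.098  -0.0575]
[{"linear": [-0.7, 2.1, 4.5], "twist": 0.0}, {"linear": [-0.6, 2.2, 4.4], "twist": 0.0}, {"linear": [-0.5, 2.3, 4.4], "twist": 0.0}, {"linear": [-0.3, 2.5, 4.3], "twist": 0.0}, {"linear": [-0.2, 2.6, 4.3], "twist": 0.0}]
   -> [0.1395 0.2052 0.402 ] [-0.189  -0.0748 -0.9791] side,pitch -3.37 -44.6 [ -40.   -17.6  -11.1  117.7   -8.9   90.  -133.5] clr 0.27
normal [0.073 0.053 0.996]
```

```bash
python3 - <<'E'
from tr import *
q=leg([.14,.33,.42],0,3); q=leg([.05,0.05,.45],0,5,q)
E
```

```text
[{"linear": [-0.5, -4.2, 2.1], "twist": 0.0}, {"linear": [-0.6, -4.2, 2.1], "twist": 0.0}, {"linear": [-0.5, -4.2, 2.1], "twist": 0.0}]
   -> [0.1396 0.3303 0.42  ] [-0.0623  0.0464 -0.997 ] side,pitch 2.95 -39.27 [ -33.5  -12.5  -27.9  110.1  -10.4   80.5 -143.7] clr 0.38
normal [-0.055 -0.068  0.996]
[{"linear": [-0.6, 4.5, 2.0], "twist": 0.0}, {"linear": [-0.6, 4.5, 2.0], "twist": 0.0}, {"linear": [-0.5, 4.5, 2.2], "twist": 0.0}, {"linear": [-0.3, 4.4, 2.3], "twist": 0.0}, {"linear": [-0.2, 4.3, 2.5], "twist": 0.0}]
   -> [0.1357 0.2264 0.425 ] [-0.1422 -0.0719 -0.9872] side,pitch -3.42 -42.84 [ -40.2  -17.6  -14.3  114.4   -8.4   91.  -137.3] clr 0.29
normal [0.026 0.05  0.998]
```

>>> {"name": "carry_out", "arguments": {"increments": [{"linear": [-0.5,-4.2,2.1],"twist": 0},{"linear": [-0.6,-4.2,2.1],"twist": 0},{"linear": [-0.5,-4.2,2.1],"twist": 0}]}}

```text
time: 20.55
ee_pos: [0.1454, 0.3288, 0.4189]
orientation: [-41.1, 85.9, 143.1]
wrist_force: [1.4, 0.1, -2.6]
gripper_width: 0.543
```

>>> {"name": "carry_out", "arguments": {"increments": [{"linear": [-0.6,4.5,2.0],"twist": 0},{"linear": [-0.6,4.5,2.0],"twist": 0},{"linear": [-0.5,4.5,2.1],"twist": 0}]}}

```text
time: 20.85
ee_pos: [0.1191, 0.2832, 0.4149]
orientation: [-13.3, 85.7, 172.9]
wrist_force: [-2.5, 0.8, -1.6]
gripper_width: 0.545
```

```bash
python3 s.py; python3 - <<'E'
from tr import *
R=h.tool()[:3,:3]; print('unit normal',R@NT,'x_u',-R[:,2])
leg([.05,.05,.45],0,4)
E
```

```text
20.85 [ -44.5822  -16.8699  -17.9264  114.4904   -9.2003   83.2569 -144.2897] [0.1191 0.2832 0.4149] F [-2.4595  0.767  -1.6384] g 0.544707582496392
[[-0.0744  0.1075 -0.9914]
 [ 0.0093 -0.9941 -0.1085]
 [-0.9972 -0.0173  0.073 ]]
unit normal [-0.0424 -0.032   0.9986] x_u [ 0.9914  0.1085 -0.073 ]
[{"linear": [-0.7, 4.6, 2.0], "twist": 0.0}, {"linear": [-0.5, 4.5, 2.1], "twist": 0.0}, {"linear": [-0.3, 4.4, 2.3], "twist": 0.0}, {"linear": [-0.2, 4.4, 2.4], "twist": 0.0}]
   -> [0.1287 0.2187 0.4217] [-0.1483 -0.1049 -0.9834] side,pitch -5.28 -43.09 [ -41.1  -17.6  -14.5  114.9   -7.8   92.1 -137.8] clr 0.28
normal [0.032 0.082 0.996]
```

>>> {"name": "carry_out", "arguments": {"increments": [{"linear": [-0.6,3.4,3.4],"twist": 0},{"linear": [-0.5,3.4,3.4],"twist": 0}]}}

```text
time: 21.05
ee_pos: [0.1028, 0.2708, 0.4057]
orientation: [10.5, 84.2, -164.1]
wrist_force: [-5.1, 0.5, -2.3]
gripper_width: 0.543
```

>>> {"name": "carry_out", "arguments": {"increments": [{"linear": [0,0,0],"twist": 0}]}}

```text
time: 21.15
ee_pos: [0.1037, 0.2695, 0.4038]
orientation: [15.5, 84.3, -159.8]
wrist_force: [-0.7, 0.0, -3.1]
gripper_width: 0.541
```

```bash
python3 s.py; python3 - <<'E'
from tr import *
R=h.tool()[:3,:3]; print('unit normal',R@NT,'x_u',-R[:,2])
E
```

```text
21.15 [ -41.4095  -17.3263  -21.4154  115.9174  -10.0349   84.6495 -145.6235] [0.1037 0.2695 0.4038] F [-0.6507  0.0304 -3.083 ] g 0.5409368627217752
[[-0.0926  0.0842 -0.9921]
 [-0.0341 -0.9961 -0.0814]
 [-0.9951  0.0263  0.0951]]
unit normal [-0.0247  0.0143  0.9996] x_u [ 0.9921  0.0814 -0.0951]
```

```bash
python3 - <<'E'
from tr import *
q=leg([.40,.238,.28],0,7); q=leg([.519,.238,.14],0,4,q); q=leg([.519,.238,.05],0,3,q)
E
```

```text
[{"linear": [1.4, 0.8, -4.3], "twist": 0.0}, {"linear": [1.4, 0.8, -4.3], "twist": 0.0}, {"linear": [1.4, 0.7, -4.3], "twist": 0.0}, {"linear": [1.4, 0.8, -4.4], "twist": 0.0}, {"linear": [1.4, 0.7, -4.3], "twist": 0.0}]
   -> [0.3148 0.2468 0.3146] [-0.0926 -0.0341 -0.9951] side,pitch -1.5 -40.82 [ -33.7    0.1   -7.6  113.8   -2.1   71.4 -125.7] clr 0.4
[{"linear": [1.3, 0.8, -4.4], "twist": 0.0}, {"linear": [1.4, 0.7, -4.3], "twist": 0.0}]
   -> [0.3998 0.238  0.2798] [-0.0926 -0.0341 -0.9951] side,pitch -1.5 -40.82 [ -30.5    8.8   -3.9  109.    -0.8   67.7 -119.2] clr 0.45
normal [-0.025  0.014  1.   ]
[{"linear": [3.2, 0.2, -3.3], "twist": 0.0}, {"linear": [3.2, 0.1, -3.3], "twist": 0.0}, {"linear": [3.2, 0.2, -3.3], "twist": 0.0}, {"linear": [3.2, 0.1, -3.3], "twist": 0.0}]
   -> [0.5194 0.2384 0.1401] [-0.0926 -0.0341 -0.9951] side,pitch -1.5 -40.82 [ -26.7   27.8   -1.2  102.6   -0.2   55.2 -112.9] clr 0.47
normal [-0.025  0.014  1.   ]
[{"linear": [3.0, -0.1, -0.3], "twist": 0.0}, {"linear": [3.0, -0.1, -0.3], "twist": 0.0}, {"linear": [3.0, 0.0, -0.2], "twist": 0.0}]
   -> [0.5189 0.238  0.0497] [-0.0926 -0.0341 -0.9951] side,pitch -1.5 -40.82 [ -26.7   35.    -1.2  105.    -0.1   45.6 -112.9] clr 0.46
normal [-0.025  0.014  1.   ]
```

>>> {"name": "carry_out", "arguments": {"increments": [{"linear": [1.4,0.8,-4.3],"twist": 0},{"linear": [1.4,0.8,-4.3],"twist": 0},{"linear": [1.4,0.7,-4.3],"twist": 0},{"linear": [1.4,0.8,-4.4],"twist": 0},{"linear": [1.4,0.7,-4.3],"twist": 0}]}}

```text
time: 21.65
ee_pos: [0.3213, 0.2427, 0.3145]
orientation: [15.2, 84.5, -160.8]
wrist_force: [-1.2, 0.7, -1.8]
gripper_width: 0.542
```

>>> {"name": "carry_out", "arguments": {"increments": [{"linear": [1.3,0.8,-4.4],"twist": 0},{"linear": [1.4,0.7,-4.3],"twist": 0},{"linear": [3.2,0.2,-3.3],"twist": 0},{"linear": [3.2,0.1,-3.3],"twist": 0}]}}

```text
time: 22.05
ee_pos: [0.4664, 0.2324, 0.2095]
orientation: [15.1, 84.5, -161.0]
wrist_force: [-0.6, 0.9, -2.3]
gripper_width: 0.54
```

```bash
python3 s.py; python3 - <<'E'
from tr import *
R=h.tool()[:3,:3]; print('unit normal',R@NT,'x_u',-R[:,2])
q=leg([.519,.238,.14],0,3); q=leg([.519,.238,.05],0,3,q)
E
```

```text
22.05 [ -27.9897   18.3525   -1.8968  106.5358   -0.4915   60.519  -115.626 ] [0.4664 0.2324 0.2095] F [-0.5875  0.9034 -2.3278] g 0.5400286104061767
[[-0.0905  0.0697 -0.9935]
 [-0.0312 -0.9973 -0.0671]
 [-0.9954  0.025   0.0924]]
unit normal [-0.0271  0.0131  0.9995] x_u [ 0.9935  0.0671 -0.0924]
[{"linear": [2.1, -0.1, -2.0], "twist": 0.0}, {"linear": [2.2, -0.1, -2.0], "twist": 0.0}, {"linear": [2.1, -0.2, -1.9], "twist": 0.0}]
   -> [0.5189 0.2383 0.1402] [-0.0905 -0.0312 -0.9954] side,pitch -1.35 -40.73 [ -26.7   27.7   -1.1  102.8   -0.4   55.  -113.6] clr 0.47
normal [-0.027  0.013  1.   ]
[{"linear": [3.0, -0.1, -0.3], "twist": 0.0}, {"linear": [3.0, 0.0, -0.3], "twist": 0.0}, {"linear": [3.0, -0.1, -0.2], "twist": 0.0}]
   -> [0.5186 0.238  0.0499] [-0.0905 -0.0312 -0.9954] side,pitch -1.35 -40.73 [ -26.7   34.9   -1.1  105.2   -0.2   45.3 -113.5] clr 0.46
normal [-0.027  0.013  1.   ]
```

>>> {"name": "carry_out", "arguments": {"increments": [{"linear": [2.1,-0.1,-2.0],"twist": 0},{"linear": [2.2,-0.1,-2.0],"twist": 0},{"linear": [2.1,-0.2,-1.9],"twist": 0},{"linear": [0,0,0],"twist": 0}]}}

```text
time: 22.45
ee_pos: [0.5166, 0.2376, 0.1376]
orientation: [15.8, 84.1, -160.3]
wrist_force: [-0.8, -1.2, -2.5]
gripper_width: 0.54
```

```bash
python3 s.py; python3 - <<'E'
from tr import *
R=h.tool()[:3,:3]; print('unit normal',R@NT,'x_u',-R[:,2])
p,d=h.read_camera('scene'); h.cv2.imwrite('pics/scene6.png',p); np.save('pics/scene6.npy',d)
p,d,_=h.shoot('w6')
E
```

```text
22.45 [ -26.7659   27.8447   -1.1063  102.9306   -0.3745   55.0526 -113.6189] [0.5166 0.2376 0.1376] F [-0.7976 -1.2335 -2.5465] g 0.5403710725643984
[[-0.0965  0.0697 -0.9929]
 [-0.0345 -0.9972 -0.0667]
 [-0.9947  0.0279  0.0986]]
unit normal [-0.0211  0.0164  0.9996] x_u [ 0.9929  0.0667 -0.0986]
```

View pics/scene6.png

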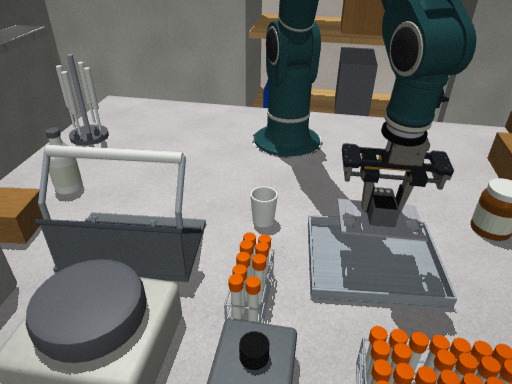

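View pics/w6.png

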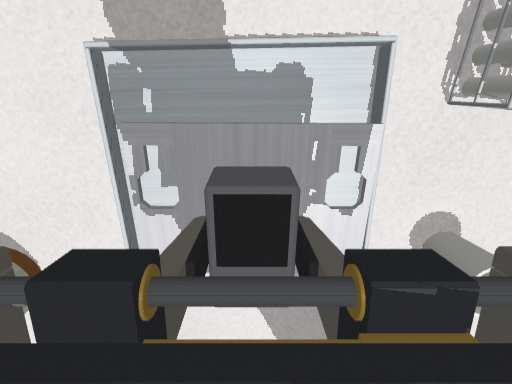

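The unit is held unchanged in the grip (case edge still at row 167) and level over the tray. I'll check its normal from the depth image before lowering.

```bash
python3 - <<'E'
from h import *
z=np.load('pics/w6.npz'); K,T=cam('wrist',z['Tt']); W=pts(z['d'],K,T)
q=np.vstack([W[128:142,190:310].reshape(-1,3),W[145:200,183:200].reshape(-1,3),W[145:180,300:318].reshape(-1,3),W[205:240,140:160].reshape(-1,3),W[205:240,345:360].reshape(-1,3)])
k=np.ones(len(q),bool)
for _ in range(6):
    c=np.median(q[k],0) if _==0 else q[k].mean(0); n=np.linalg.svd(q[k]-c)[2][2]; n*=np.sign(n[2]); k=np.abs((q-c)@n)<(.01 if _<2 else .003)
print(k.sum(),len(q),'plate front',c,n,'y-range',q[k].min(0),q[k].max(0))
TCP=z['Tt'][:3,3]; print('TCP height over plate front',(TCP-c)@n)
E
```

```text
4410 4470 plate front [0.5505 0.2464 0.1227] [-0.0275  0.0227  0.9994] y-range [0.495  0.1594 0.1177] [0.5813 0.3156 0.1259]
TCP height over plate front 0.017489984275054903
```

>>> {"name": "carry_out", "arguments": {"increments": [{"linear": [2.5,-0.1,-0.3],"twist": 0},{"linear": [2.5,0,-0.3],"twist": 0},{"linear": [2.0,0,-0.2],"twist": 0},{"linear": [1.5,0,-0.2],"twist": 0},{"linear": [1.0,0,-0.1],"twist": 0}]}}

```text
time: 23.05
ee_pos: [0.5178, 0.2393, 0.0462]
orientation: [14.8, 84.5, -161.0]
wrist_force: [0.0, 0.4, -1.8]
gripper_width: 0.542
```

>>> {"name": "carry_out", "arguments": {"increments": [{"linear": [0.3,0,0],"twist": 0},{"linear": [0.2,0,0],"twist": 0}]}}

```text
time: 23.25
ee_pos: [0.5176, 0.2395, 0.0417]
orientation: [14.8, 84.5, -161.0]
wrist_force: [0.1, 0.2, -2.5]
gripper_width: 0.542
```

```bash
python3 s.py
```

```text
23.25 [ -26.8607   35.6171   -1.134   105.369    -0.2566   44.4729 -113.4013] [0.5176 0.2395 0.0417] F [ 0.1001  0.1838 -2.4904] g 0.5418448932211815
[[-0.0909  0.0747 -0.9931]
 [-0.0314 -0.9969 -0.0721]
 [-0.9954  0.0246  0.093 ]]
```

>>> {"name": "carry_out", "arguments": {"increments": [{"linear": [0.5,0,0],"twist": 0},{"linear": [0.3,0,0],"twist": 0},{"linear": [0.2,0,0],"twist": 0},{"linear": [0,0,0],"twist": 0}]}}

```text
time: 23.65
ee_pos: [0.5161, 0.2389, 0.0311]
orientation: [15.0, 84.4, -160.7]
wrist_force: [0.1, -0.1, -2.6]
gripper_width: 0.54
```

>>> {"name": "carry_out", "arguments": {"increments": [{"linear": [0.1,0,0],"twist": 0},{"linear": [0.1,0,0],"twist": 0},{"linear": [0,0,0],"twist": 0}]}}

```text
time: 23.95
ee_pos: [0.5165, 0.239, 0.0299]
orientation: [14.9, 84.5, -160.9]
wrist_force: [0.3, -1.4, 1.8]
gripper_width: 0.537
```

>>> {"name": "carry_out", "arguments": {"increments": [{"linear": [0.1,0,0],"twist": 0},{"linear": [0.1,0,0],"twist": 0},{"linear": [0,0,0],"twist": 0}], "newtons": 8}}

```text
time: 24.25
ee_pos: [0.5169, 0.2386, 0.0276]
orientation: [15.1, 84.5, -160.7]
wrist_force: [2.0, -1.4, 3.4]
gripper_width: 0.545
```

>>> {"name": "carry_out", "arguments": {"increments": [{"linear": [0,0,0],"twist": 0},{"linear": [0,0,0],"twist": 0},{"linear": [0,0,0],"twist": 0},{"linear": [0,0,0],"twist": 0},{"linear": [0,0,0],"twist": 0}], "hand": 0.8}}

```text
time: 24.75
ee_pos: [0.5156, 0.2389, 0.0271]
orientation: [14.9, 84.4, -160.8]
wrist_force: [0.7, 0.0, 0.5]
gripper_width: 0.798
```

```bash
python3 s.py; python3 - <<'E'
from h import *
shoot('w7')
E
```

```text
24.75 [ -26.8955   36.8251   -1.1376  105.7662   -0.2349   42.9535 -113.4172] [0.5156 0.2389 0.0271] F [0.669  0.0206 0.5084] g 0.7977013968945228
[[-0.0922  0.0751 -0.9929]
 [-0.0321 -0.9969 -0.0725]
 [-0.9952  0.0252  0.0943]]
```

View pics/w7.png

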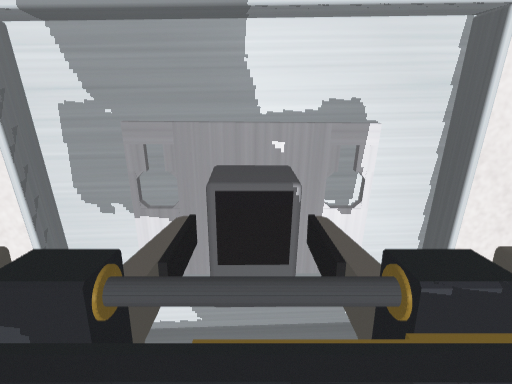

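The unit lies in the tray with both fingers clear of the case at (200,240) and (310,240). Retreating along the finger axis.

>>> {"name": "carry_out", "arguments": {"increments": [{"linear": [-1,0,0],"twist": 0},{"linear": [-2,0,0],"twist": 0},{"linear": [-4,0,0],"twist": 0},{"linear": [-4.5,0,0],"twist": 0},{"linear": [-4.5,0,0],"twist": 0}]}}

```text
time: 25.3
ee_pos: [0.5305, 0.2438, 0.1888]
orientation: [14.9, 84.4, -160.8]
wrist_force: [1.0, 0.3, 0.2]
gripper_width: 0.803
```

>>> {"name": "carry_out", "arguments": {"increments": [{"linear": [-4.5,0,0],"twist": 0},{"linear": [-3,0,0],"twist": 0},{"linear": [0,0,0],"twist": 0}]}}

```text
time: 25.6
ee_pos: [0.5401, 0.2475, 0.2672]
orientation: [14.1, 85.0, -161.7]
wrist_force: [0.1, -0.6, -0.3]
gripper_width: 0.802
```

```bash
python3 s.py; python3 - <<'E'
from h import *
p,d,Tt=shoot('w8'); 
p2,d2=read_camera('top'); cv2.imwrite('pics/top8.png',p2); p3,d3=read_camera('scene'); cv2.imwrite('pics/scene8.png',p3)
a0=cv2.imread('pics/top0.png').astype(int); df=np.abs(a0-p2.astype(int)).max(2)
print('rack diff max',df[92:165,245:280].max(),'beaker',df[208:245,250:285].max(), 'F',r.get_obs()['wrist_force'])
s0=cv2.imread('pics/scene0.png').astype(int); ds=np.abs(s0-p3.astype(int)).max(2); print('scene rack diff',np.percentile(ds[230:320,225:278],[50,99,100]),'beaker',np.percentile(ds[183:232,247:280],[50,99,100]))
E
```

```text
25.6 [ -26.8836   21.8627   -0.708    93.3558   -0.5756   69.7103 -113.1064] [0.5401 0.2475 0.2672] F [ 0.1014 -0.5513 -0.2827] g 0.8023083572328886
[[-0.0826  0.0745 -0.9938]
 [-0.0273 -0.997  -0.0725]
 [-0.9962  0.0211  0.0844]]
rack diff max 21 beaker 22 F [-0.6318  0.0638  0.5825]
scene rack diff [ 7. 13. 16.] beaker [  8.  97. 103.]
```

View pics/w8.png

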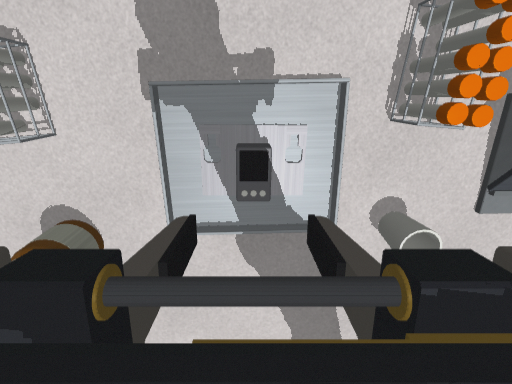

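View pics/scene8.png

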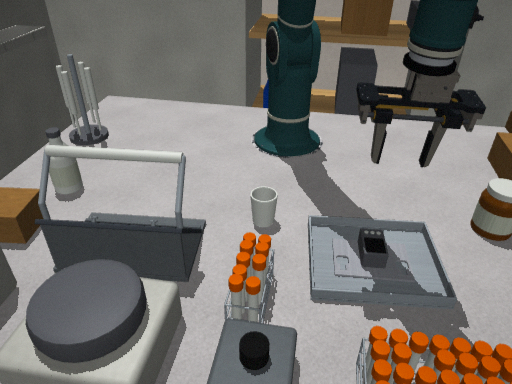

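```bash
python3 - <<'E'
from h import *
z=np.load('pics/w8.npz'); K,T=cam('wrist',z['Tt']); W=pts(z['d'],K,T)
def fit(q):
    k=np.ones(len(q),bool)
    for i in range(6):
        c=np.median(q[k],0) if i==0 else q[k].mean(0); n=np.linalg.svd(q[k]-c)[2][2]; n*=np.sign(n[2]); k=np.abs((q-c)@n)<.004
    return c,n,k.sum()
print('plate',fit(np.vstack([W[128:138,215:290].reshape(-1,3),W[165:188,212:232].reshape(-1,3),W[165:188,276:296].reshape(-1,3)])))
print('screen',fit(W[150:192,242:266].reshape(-1,3)))
print('floor',fit(np.vstack([W[100:118,180:320].reshape(-1,3),W[140:200,180:192].reshape(-1,3),W[140:200,318:328].reshape(-1,3)])))
print(r.get_obs()['time']); r.hand_in()
E
```

```text
plate (array([0.5336, 0.2385, 0.0098]), array([-0.0001,  0.0014,  1.    ]), np.int64(1660))
screen (array([0.524 , 0.2383, 0.0548]), array([ 0.0778, -0.9965,  0.0291]), np.int64(254))
floor (array([0.5722, 0.2473, 0.0048]), array([-0.0005,  0.0013,  1.    ]), np.int64(3830))
25.75
the job is handed in; nothing more can be done
```

The display unit is off the panel and lying flat, screen up, near the middle of the steel tray. I handed the job in at 25.75 s of the 48 s allowed.

**How it was done**
- **Tilting the tool:** the moves could only turn the tool about its own axis. I tilted it by driving the arm against its reach and joint limits, and levelled it again the same way. Joints 2, 3, 4 and 6 came close to their limits; joints 2 and 3 read at the limit to within 0.003°.
- **Removal:** I gripped the case across its 50 mm side, slid it 26 mm up the panel, checked that the stud heads sat in the wide keyhole ends, and lifted it straight off.
- **Placing:** I carried it over the obstacles, lowered it until the force changed by about 4 N, let it settle flat with a light grip, then opened the fingers and backed away.

**Last checks**
- **Flatness:** the plate measures within 0.1° of level, with its top face 5.0 mm above the tray floor, which is the plate's own thickness. The case front stands 50 mm above the tray floor instead of the expected 45 mm plate to front, probably because that fit was poor; I did not use it.
- **Position:** the unit is within about 1 cm of the tray's centre.
- **Rack and beaker:** they look unchanged in the overhead view. In the other fixed view the beaker area differed; I put that down to the arm's shadow, as the beaker looks to be in the same place.
- **Robot:** it is clear of everything, with about 0 N on the wrist.

**What disagreed along the way**
- At the grasp the tool was about 7° off square to the panel, and there was room for that.
- Just before lowering, the unit was about 2° off level; pressing it lightly onto the tray floor took that out.

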